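# Put the tool stand back on its dock and hang up the potting tools

### The arm

A 7-joint arm with a two-finger parallel gripper is mounted at the origin on the work surface. World frame = base frame: x ahead of the robot, y to its left, z up, the work surface at z = 0. Lengths are in m, angles in rad, forces in N, time in s.
With the tool pointing down it reaches from about 0.35 to 0.9 m from the base axis. Payload 19.9 kg.
Tool frame: the origin (TCP) lies between the finger pads; the fingertips stand 11 mm ahead of it and the grasp point (between the pads) lies 8 mm behind it; z points along the fingers, y is the line along which they close (so a half turn about z gives the same grasp; the last joint's range is limited). The gripper opens to 94 mm and grips with 3 to 60 N. Pads are 16 mm wide; open, the fingers measure 119 mm over their backs; the gripper's body (75 mm by 177 mm) begins 78 mm behind the grasp point.
Start: joints at [-1.204, 0.417, -0.01, 1.614, 0.005, 1.111, -0.053], TCP at [0.248, 0.573, 0.216] pointing down, gripper open.
Joint ranges: [-2.81, 2.81], [-0.39, 2.02], [-1.27, 1.25], [0.06, 2.57], [-1.19, 4.33], [0.19, 2], [-2.82, 2.82]. Speed limits (rad/s): [1.89, 1.89, 2.39, 2.39, 3.01, 3.01, 3.01].

### API

Orientations are given as a 3x3 rotation matrix whose columns are the frame's x, y, z axes.
In Python, from cell import robot gives the robot as it stands.
- The arm moves only by the tool apply_moves, never from a script. Its argument "plan" is a list of rows, each a list of 2 entries, a list of its own where there are three numbers: the shift along the tool's x, y, z as a fraction of full scale, then the turn, a rotation vector about the tool's x, y, z as a fraction of full scale. A call has 1 to 8 rows; each row shifts and turns the commanded pose from where the row before left it, along the tool's axes as they then stand; what a row does not reach is not made up. Full scale, the value 1, is 0.12 m for a shift and 90 degrees for a turn. A row lasts 1/8 s, in which the tool goes at most 62.5 mm and 10.7 degrees, less where a joint would pass 70% of its speed; a pose out of reach is approached as far as the arm can. A call with a number of a shift or a turn outside -1 to 1 is refused whole. A call with a gripper value outside its range is refused whole. "claw" is the opening, from 0 (shut) to 1 (fully open), set as the call begins (left out, the last holds). The fingers move at their own pace and stop on an object; "grip_force" is the grip in N (left out, the last holds). Time passes only in rows, so rows that do not move let the fingers close. It gives the time, the measured TCP pose, the force, the opening and the grip force at its end, in the units of the state.
- robot.get_state(): the state, without advancing time (a new reading comes with each control period).
- robot.camera(name): name is "scene" or "side" or "wrist"; returns a dict with "frame" (400x640x3 uint8, blue, green, red), "vertical_fov" (degrees; the focal length in pixels is half the picture's height over the tangent of half this angle, whatever the lens; pixels are square), "cx", "cy" (the principal point, pixels), "R" (3x3) and "t" (3): a world point X has camera coordinates R X + t. Camera axes: x right, y down, z forward; pixel columns grow to the right and rows downward; lengths in m; the calibration is good to about 2 mm. A picture is of the moment at which its call begins. There is no depth.
- robot.sign_off(): hands the job in; it is judged then, once.
Trained networks look in a picture, given as the dict that the camera call returned (one of the last four; its "shot" number tells which), for a name from the list of things; names that differ only in an ending like _2 or _b are one class to them, and where a whole thing is asked for, a point or a joint stands for the part that bears it (a point fixed in the world has none). Each returns a list of dicts, best first, with "p" (0 to 1); they miss things now and then, are a little off and sometimes report something else, mostly with a low value. They report only what shows in the picture. A call takes as long as a camera call. They do not tell look-alikes from the thing itself.
- robot.look_for(target, picture): "location" ([column, row] as shares, 0 to 1, of the picture: columns of its width, rows of its height, amid what is visible of it).
- robot.mark_of(target, picture): "location" ([column, row] as shares, 0 to 1, of the picture: columns of its width, rows of its height: a listed point, or the origin of a listed thing).
The state is a dict: "time": time; "joint_pos": joint angles; "dq": joint speeds; "tau": joint torques, N m; "tcp_pos": TCP position; "eef_rot": TCP orientation; "contact_force": force on the tool from outside, world axes, zero at the start; "ft_torque": the same for the moment, N m; "gripper_width": finger opening in m; "grip_force": force on a finger pad.
Only numpy, scipy, OpenCV 4.12 (cv2) and the standard library are available. Lean on these libraries where they do the work, as an engineer would, in place of code of your own. Each camera call takes 0.05 s, during which the arm holds its last target. There are 200 camera calls.

### The job

Put the potting corner back in order: set the tool stand, pegs towards the clamp, back onto the two pins of its dock so that it sits flush, and lock it down with the toggle clamp, which stands shut or nearly so and must first be swung open. Then hang each tool lying on the bench by its eye on a peg of the stand, one tool to a peg, any peg, and leave the yellow pot, the small clay pot and the saucer standing where they are.

Things in the scene. Friction and masses are not known exactly. Their poses are not given: they have to be found in the camera images.
- stand: Tool stand, loose, 0.9 kg: aluminium foot plate 160 (x) by 180 (y) by 8 thick with 15 mm holes at (0, +65) and (0, -65), a 24 mm square column in its middle, a wooden bar along y (390 long, z 231 to 265) with four pegs on its -x face. Origin under the plate's centre, z up; centre of mass near the column's axis. It starts left or right of the dock, pegs towards the robot.
- stand_grip (a point): Grip point of the stand, in the black upright block on top of its column (40 in x, 22 in y, z 265 to 327), 300 above the stand's origin. Pinch across the 22 mm from above. Frame parallel to the stand's.
- dock: Steel dock plate fixed on the bench, 180 (x) by 190 (y), 8 thick; a tongue 70 wide on its -x side (the robot's) carries the clamp. Origin under its centre on the bench, z up. Two upright pins, 12 thick, tapered tips, 32 tall above the plate, at (0, +65) and (0, -65). The seated stand's origin is at (0, 0, 8) in this frame, axes parallel.
- clamp_handle (a joint): Angle (rad) of the toggle clamp's handle about a hinge at (-150, 0, 40) from the dock's origin, axis along the dock's y. 0 = closed, handle level, pointing to the dock's -x; lifting its end opens it, to 1.32 (nearly upright). From about 1.15 on the clamp arm stands clear of the stand's place. Below 0.06 it is locked over centre. It stays where left (friction 0.1 N m) and closes with a few N.
- clamp_grip (a point): Grip point of the clamp handle, 70 from its hinge, in a black sleeve 18 wide (dock y), 13 thick, ending 22 beyond this point. Pinch lightly (10 to 20 N) across the 18 mm from above: the handle then turns in the pinch as it is swung. Moves with the handle.
- clamp_arm: The clamp's holding arm with a rubber foot (18 across). Origin on its hinge at (-112, 0, 40) from the dock's origin. It follows the handle by a linkage, up to about 1.9 rad; when closed its foot presses the stand's foot plate 18 in from the middle of its -x edge.
- peg1 (a point): Peg 1 of the stand: a point on its axis 12 out from its root, where a hung eye comes to rest, at (-37.5, 157.5, 258.5) from the stand's origin. The peg is 8 thick, 45 long, and rises out from the bar at 45 degrees (direction -x, +z of the stand). Frame parallel to the stand's.
- peg2 (a point): Peg 2 of the stand: a point on its axis 12 out from its root, where a hung eye comes to rest, at (-37.5, 52.5, 258.5) from the stand's origin. The peg is 8 thick, 45 long, and rises out from the bar at 45 degrees (direction -x, +z of the stand). Frame parallel to the stand's.
- peg3 (a point): Peg 3 of the stand: a point on its axis 12 out from its root, where a hung eye comes to rest, at (-37.5, -52.5, 258.5) from the stand's origin. The peg is 8 thick, 45 long, and rises out from the bar at 45 degrees (direction -x, +z of the stand). Frame parallel to the stand's.
- peg4 (a point): Peg 4 of the stand: a point on its axis 12 out from its root, where a hung eye comes to rest, at (-37.5, -157.5, 258.5) from the stand's origin. The peg is 8 thick, 45 long, and rises out from the bar at 45 degrees (direction -x, +z of the stand). Frame parallel to the stand's.
- dustpan: Small stainless steel dustpan, 198 long, 0.16 kg: pan 110 wide, 32 tall at the -x end, handle 18 wide. Origin on the underside beneath the grip point; +x runs along the handle to the eye, z is up as it lies flat. Grip the handle, 20 tall, between x = -30 and +50. At the start it lies on the bench, eye away from the robot; it may be absent.
- dustpan_eye (a point): Small stainless steel dustpan: centre of its hanging eye, at (75, 0, 10) from the tool's origin. The eye is a round-bar ring: hole 20 across, bar 8 thick, the hole's axis along the tool's z. Frame parallel to the tool's.
- broom: Small grey plastic hand broom, 196 long, 0.11 kg: head 96 wide at the -x end, handle 20 wide. Origin on the underside beneath the grip point; +x runs along the handle to the eye, z is up as it lies flat. Grip the handle, 20 tall, between x = -30 and +50. At the start it lies on the bench, eye away from the robot; it may be absent.
- broom_eye (a point): Small grey plastic hand broom: centre of its hanging eye, at (75, 0, 10) from the tool's origin. The eye is a round-bar ring: hole 20 across, bar 8 thick, the hole's axis along the tool's z. Frame parallel to the tool's.
- trowel: Small trowel, 206 long, 0.10 kg: steel blade 50 wide at the -x end, wooden handle 20 wide. Origin on the underside beneath the grip point; +x runs along the handle to the eye, z is up as it lies flat. Grip the handle, 20 tall, between x = -30 and +50. At the start it lies on the bench, eye away from the robot; it may be absent.
- trowel_eye (a point): Small trowel: centre of its hanging eye, at (75, 0, 10) from the tool's origin. The eye is a round-bar ring: hole 20 across, bar 8 thick, the hole's axis along the tool's z. Frame parallel to the tool's.
- grabber: Spring-loaded pot grabber, shut, 206 long, 0.12 kg, rigid: two steel arms, 40 wide over both, rubber tips at the -x end. Origin on the underside beneath the grip point; +x runs along the handle to the eye, z is up as it lies flat. Grip the handle, 20 tall, between x = -30 and +50. At the start it lies on the bench, eye away from the robot; it may be absent.
- grabber_eye (a point): Spring-loaded pot grabber: centre of its hanging eye, at (75, 0, 10) from the tool's origin. The eye is a round-bar ring: hole 20 across, bar 8 thick, the hole's axis along the tool's z. Frame parallel to the tool's.
- yellow_pot: Bystander: empty mustard-yellow ceramic plant pot, 100 across, 85 tall; origin under its centre. To be left where it stands.
- saucer: Bystander: terracotta saucer, 72 across, 16 tall; origin under its centre. To be left where it stands.
- clay_pot: Bystander: small terracotta pot, 68 across, 60 tall; origin under its centre. To be left where it stands.
Things that resemble listed ones, but are neither listed nor needed, are in the scene too. What is shaped like the trowel but red is not meant.

How it is judged:
On the way, in this order (a step that is already met when the one before it is completed fails the run):
1. the stand sits flush on the dock, over both pins (x of stand in the frame of dock between -0.004 and 0.004 m and y of stand in the frame of dock between -0.004 and 0.004 m and z of stand in the frame of dock below 0.0105 m and angle between the z axis of stand and the z axis of dock, either way round below 0.025 rad and angle between the x axis of stand and the x axis of dock, either way round below 0.06 rad and x of peg1 in the frame of dock below -0.02 m), for 0.2 s.
2. the toggle clamp is closed past centre and presses the seated stand (all of step 1 and value of joint clamp_handle below 0.06 rad and contact force between clamp_arm and stand above 2 N), for 0.2 s.
3. every tool present hangs by its eye on a peg of its own ((distance between dustpan_eye and peg1 below 0.017 m or distance between dustpan_eye and peg2 below 0.017 m or distance between dustpan_eye and peg3 below 0.017 m or distance between dustpan_eye and peg4 below 0.017 m) and (distance between broom_eye and peg1 below 0.017 m or distance between broom_eye and peg2 below 0.017 m or distance between broom_eye and peg3 below 0.017 m or distance between broom_eye and peg4 below 0.017 m) and (distance between trowel_eye and peg1 below 0.017 m or distance between trowel_eye and peg2 below 0.017 m or distance between trowel_eye and peg3 below 0.017 m or distance between trowel_eye and peg4 below 0.017 m) and (distance between grabber_eye and peg1 below 0.017 m or distance between grabber_eye and peg2 below 0.017 m or distance between grabber_eye and peg3 below 0.017 m or distance between grabber_eye and peg4 below 0.017 m) and distance between dustpan_eye and broom_eye above 0.06 m and distance between each of dustpan_eye, broom_eye and trowel_eye above 0.06 m and distance between each of dustpan_eye, broom_eye, trowel_eye and grabber_eye above 0.06 m), for 0.2 s.
At the end, for the whole second after the job is handed in: Stand within 4 mm (x, y) of its seat and 2.5 mm of flush, pegs to the clamp; clamp handle below 0.06 rad, arm pressing the stand over 2 N; each tool's eye within 17 mm of a peg's listed point, eyes over 60 mm apart, at rest (0.05 m/s); no bystander moved 40 mm or tipped (all of step 2 and all of step 3 and linear speed of each of dustpan, broom, trowel, grabber below 0.05 m/s); the robot touches nothing.
It fails at once if the yellow pot, the small clay pot or the saucer is pushed over 40 mm away or tipped over (distance of any of yellow_pot, saucer, clay_pot from where it was at the start of the episode above 0.04 m or angle between any of yellow_pot, saucer, clay_pot's own z axis and vertical above 0.6 rad).
Of dustpan, broom, trowel, grabber only 3 to 4 are there at a start; the rules pass over those that are not, and their reading is None.
At some moment in a run one of dustpan, broom, trowel, grabber may be knocked a few centimetres aside while the robot is not near it.
It also fails if it takes over 208 s, if anything falls off the work surface, if the arm or the gripper's body presses on something with over 40 N, if the wrist force passes 120 N, or if a joint passes its speed limit or range.

## Working session

There is one attempt and no reset: what is moved stays moved. The work goes in short steps, Python scripts to look and compute and a tool call to move; the robot and the scene stay as the last step left them, time stands still between calls to the robot, and variables do not carry over. Pictures are saved under pics/ and viewed, at most 14 in all, crops included, and the job is handed in when it is done.

Besides the shell and the picture viewer there is one more tool, called as name([rows], argument=value, ...), one row to a line, values as JSON. apply_moves: Moves the arm, as the interface text tells. Shift numbers are shares of 0.12 m and turn numbers shares of 90 degrees, none past 1 either way. Its arguments: {"type":"object","properties":{"plan":{"type":"array","items":{"type":"array"}},"claw":{"type":"number"},"grip_force":{"type":"number"}},"required":["plan"]}

```bash
ls; mkdir -p pics
cat > h.py <<'E'
import numpy as np, cv2
from cell import robot
def K(p):
    f=200/np.tan(np.radians(p["vertical_fov"])/2)
    return f,p["cx"],p["cy"]
def ray(p,uv):
    f,cx,cy=K(p);R=np.array(p["R"]);t=np.array(p["t"])
    d=R.T@np.array([(uv[0]-cx)/f,(uv[1]-cy)/f,1]);return -R.T@t,d/np.linalg.norm(d)
def onz(p,uv,z):
    o,d=ray(p,uv);return o+d*(z-o[2])/d[2]
def tri(obs):
    A=np.zeros((3,3));b=np.zeros(3)
    for p,uv in obs:
        o,d=ray(p,uv);M=np.eye(3)-np.outer(d,d);A+=M;b+=M@o
    X=np.linalg.solve(A,b);return X,[round(float(np.linalg.norm((np.eye(3)-np.outer(ray(p,uv)[1],ray(p,uv)[1]))@(X-ray(p,uv)[0])))*1000,1) for p,uv in obs]
def proj(p,X):
    f,cx,cy=K(p);c=np.array(p["R"])@np.array(X)+np.array(p["t"]);return np.array([f*c[0]/c[2]+cx,f*c[1]/c[2]+cy])
def px(l): return np.array([l[0]*640,l[1]*400])
def mk(t,p,n=2): return [(px(r["location"]),round(r["p"],2)) for r in robot.mark_of(t,p)[:n]]
E
python3 - <<'E'
from h import *
np.set_printoptions(precision=3,suppress=True)
P={n:robot.camera(n) for n in("scene","side","wrist")}
for n,p in P.items():
    cv2.imwrite(f"pics/a_{n}.png",p["frame"]); print(n,K(p),(-np.array(p["R"]).T@p["t"]))
for t in "stand stand_grip dock clamp_handle clamp_grip peg1 peg4 dustpan dustpan_eye broom broom_eye trowel trowel_eye grabber grabber_eye yellow_pot saucer clay_pot".split():
    m={n:mk(t,p) for n,p in P.items()}
    print(t,m)
s=robot.get_state();print(s)
E
```

```text
pics
scene (np.float64(499.9374009330965), 323.78515841952026, 202.32775709579087) [1.469 0.241 1.355]
side (np.float64(448.7858606123471), 322.9718768505684, 198.08594702583918) [0.348 1.124 1.001]
wrist (np.float64(340.89464511050625), 318.6584445532197, 194.29168580693022) [0.186 0.601 0.384]
stand {'scene': [], 'side': [(array([249.088, 310.   ]), 0.72), (array([302.272, 197.4  ]), 0.29)], 'wrist': []}
stand_grip {'scene': [(array([203.392, 222.12 ]), 0.68), (array([418.688, 239.   ]), 0.66)], 'side': [(array([232.576, 226.52 ]), 0.86)], 'wrist': []}
dock {'scene': [(array([314.176, 293.52 ]), 0.56), (array([398.72, 235.4 ]), 0.46)], 'side': [(array([245.376, 240.32 ]), 0.74), (array([265.984, 190.2  ]), 0.48)], 'wrist': [(array([246.976, 334.52 ]), 0.46)]}Traceback (most recent call last):
  File "<stdin>", line 7, in <module>
  File "h.py", line 19, in mk
    def mk(t,p,n=2): return [(px(r["location"]),round(r["p"],2)) for r in robot.mark_of(t,p)[:n]]
                                                                          ~~~~~~~~~~~~~^^^^^
ValueError: it knows: broom, broom_eye, clamp_arm, clamp_grip, clay_pot, dock, dustpan, dustpan_eye, grabber, grabber_eye, peg, saucer, stand, stand_grip, trowel, trowel_eye, yellow_pot
```

Run:
```python
from h import *
np.set_printoptions(precision=3,suppress=True)
P={n:robot.camera(n) for n in("scene","side","wrist")}
for n,p in P.items(): cv2.imwrite(f"pics/a_{n}.png",p["frame"])
for t in "clamp_arm clamp_grip peg dustpan dustpan_eye broom broom_eye trowel trowel_eye grabber grabber_eye yellow_pot saucer clay_pot".split():
    print(t,{n:[(a.round(0).tolist(),q) for a,q in mk(t,p,4 if t=="peg" else 2)] for n,p in P.items()})
s=robot.get_state();print(s)
```

```text
clamp_arm {'scene': [([325.0, 259.0], 0.4)], 'side': [([281.0, 239.0], 0.47)], 'wrist': []}
clamp_grip {'scene': [([354.0, 258.0], 0.63), ([344.0, 233.0], 0.5)], 'side': [([308.0, 238.0], 0.64), ([298.0, 217.0], 0.18)], 'wrist': []}
peg {'scene': [([398.0, 233.0], 0.94), ([479.0, 249.0], 0.88), ([435.0, 239.0], 0.7)], 'side': [([245.0, 254.0], 0.82), ([250.0, 226.0], 0.65), ([240.0, 287.0], 0.57)], 'wrist': []}
dustpan {'scene': [([216.0, 205.0], 0.64), ([267.0, 219.0], 0.55)], 'side': [([321.0, 174.0], 0.67)], 'wrist': []}
dustpan_eye {'scene': [([202.0, 219.0], 0.77)], 'side': [([304.0, 169.0], 0.59), ([318.0, 200.0], 0.25)], 'wrist': []}
broom {'scene': [([388.0, 241.0], 0.91)], 'side': [([318.0, 290.0], 0.93), ([268.0, 188.0], 0.66)], 'wrist': []}
broom_eye {'scene': [([390.0, 256.0], 0.93), ([477.0, 249.0], 0.61)], 'side': [([295.0, 288.0], 0.55)], 'wrist': []}
trowel {'scene': [([427.0, 198.0], 0.87), ([443.0, 250.0], 0.74)], 'side': [([316.0, 343.0], 0.77)], 'wrist': [([92.0, 198.0], 0.68), ([249.0, 335.0], 0.57)]}
trowel_eye {'scene': [([453.0, 266.0], 0.78), ([446.0, 203.0],
[... 602 characters left out ...]
wrist': []}
clay_pot {'scene': [([355.0, 260.0], 0.69), ([434.0, 242.0], 0.56)], 'side': [([295.0, 266.0], 0.59), ([319.0, 201.0], 0.45)], 'wrist': []}
{'time': 2.85, 'joint_pos': array([-1.203,  0.417, -0.01 ,  1.614,  0.005,  1.111, -0.053]), 'dq': array([-0.001, -0.   , -0.001, -0.001, -0.001,  0.001,  0.001]), 'tau': array([  0.   , -85.101,   0.638, -42.629,  -0.049,   0.014,   0.   ]), 'tcp_pos': array([0.248, 0.573, 0.216]), 'eef_rot': array([[-0.918,  0.398, -0.   ],
       [ 0.398,  0.918, -0.   ],
       [-0.   , -0.   , -1.   ]]), 'contact_force': array([ 0.422, -0.945,  0.505]), 'ft_torque': array([-0.037, -0.016,  0.041]), 'grip_force': 0.0, 'gripper_width': 0.09401967325399045}
```

View pics/a_scene.png

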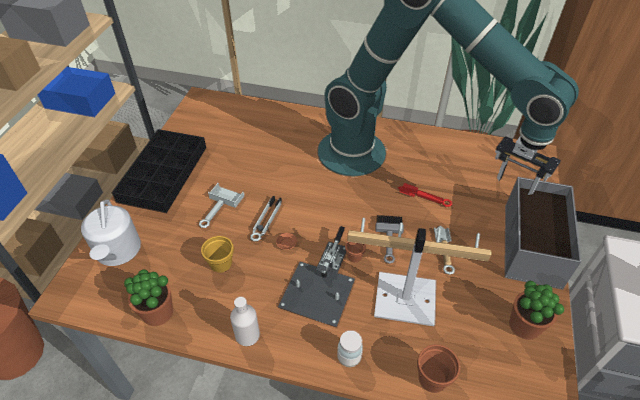

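View pics/a_side.png

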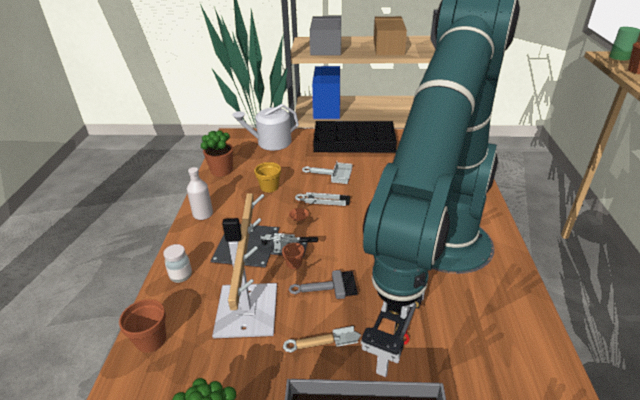

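Run:
```python
from h import *
np.set_printoptions(precision=3,suppress=True)
s=robot.camera("scene");d=robot.camera("side")
import pickle;pickle.dump((s,d),open("cal.pkl","wb"))
for n,a,b in [("dustpan",(216,205),(321,174)),("dpeye",(202,219),(304,169)),("broom",(388,241),(318,290)),("broomeye",(390,256),(295,288)),("trowel",(443,250),(316,343)),("troweleye",(453,266),(292,342)),("grabber",(265,220),(320,202)),("graeye",(254,238),(301,198)),("grip",(418.7,239),(232.6,226.5)),("stand",(407,299),(249,310)),("yellow",(221,261),(266,185)),("saucer",(286,244),(300,217)),("clay",(355,260),(295,266)),("dock",(314,293.5),(245,240)),("clampgrip",(344,233),(308,238))]:
    print(n,*tri([(s,a),(d,b)]))
cv2.imwrite("pics/b.png",np.vstack([cv2.resize(s["frame"][220:340,260:460],(800,480),interpolation=cv2.INTER_CUBIC)]))
```

```text
dustpan [ 0.428 -0.397  0.016] [13.5, 13.5]
dpeye [ 0.5   -0.419  0.021] [9.8, 9.8]
broom [0.414 0.216 0.001] [5.4, 5.4]
broomeye [0.483 0.23  0.018] [1.2, 1.2]
trowel [0.409 0.401 0.005] [6.4, 6.4]
troweleye [0.475 0.429 0.03 ] [4.3, 4.3]
grabber [ 0.429 -0.218 -0.   ] [5.0, 5.0]
graeye [ 0.505 -0.235 -0.002] [2.0, 2.0]
grip [0.615 0.296 0.302] [1.6, 1.6]
stand [ 0.611  0.303 -0.002] [4.8, 4.8]
yellow [ 0.642 -0.295  0.02 ] [3.5, 3.5]
saucer [ 0.5   -0.123 -0.004] [2.6, 2.6]
clay [ 0.499  0.116 -0.013] [4.7, 4.7]
dock [0.672 0.02  0.01 ] [3.5, 3.5]
clampgrip [0.457 0.066 0.063] [3.3, 3.3]
```

View pics/b.png

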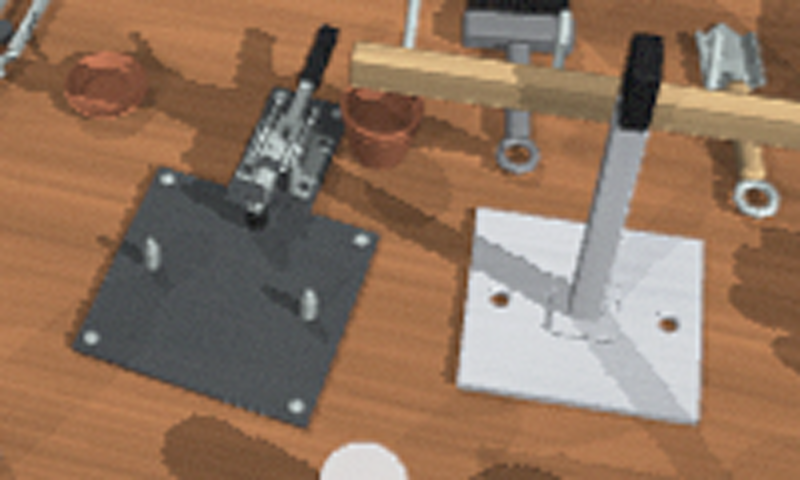

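```bash
cat > plan.py <<'E'
from h import *
from scipy.spatial.transform import Rotation as Ro
def down(yaw):
    y=np.radians(yaw);x=np.array([np.cos(y),np.sin(y),0]);z=np.array([0,0,-1.]);return np.c_[x,np.cross(z,x),z]
def plan(wps,start=None,vmax=0.5,settle=True):
    """wps: list of (pos,R[,minrows]) ; prints rows (shift share, turn share)"""
    s=robot.get_state();p,R=(np.array(s["tcp_pos"]),np.array(s["eef_rot"])) if start is None else start
    for w in wps:
        q,Q=np.array(w[0],float),w[1];rv=Ro.from_matrix(R.T@Q).as_rotvec()
        L=np.linalg.norm(q-p);n=max(1,int(np.ceil(max(L/(0.12*vmax),np.degrees(np.linalg.norm(rv))/10.4))))
        if len(w)>2:n=max(n,w[2])
        print("-> ",np.round(q,4),"rows",n)
        for i in range(n):
            a=R.T@((q-p)/n)/0.12
            print([[round(float(v),3) for v in a],[round(float(v),3) for v in rv/n/(np.pi/2)]])
            R=R@Ro.from_rotvec(rv/n).as_matrix()
        p,R=q,Q
    return p,R
E
python3 - <<'E'
from plan import *
plan([([.248,.573,.45],down(156.6)),([.42,.02,.50],down(180))])
E
```

```text
->  [0.248 0.573 0.45 ] rows 4
[[0.0, -0.001, -0.487], [-0.0, 0.0, -0.0]]
[[0.0, -0.001, -0.487], [-0.0, 0.0, -0.0]]
[[0.0, -0.001, -0.487], [-0.0, 0.0, -0.0]]
[[0.0, -0.001, -0.487], [-0.0, 0.0, -0.0]]
->  [0.42 0.02 0.5 ] rows 10
[[-0.315, -0.366, -0.042], [0.0, 0.0, -0.026]]
[[-0.299, -0.379, -0.042], [0.0, 0.0, -0.026]]
[[-0.284, -0.39, -0.042], [0.0, 0.0, -0.026]]
[[-0.267, -0.402, -0.042], [0.0, 0.0, -0.026]]
[[-0.251, -0.412, -0.042], [0.0, 0.0, -0.026]]
[[-0.234, -0.422, -0.042], [0.0, 0.0, -0.026]]
[[-0.216, -0.431, -0.042], [0.0, 0.0, -0.026]]
[[-0.199, -0.44, -0.042], [0.0, 0.0, -0.026]]
[[-0.18, -0.448, -0.042], [0.0, 0.0, -0.026]]
[[-0.162, -0.455, -0.042], [0.0, 0.0, -0.026]]
```

apply_moves([
  [[0,0,-0.49],[0,0,-0.065]],
  [[0,0,-0.49],[0,0,-0.065]],
  [[0,0,-0.49],[0,0,-0.065]],
  [[0,0,-0.49],[0,0,-0.065]],
  [[-0.15,-0.42,0],[0,0,0]],
  [[-0.15,-0.42,0],[0,0,0]],
  [[-0.15,-0.42,0],[0,0,0]],
  [[-0.15,-0.42,0],[0,0,0]],
])

```text
time: 3.95
tcp_pos: [0.3207, 0.3701, 0.4517]
eef_rot: [[-1.0, 0.0, 0.0], [0.0, 1.0, 0.0], [-0.0, 0.0, -1.0]]
contact_force: [0.6, 0.9, -0.7]
gripper_width: 0.0937
grip_force: 0.0
```

apply_moves([
  [[-0.15,-0.42,-0.1],[0,0,0]],
  [[-0.15,-0.42,-0.1],[0,0,0]],
  [[-0.15,-0.42,-0.1],[0,0,0]],
  [[-0.15,-0.42,-0.1],[0,0,0]],
  [[-0.15,-0.42,0],[0,0,0]],
  [[-0.1,-0.42,0],[0,0,0]],
  [[0,-0.3,0],[0,0,0]],
  [[0,0,0],[0,0,0]],
])

```text
time: 4.95
tcp_pos: [0.4221, 0.0311, 0.5001]
eef_rot: [[-1.0, 0.004, 0.001], [0.004, 1.0, 0.001], [-0.001, 0.001, -1.0]]
contact_force: [-0.0, 0.8, -0.4]
gripper_width: 0.0939
grip_force: 0.0
```

Run:
```python
from plan import *
np.set_printoptions(precision=3,suppress=True)
p=robot.camera("wrist");cv2.imwrite("pics/c.png",p["frame"])
import pickle;pickle.dump(p,open("w1.pkl","wb"))
s=robot.get_state();print(s["time"],s["tcp_pos"],s["eef_rot"],s["contact_force"]);print(np.array(p["R"]),-np.array(p["R"]).T@p["t"])
```

```text
5.0 [0.422 0.033 0.5  ] [[-1.     0.002  0.001]
 [ 0.002  1.     0.001]
 [-0.001  0.001 -1.   ]] [0.645 0.994 0.894]
[[ 0.004  1.     0.   ]
 [ 0.971 -0.004  0.24 ]
 [ 0.24  -0.001 -0.971]] [0.354 0.031 0.668]
```

View pics/c.png

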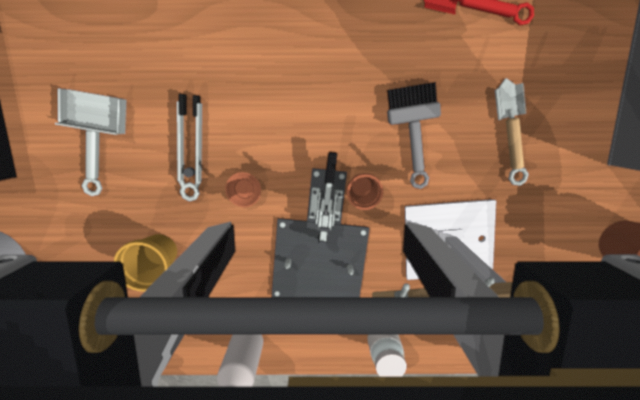

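Run:
```python
from plan import *
import pickle
np.set_printoptions(precision=3,suppress=True)
p=robot.camera("wrist")
s,d=robot.camera("scene"),robot.camera("side")
for t,h in [("dustpan",0),("dustpan_eye",.01),("broom",0),("broom_eye",.01),("trowel",0),("trowel_eye",.01),("grabber",0),("grabber_eye",.01),("clamp_grip",.05),("dock",0),("saucer",0),("clay_pot",0),("yellow_pot",0)]:
    for uv,q in mk(t,p): print(t,uv.round(1),q,onz(p,uv,h))
a=cv2.resize(p["frame"][140:300,255:385],(520,600) if 0 else (487,600),interpolation=cv2.INTER_CUBIC)
cv2.imwrite("pics/d.png",a)
pickle.dump((p,s,d),open("w1.pkl","wb"))
```

```text
dustpan [ 98.1 148.2] 0.67 [ 0.425 -0.398  0.   ]
dustpan_eye [ 93.3 189.8] 0.68 [ 0.506 -0.414  0.01 ]
broom [410.8 142.3] 0.79 [0.415 0.212 0.   ]
trowel [479.4   6.1] 0.94 [0.175 0.319 0.   ]
trowel [510.6 137.8] 0.88 [0.407 0.405 0.   ]
trowel_eye [523.7  11.8] 0.77 [0.187 0.394 0.01 ]
trowel_eye [517.4 175.8] 0.74 [0.48  0.423 0.01 ]
grabber [185.2 154.3] 0.88 [ 0.437 -0.229  0.   ]
grabber [396.9 295. ] 0.25 [0.745 0.203 0.   ]
grabber_eye [190.3 193.5] 0.94 [ 0.514 -0.222  0.01 ]
grabber_eye [512.9 138.1] 0.56 [0.407 0.404 0.01 ]
clamp_grip [330.4 163.6] 0.85 [0.449 0.054 0.05 ]
clamp_grip [243.3 189.1] 0.46 [ 0.496 -0.107  0.05 ]
dock [318.4 261.8] 0.78 [0.666 0.032 0.   ]
dock [186.6 155.9] 0.31 [ 0.441 -0.226  0.   ]
saucer [243.  186.9] 0.91 [ 0.503 -0.119  0.   ]
clay_pot [359.8 182.1] 0.79 [0.494 0.115 0.   ]
yellow_pot [161.5 245.5] 0.72 [ 0.629 -0.297  0.   ]
yellow_pot [315.3 262.3] 0.26 [ 0.668  0.025 -0.   ]
```

View pics/d.png

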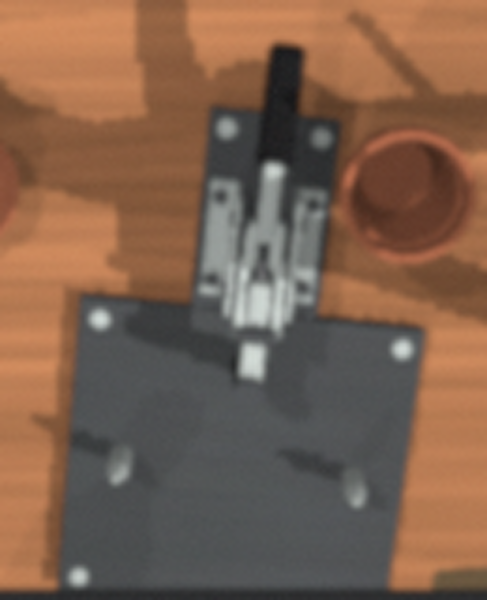

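Run:
```python
from plan import *
import pickle
np.set_printoptions(precision=4,suppress=True)
p,s,d=pickle.load(open("w1.pkl","rb"))
B=[onz(p,u,.008) for u in [(281.7,225.1),(362.3,233.1),(276.1,293.9)]];print(B)
print("c",(B[1]+B[2])/2, np.linalg.norm(B[1]-B[0]),np.linalg.norm(B[2]-B[0]))
v=B[1]-B[0];print("yaw from y",np.degrees(np.arctan2(-v[0],v[1])));v=B[2]-B[0];print("yaw x",np.degrees(np.arctan2(v[1],v[0])))
for n,a,b,z in [("pinRb",(286.5,268),(298,287),.008),("pinLb",(349,273.9),(337.5,299.5),.008),("pinRt",(287.6,260.5),(297.5,279.5),.04),("pinLt",(349.8,267),(337,292.5),.04)]:
    print(n,onz(p,a,z),onz(s,b,z),*tri([(p,a),(s,b)]))
# scene bolts: crop (168,180),(362,240),(92,338),(296,406) /4+(260,220)
S=[onz(s,(260+x/4,220+y/4),.008) for x,y in [(168,180),(362,240),(92,338),(296,406)]];print(S,np.mean(S,0))
v=S[1]-S[0]+S[3]-S[2];print(np.degrees(np.arctan2(-v[0],v[1])))
v=S[2]-S[0]+S[3]-S[1];print(np.degrees(np.arctan2(v[1],v[0])))
# sleeve: far end & near end in wrist crop
for u in [(283,45),(272,165),(278,105)]:
    print(onz(p,(255+u[0]/3.746,140+u[1]/3.75),.05))
# sleeve scene ends (330,30)->(305,90)
print(tri([(p,(255+285/3.746,140+45/3.75)),(s,(260+331/4,220+28/4))]),tri([(p,(255+273/3.746,140+160/3.75)),(s,(260+311/4,220+86/4))]))
```

```text
[array([ 0.5814, -0.0428,  0.008 ]), array([0.5991, 0.1222, 0.008 ]), array([ 0.7373, -0.0592,  0.008 ])]
c [0.6682 0.0315 0.008 ] 0.16590494377480797 0.15670480199819303
yaw from y -6.107788322686917
yaw x -6.014140243897115
pinRb [ 0.6767 -0.0353  0.008 ] [ 0.6637 -0.0322  0.008 ] [ 0.6706 -0.032   0.0197] [2.2, 2.2]
pinLb [0.6906 0.0966 0.008 ] [0.6768 0.098  0.008 ] [0.6841 0.0974 0.0199] [1.9, 1.9]
pinRt [ 0.6448 -0.0294  0.04  ] [ 0.6571 -0.0346  0.04  ] [ 0.6504 -0.0337  0.0291] [3.2, 3.2]
pinLt [0.6591 0.0949 0.04  ] [0.6723 0.0945 0.04  ] [0.665  0.0946 0.0285] [1.4, 1.4]
[array([ 0.5804, -0.0425,  0.008 ]), array([0.5976, 0.1222, 0.008 ]), array([ 0.7348, -0.0594,  0.008 ]), array([0.7524, 0.1047, 0.008 ])] [0.6663 0.0313 0.008 ]
-6.032697090415859
-6.339046693164051
[0.4275 0.0545 0.05  ]
[0.4868 0.0494 0.05  ]
[0.4568 0.0522 0.05  ]
(array([0.4272, 0.0564, 0.0511]), [1.0, 1.0]) (array([0.4853, 0.0519, 0.0436]), [1.8, 1.8])
```

Run:
```python
from plan import *
c=np.array([.667,.0314]);a=np.radians(-6.1);ux=np.array([np.cos(a),np.sin(a)])
h=c-.15*ux;R=down(173.9)
def g(t):
    q=h-ux*.07*np.cos(t);return [q[0],q[1],.040+.07*np.sin(t)-.008]
print(h,g(.07))
st=plan([(g(.07)[:2]+[.13],R),(g(.07),R)])
print("arc")
plan([(g(t),R) for t in np.arange(.17,1.3,.1)],start=st)
```

```text
[0.51784931 0.04733961] [np.float64(0.44841611162682854), np.float64(0.05475987884610615), np.float64(0.036895999313627297)]
->  [0.4484 0.0548 0.13  ] rows 7
[[-0.031, 0.025, 0.44], [-0.0, -0.0, 0.01]]
[[-0.031, 0.026, 0.44], [-0.0, -0.0, 0.01]]
[[-0.03, 0.026, 0.44], [-0.0, -0.0, 0.01]]
[[-0.03, 0.027, 0.44], [-0.0, -0.0, 0.01]]
[[-0.03, 0.027, 0.44], [-0.0, -0.0, 0.01]]
[[-0.029, 0.028, 0.44], [-0.0, -0.0, 0.01]]
[[-0.029, 0.028, 0.44], [-0.0, -0.0, 0.01]]
->  [0.4484 0.0548 0.0369] rows 2
[[0.0, 0.0, 0.388], [0.0, 0.0, 0.0]]
[[0.0, 0.0, 0.388], [0.0, 0.0, 0.0]]
arc
->  [0.4492 0.0547 0.0438] rows 1
[[-0.007, 0.0, -0.058], [0.0, 0.0, 0.0]]
->  [0.4508 0.0545 0.0507] rows 1
[[-0.013, -0.0, -0.057], [0.0, 0.0, 0.0]]
->  [0.453  0.0543 0.0573] rows 1
[[-0.018, -0.0, -0.055], [0.0, 0.0, 0.0]]
->  [0.4558 0.054  0.0637] rows 1
[[-0.024, 0.0, -0.053], [0.0, 0.0, 0.0]]
->  [0.4592 0.0536 0.0698] rows 1
[[-0.029, 0.0, -0.051], [0.0, 0.0, 0.0]]
->  [0.4633 0.0532 0.0755] rows 1
[[-0.034, -0.0, -0.047], [0.0, 0.0, 0.0]]
->  [0.4679 0.0527 0.0807] rows 1
[[-0.038, 0.0, -0.044], [0.0, 0.0, 0.0]]
->  [0.473  0.0521 0.0855] rows 1
[[-0.043, -0.0, -0.04], [0.0, 0.0, 0.0]]
->  [0.4785 0.0515 0.0897] rows 1
[[-0.046, 0.0, -0.035], [0.0, 0.0, 0.0]]
->  [0.4844 0.0509 0.0934] rows 1
[[-0.05, -0.0, -0.031], [0.0, 0.0, 0.0]]
->  [0.4907 0.0502 0.0965] rows 1
[[-0.052, 0.0, -0.025], [0.0, 0.0, 0.0]]
->  [0.4972 0.0495 0.0989] rows 1
[[-0.055, 0.0, -0.02], [0.0, 0.0, 0.0]]
```

apply_moves([
  [[-0.03,0.027,0.44],[0,0,0.01]],
  [[-0.03,0.027,0.44],[0,0,0.01]],
  [[-0.03,0.027,0.44],[0,0,0.01]],
  [[-0.03,0.027,0.44],[0,0,0.01]],
  [[-0.03,0.027,0.44],[0,0,0.01]],
  [[-0.03,0.027,0.44],[0,0,0.01]],
  [[-0.03,0.027,0.44],[0,0,0.01]],
  [[0,0,0],[0,0,0]],
], claw=0.43, grip_force=15)

```text
time: 6.8
tcp_pos: [0.4467, 0.0543, 0.1278]
eef_rot: [[-0.994, 0.11, -0.006], [0.11, 0.994, -0.003], [0.005, -0.003, -1.0]]
contact_force: [-0.6, -0.6, 0.9]
gripper_width: 0.0403
grip_force: 0.0
```

Run:
```python
from plan import *
c=np.array([.667,.0314]);a=np.radians(-6.1);ux=np.array([np.cos(a),np.sin(a)])
s=robot.get_state();print(s["tcp_pos"],s["eef_rot"],s["gripper_width"])
plan([([.4484,.0548,.037],down(173.9))])
```

```text
[0.44670737 0.05434777 0.12784688] [[-0.99391051  0.11004753 -0.00560688]
 [ 0.1100636   0.99392103 -0.00264274]
 [ 0.00528197 -0.00324376 -0.99998079]] 0.04033968548004943
->  [0.4484 0.0548 0.037 ] rows 2
[[-0.009, 0.004, 0.378], [-0.001, -0.002, -0.001]]
[[-0.008, 0.003, 0.379], [-0.001, -0.002, -0.001]]
```

apply_moves([
  [[-0.006,0.002,0.25],[0,0,0]],
  [[-0.006,0.002,0.25],[0,0,0]],
  [[-0.006,0.002,0.25],[0,0,0]],
  [[0,0,0],[0,0,0]],
])

```text
time: 7.3
tcp_pos: [0.4509, 0.0554, 0.0408]
eef_rot: [[-0.994, 0.11, -0.001], [0.11, 0.994, 0.0], [0.001, -0.0, -1.0]]
contact_force: [0.1, -0.5, -0.1]
gripper_width: 0.0405
grip_force: 0.0
```

apply_moves([
  [[0,0,0],[0,0,0]],
  [[0,0,0],[0,0,0]],
  [[0,0,0],[0,0,0]],
  [[0,0,0],[0,0,0]],
], claw=0, grip_force=15)

```text
time: 7.8
tcp_pos: [0.4512, 0.0539, 0.0409]
eef_rot: [[-0.994, 0.111, 0.001], [0.111, 0.994, -0.001], [-0.001, -0.001, -1.0]]
contact_force: [0.1, -11.8, 2.5]
gripper_width: 0.0179
grip_force: 15.0
```

apply_moves([
  [[-0.008,-0.004,-0.056],[0,0,0]],
  [[-0.014,-0.004,-0.055],[0,0,0]],
  [[-0.019,-0.003,-0.053],[0,0,0]],
  [[-0.025,0,-0.051],[0,0,0]],
  [[-0.03,0,-0.048],[0,0,0]],
  [[-0.034,0,-0.045],[0,0,0]],
  [[-0.038,0,-0.041],[0,0,0]],
  [[-0.042,0,-0.037],[0,0,0]],
])

```text
time: 8.8
tcp_pos: [0.4754, 0.0511, 0.0866]
eef_rot: [[-0.994, 0.11, -0.001], [0.11, 0.994, -0.0], [0.001, -0.0, -1.0]]
contact_force: [-2.8, -3.6, -4.8]
gripper_width: 0.0176
grip_force: 15.0
```

apply_moves([
  [[-0.045,0,-0.033],[0,0,0]],
  [[-0.048,0,-0.028],[0,0,0]],
  [[-0.051,0,-0.024],[0,0,0]],
  [[-0.04,0,-0.014],[0,0,0]],
  [[0,0,0],[0,0,0]],
])

```text
time: 9.43
tcp_pos: [0.498, 0.0487, 0.0987]
eef_rot: [[-0.994, 0.11, 0.0], [0.11, 0.994, -0.0], [-0.0, -0.0, -1.0]]
contact_force: [-3.2, -3.6, 4.0]
gripper_width: 0.0179
grip_force: 15.0
```

apply_moves([
  [[0,0,0],[0,0,0]],
  [[0,0,0],[0,0,0]],
  [[0,0,-0.2],[0,0,0]],
  [[0,0,-0.45],[0,0,0]],
  [[0,0,-0.45],[0,0,0]],
  [[0.2,0.2,-0.45],[0,0,0]],
  [[0.3,0.35,-0.45],[0,0,0]],
  [[0.3,0.35,-0.45],[0,0,0]],
], claw=0.43)

```text
time: 10.42
tcp_pos: [0.4253, 0.1498, 0.3723]
eef_rot: [[-0.994, 0.11, 0.001], [0.11, 0.994, 0.001], [-0.001, 0.001, -1.0]]
contact_force: [-0.2, 1.1, 0.3]
gripper_width: 0.0403
grip_force: 0.0
```

apply_moves([
  [[0.2,0.35,-0.3],[0,0,0]],
  [[0.2,0.35,0],[0,0,0]],
  [[0.2,0.35,0],[0,0,0]],
  [[0,0,0],[0,0,0]],
  [[0,0,0],[0,0,0]],
])

```text
time: 11.05
tcp_pos: [0.3689, 0.2816, 0.4065]
eef_rot: [[-0.994, 0.11, 0.0], [0.11, 0.994, -0.0], [-0.0, 0.0, -1.0]]
contact_force: [-0.1, -0.3, -0.3]
gripper_width: 0.0405
grip_force: 0.0
```

Run:
```python
from plan import *
import pickle
np.set_printoptions(precision=4,suppress=True)
p,s,d=robot.camera("wrist"),robot.camera("scene"),robot.camera("side")
pickle.dump((p,s,d),open("w2.pkl","wb"))
for t in ("stand_grip","stand","peg"):
    for n,c in (("w",p),("s",s),("d",d)): print(t,n,[(a.round(1).tolist(),q) for a,q in mk(t,c,4)])
cv2.imwrite("pics/e.png",p["frame"]); st=robot.get_state();print(st["time"],st["tcp_pos"])
```

```text
stand_grip w []
stand_grip s [([421.0, 239.9], 0.61), ([265.0, 221.8], 0.46)]
stand_grip d [([232.7, 226.5], 0.79)]
stand w [([339.2, 283.3], 0.58)]
stand s [([404.3, 297.4], 0.81)]
stand d [([247.2, 310.3], 0.89)]
peg w []
peg s [([400.4, 234.1], 0.79), ([477.1, 246.8], 0.74), ([436.2, 241.3], 0.72), ([361.4, 229.6], 0.66)]
peg d [([246.8, 253.7], 0.85), ([255.4, 200.2], 0.79), ([251.5, 227.2], 0.76), ([239.2, 288.0], 0.7)]
11.65 [0.3687 0.2818 0.4065]
```

View pics/e.png

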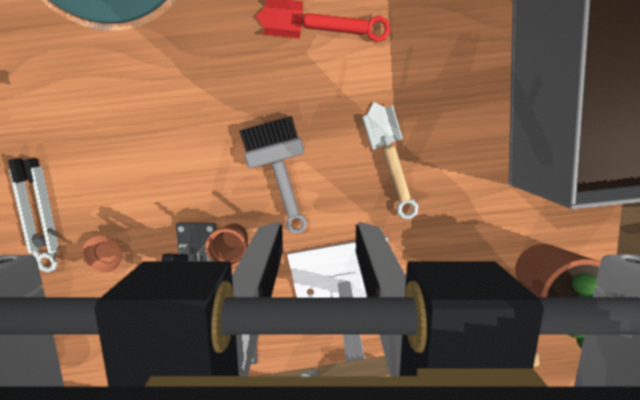

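Run:
```python
from plan import *
import pickle
np.set_printoptions(precision=4,suppress=True)
p,s,d=pickle.load(open("w2.pkl","rb"))
Sp=[(361.4,229.6),(400.4,234.1),(436.2,241.3),(477.1,246.8)];D=[(255.4,200.2),(251.5,227.2),(246.8,253.7),(239.2,288)]
T=[tri([(s,a),(d,b)]) for a,b in zip(Sp,D)]
for t in T: print(t)
X=np.array([t[0] for t in T]);f=np.polyfit(X[:,1],X[:,0],1);m=X.mean(0);yw=-np.degrees(np.arctan(f[0]));print("peg yaw",yw,m)
print("grip",tri([(s,(421,239.9)),(d,(232.7,226.5))]),tri([(s,(418.7,239)),(d,(232.6,226.5))]))
C=[onz(s,(260+x/4,220+y/4),.008) for x,y in [(477,208),(704,240),(458,386),(697,420)]];C=np.array(C);print(C,C.mean(0))
v=C[1]-C[0]+C[3]-C[2];print(np.degrees(np.arctan2(-v[0],v[1])));v=C[2]-C[0]+C[3]-C[1];print(np.degrees(np.arctan2(v[1],v[0])))
H=[onz(s,(260+x/4,220+y/4),.008) for x,y in [(500,300),(669,325)]];v=H[1]-H[0];print(H,np.mean(H,0),np.linalg.norm(v),np.degrees(np.arctan2(-v[0],v[1])))
```

```text
(array([0.5899, 0.1381, 0.2633]), [2.6, 2.6])
(array([0.5804, 0.248 , 0.2615]), [0.3, 0.3])
(array([0.5768, 0.3461, 0.2591]), [1.8, 1.8])
(array([0.5724, 0.4566, 0.2625]), [0.3, 0.3])
peg yaw 3.063841537713676 [0.5799 0.2972 0.2616]
grip (array([0.6156, 0.3009, 0.3032]), [4.1, 4.1]) (array([0.6153, 0.2961, 0.3016]), [1.6, 1.6])
[[0.545  0.2056 0.008 ]
 [0.5304 0.3858 0.008 ]
 [0.7062 0.2189 0.008 ]
 [0.6902 0.396  0.008 ]] [0.618  0.3016 0.008 ]
4.911143899992674
4.1834190296288485
[array([0.6248, 0.2374, 0.008 ]), array([0.6146, 0.3671, 0.008 ])] [0.6197 0.3022 0.008 ] 0.13013661655504952 4.50049819479826
```

Run:
```python
from plan import *
R=down(184.4)
plan([([.618,.301,.405],R),([.618,.301,.292],R)])
```

```text
->  [0.618 0.301 0.405] rows 5
[[-0.409, 0.078, 0.003], [-0.0, 0.0, -0.024]]
[[-0.412, 0.062, 0.003], [-0.0, 0.0, -0.024]]
[[-0.414, 0.047, 0.003], [-0.0, 0.0, -0.024]]
[[-0.416, 0.031, 0.003], [-0.0, 0.0, -0.024]]
[[-0.416, 0.016, 0.003], [-0.0, 0.0, -0.024]]
->  [0.618 0.301 0.292] rows 2
[[0.0, 0.0, 0.471], [0.0, 0.0, 0.0]]
[[0.0, 0.0, 0.471], [0.0, 0.0, 0.0]]
```

apply_moves([
  [[-0.409,0.078,0],[0,0,-0.024]],
  [[-0.412,0.062,0],[0,0,-0.024]],
  [[-0.414,0.047,0],[0,0,-0.024]],
  [[-0.416,0.031,0],[0,0,-0.024]],
  [[-0.416,0.016,0],[0,0,-0.024]],
  [[0,0,0],[0,0,0]],
  [[0,0,0],[0,0,0]],
], claw=0.5)

```text
time: 12.52
tcp_pos: [0.6176, 0.3014, 0.4062]
eef_rot: [[-0.997, -0.078, -0.0], [-0.078, 0.997, -0.0], [0.0, -0.0, -1.0]]
contact_force: [0.6, -0.5, 0.3]
gripper_width: 0.047
grip_force: 0.0
```

Run:
```python
from plan import *
R=down(184.4)
p,s,d=robot.camera("wrist"),robot.camera("scene"),robot.camera("side")
st=robot.get_state();print(st["tcp_pos"],st["eef_rot"])
print([(a.round(1).tolist(),q) for a,q in mk("stand_grip",p,4)])
a=s["frame"][180:330,360:520];b=p["frame"][200:400,200:440]
cv2.imwrite("pics/f.png",np.hstack([cv2.resize(a,(400,375)),cv2.resize(b,(400,375))]))
plan([([.618,.301,.292],R,3)])
```

```text
[0.61706734 0.30161586 0.40743233] [[-9.96894416e-01 -7.87460814e-02  7.59920711e-04]
 [-7.87453773e-02  9.96894341e-01  9.15890888e-04]
 [-8.29683474e-04  8.53206269e-04 -9.99999292e-01]]
[([319.8, 194.0], 0.57), ([259.3, 143.3], 0.52)]
->  [0.618 0.301 0.292] rows 3
[[-0.002, -0.002, 0.321], [0.0, 0.0, 0.0]]
[[-0.002, -0.002, 0.321], [0.0, 0.0, 0.0]]
[[-0.002, -0.002, 0.321], [0.0, 0.0, 0.0]]
```

View pics/f.png

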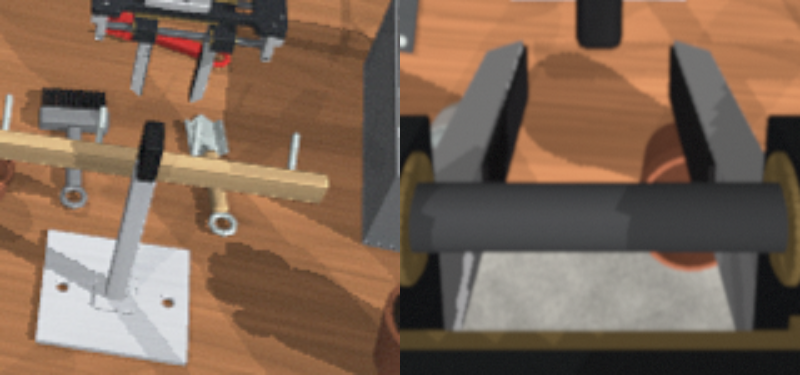

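Run:
```python
from plan import *
p,s,d=robot.camera("wrist"),robot.camera("scene"),robot.camera("side")
print(proj(p,[.638,.301,.327]),proj(p,[.598,.301,.327]),onz(p,(319.8,194),.3),onz(p,(320,224),.327))
print(proj(s,[.618,.301,.395]),proj(s,[.618,.301,.3]),proj(s,[.638,.301,.327]))
b=p["frame"][130:260,260:380];cv2.imwrite("pics/g.png",cv2.resize(b,(480,520),interpolation=cv2.INTER_CUBIC))
```

```text
[315.7424058  229.25536218] [319.86965807 178.48274576] [0.61647413 0.30252122 0.3       ] [0.63348863 0.30393306 0.327     ]
[425.76622704 216.8961684 ] [420.0356762  239.94128456] [420.71249285 239.53129199]
```

View pics/g.png

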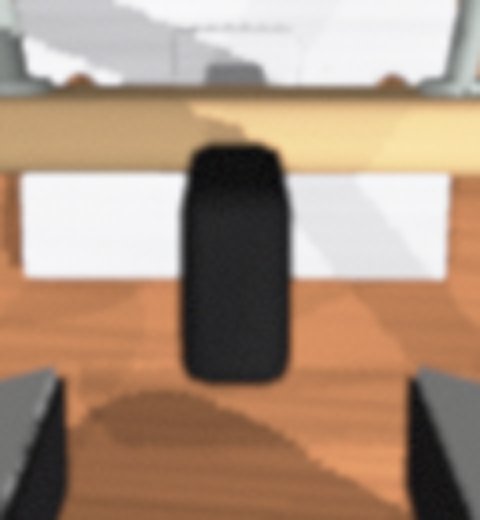

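apply_moves([
  [[0.002,0.003,0.32],[0,0,0]],
  [[0.002,0.003,0.32],[0,0,0]],
  [[0.001,0.002,0.32],[0,0,0]],
  [[0,0,0],[0,0,0]],
])

```text
time: 13.38
tcp_pos: [0.616, 0.302, 0.2892]
eef_rot: [[-0.997, -0.078, -0.004], [-0.078, 0.997, -0.002], [0.004, -0.002, -1.0]]
contact_force: [0.3, -0.0, 0.7]
gripper_width: 0.0473
grip_force: 0.0
```

apply_moves([
  [[0,0,0],[0,0,0]],
  [[0,0,0],[0,0,0]],
  [[0,0,0],[0,0,0]],
  [[0,0,0],[0,0,0]],
], claw=0, grip_force=60)

```text
time: 13.88
tcp_pos: [0.6177, 0.3018, 0.2924]
eef_rot: [[-0.997, -0.077, 0.001], [-0.077, 0.997, 0.0], [-0.001, 0.0, -1.0]]
contact_force: [-1.5, -3.8, 7.5]
gripper_width: 0.0219
grip_force: 60.0
```

apply_moves([
  [[0,0,-0.1],[0,0,0]],
  [[0,0,-0.2],[0,0,0]],
  [[0,0,-0.25],[0,0,0]],
  [[0,0,-0.25],[0,0,0]],
  [[0,0,0],[0,0,0.03]],
  [[0,0,0],[0,0,0.03]],
  [[0,0,0],[0,0,0.03]],
  [[0,0,0],[0,0,0.027]],
])

```text
time: 14.88
tcp_pos: [0.6169, 0.3023, 0.3871]
eef_rot: [[-0.994, 0.107, -0.001], [0.107, 0.994, -0.0], [0.001, -0.001, -1.0]]
contact_force: [-0.4, 0.8, -9.8]
gripper_width: 0.022
grip_force: 60.0
```

Run:
```python
from plan import *
s=robot.get_state();print(s["tcp_pos"],s["contact_force"],s["ft_torque"])
plan([([.672,.030,.392],down(173.9),8)])
```

```text
[0.61688354 0.30234692 0.38709972] [-0.43476479  0.84179075 -9.81048648] [-0.00380642 -0.04096493  0.02849367]
->  [0.672 0.03  0.392] rows 8
[[-0.087, -0.276, -0.005], [-0.0, -0.0, -0.0]]
[[-0.087, -0.276, -0.005], [-0.0, -0.0, -0.0]]
[[-0.087, -0.276, -0.005], [-0.0, -0.0, -0.0]]
[[-0.087, -0.276, -0.005], [-0.0, -0.0, -0.0]]
[[-0.087, -0.276, -0.005], [-0.0, -0.0, -0.0]]
[[-0.087, -0.276, -0.005], [-0.0, -0.0, -0.0]]
[[-0.087, -0.276, -0.005], [-0.0, -0.0, -0.0]]
[[-0.087, -0.276, -0.005], [-0.0, -0.0, -0.0]]
```

apply_moves([
  [[-0.1,-0.15,-0.005],[0,0,0]],
  [[-0.1,-0.3,-0.005],[0,0,0]],
  [[-0.1,-0.34,-0.005],[0,0,0]],
  [[-0.1,-0.34,-0.005],[0,0,0]],
  [[-0.1,-0.34,-0.005],[0,0,0]],
  [[-0.1,-0.34,0],[0,0,0]],
  [[-0.066,-0.248,0],[0,0,0]],
  [[-0.03,-0.15,0],[0,0,0]],
])

```text
time: 15.88
tcp_pos: [0.6742, 0.0305, 0.3936]
eef_rot: [[-0.994, 0.105, 0.007], [0.105, 0.994, 0.005], [-0.007, 0.006, -1.0]]
contact_force: [6.7, 12.5, 2.7]
gripper_width: 0.0323
grip_force: 66.1
```

apply_moves([
  [[0,0,0.1],[0,0,0]],
  [[0,0,0.1],[0,0,0]],
  [[0,0,0.0],[0,0,0]],
  [[0,0,0],[0,0,0]],
])

```text
time: 16.38
tcp_pos: [0.6718, 0.0321, 0.3654]
eef_rot: [[-0.995, 0.104, -0.002], [0.104, 0.995, 0.004], [0.003, 0.004, -1.0]]
contact_force: [-0.9, 10.6, -15.1]
gripper_width: 0.032
grip_force: 61.2
```

Run:
```python
from plan import *
import pickle
s,d=robot.camera("scene"),robot.camera("side")
pickle.dump((s,d),open("w3.pkl","wb"))
st=robot.get_state();print(st["time"],st["tcp_pos"],st["eef_rot"],st["contact_force"])
a=s["frame"][200:340,250:390];b=d["frame"][170:290,190:310]
cv2.imwrite("pics/h.png",np.hstack([cv2.resize(a,(420,420),interpolation=3),cv2.resize(b,(380,420),interpolation=3)]))
```

```text
16.475 [0.67182276 0.03208525 0.36544914] [[-0.99457322  0.10401235 -0.00235206]
 [ 0.10400197  0.99456834  0.0041717 ]
 [ 0.0027732   0.00390444 -0.99998853]] [ -1.70313213  10.48656419 -14.84234859]
```

View pics/h.png

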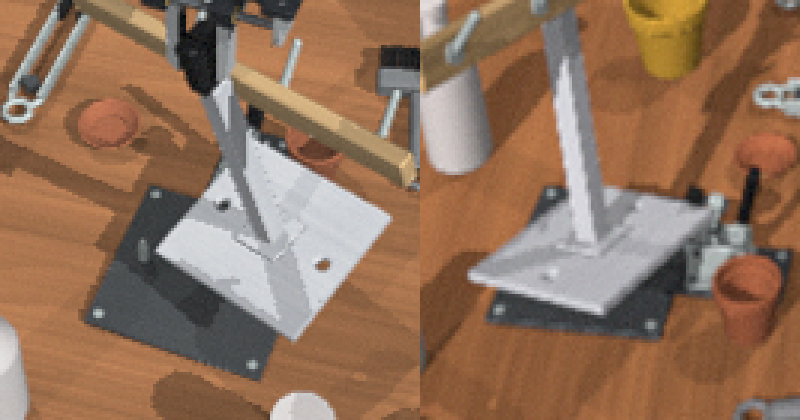

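apply_moves([
  [[0,0.15,-0.1],[0,0,0]],
  [[0,0.2,-0.2],[0,0,0]],
  [[0,0.2,-0.2],[0,0,0]],
  [[0,0.2,-0.1],[0,0,0]],
  [[0,0.15,0],[0,0,0]],
  [[0,0,0],[0,0,0]],
  [[0,0,0],[0,0,0]],
])

```text
time: 17.35
tcp_pos: [0.6837, 0.1363, 0.4376]
eef_rot: [[-0.994, 0.106, -0.001], [0.106, 0.994, -0.001], [0.001, -0.001, -1.0]]
contact_force: [0.4, -0.5, -8.2]
gripper_width: 0.0213
grip_force: 60.0
```

Run:
```python
from plan import *
import pickle
s,d=robot.camera("scene"),robot.camera("side")
pickle.dump((s,d),open("w4.pkl","wb"))
st=robot.get_state();print(st["time"],st["tcp_pos"],st["eef_rot"],st["contact_force"],st["gripper_width"])
a=s["frame"][150:330,260:480];b=d["frame"][140:320,190:350]
cv2.imwrite("pics/i.png",np.hstack([cv2.resize(a,(440,360),interpolation=3),cv2.resize(b,(320,360),interpolation=3)]))
```

```text
17.45 [0.6836991  0.13622496 0.43802308] [[-9.94302096e-01  1.06598027e-01 -4.50005454e-04]
 [ 1.06598306e-01  9.94301956e-01 -6.49132211e-04]
 [ 3.78245090e-04 -6.93403337e-04 -9.99999688e-01]] [-0.34695139  0.22312503 -9.03662863] 0.021766443351454227
```

View pics/i.png

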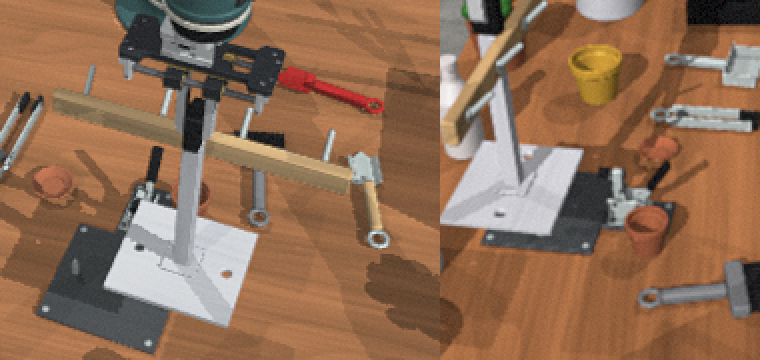

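Run:
```python
from plan import *
import pickle
s,d=pickle.load(open("w4.pkl","rb"))
h=np.array([.5178,.0473,.04]);a=np.radians(-6.1);ux=np.array([np.cos(a),np.sin(a),0])
for t in (.6,.8,1.0,1.2,1.28):
    X=h-ux*.092*np.cos(t)+np.array([0,0,.092*np.sin(t)]);Y=h-ux*.03*np.cos(t)+np.array([0,0,.03*np.sin(t)])
    u=proj(s,X);v=proj(d,X);print(t,(u-[260,150])*2,(v-[190,140])*2+[440,0],(proj(d,Y)-[190,140])*2+[440,0])
print(tri([(s,(338,224)),(d,(303.5,222.5))]))
# stand plate corners in this view at foot top z
zt=.438-.2924+.008
C=np.array([onz(s,(260+x/2,150+y/2),zt) for x,y in [(143,200),(258,232),(105,284),(230,325)]]);print(C,C.mean(0))
v=C[1]-C[0]+C[3]-C[2];print(np.degrees(np.arctan2(-v[0],v[1])));v=C[2]-C[0]+C[3]-C[1];print(np.degrees(np.arctan2(v[1],v[0])))
```

```text
0.6 [163.19409274 145.07488671] [683.83231263 179.14419673] [652.85086703 193.31612485]
0.8 [161.14621923 144.84229195] [676.03413484 171.61284177] [650.31666182 190.93715514]
1.0 [158.48321057 146.80585638] [666.60858907 165.19145714] [647.2901054  188.91666265]
1.2 [155.29631603 150.95544955] [655.95625738 160.17621302] [643.89448823 187.33924296]
1.28 [153.90104495 153.20610136] [651.45479647 158.61831901] [642.46378778 186.84783867]
(array([0.46850671, 0.04846751, 0.11396147]), [0.4, 0.4])
[[0.60296479 0.05846827 0.1536    ]
 [0.61740458 0.23322342 0.1536    ]
 [0.75631053 0.04078316 0.1536    ]
 [0.77646311 0.22040332 0.1536    ]] [0.68828575 0.13821954 0.1536    ]
-5.575269074307506
-5.57705672842083
```

Run:
```python
from plan import *
plan([([.62,.31,.40],down(173.9),5),([.62,.31,.294],down(173.9),3)])
```

```text
->  [0.62 0.31 0.4 ] rows 5
[[0.136, 0.277, 0.063], [-0.0, -0.0, -0.0]]
[[0.136, 0.277, 0.063], [-0.0, -0.0, -0.0]]
[[0.136, 0.277, 0.063], [-0.0, -0.0, -0.0]]
[[0.136, 0.277, 0.063], [-0.0, -0.0, -0.0]]
[[0.136, 0.277, 0.063], [-0.0, -0.0, -0.0]]
->  [0.62  0.31  0.294] rows 3
[[0.0, 0.0, 0.294], [0.0, 0.0, 0.0]]
[[0.0, 0.0, 0.294], [0.0, 0.0, 0.0]]
[[0.0, 0.0, 0.294], [0.0, 0.0, 0.0]]
```

apply_moves([
  [[0.1,0.2,0.02],[0,0,0]],
  [[0.136,0.28,0.06],[0,0,0]],
  [[0.136,0.28,0.06],[0,0,0]],
  [[0.136,0.28,0.06],[0,0,0]],
  [[0.136,0.25,0.06],[0,0,0]],
  [[0.036,0.1,0.06],[0,0,0]],
  [[0,0,0.2],[0,0,0]],
  [[0,0,0.25],[0,0,0]],
])

```text
time: 18.45
tcp_pos: [0.6208, 0.3108, 0.3455]
eef_rot: [[-0.994, 0.106, 0.001], [0.106, 0.994, -0.0], [-0.001, 0.0, -1.0]]
contact_force: [-0.4, -0.9, -8.3]
gripper_width: 0.0215
grip_force: 60.0
```

apply_moves([
  [[0,0,0.25],[0,0,0]],
  [[0,0,0.15],[0,0,0]],
  [[0,0,0.04],[0,0,0]],
  [[0,0,0.03],[0,0,0]],
  [[0,0,0],[0,0,0]],
])

```text
time: 19.08
tcp_pos: [0.624, 0.3097, 0.296]
eef_rot: [[-0.994, 0.108, 0.011], [0.108, 0.994, 0.002], [-0.01, 0.003, -1.0]]
contact_force: [3.6, -8.6, 35.6]
gripper_width: 0.0217
grip_force: 60.0
```

apply_moves([
  [[0,0,-0.04],[0,0,0]],
  [[0,0,0],[0,0,0]],
  [[0,0,0],[0,0,0]],
])

```text
time: 19.45
tcp_pos: [0.6209, 0.3113, 0.2964]
eef_rot: [[-0.994, 0.106, 0.002], [0.106, 0.994, 0.001], [-0.002, 0.001, -1.0]]
contact_force: [-4.7, -4.6, 13.5]
gripper_width: 0.0217
grip_force: 60.0
```

apply_moves([
  [[0,0,0],[0,0,0]],
  [[0,0,0],[0,0,0]],
  [[0,0,-0.2],[0,0,0]],
  [[0,0,-0.4],[0,0,0]],
  [[0,0,-0.4],[0,0,0]],
  [[0.3,-0.1,-0.1],[0,0,0]],
  [[0.4,-0.2,0],[0,0,0]],
  [[0.4,-0.25,0],[0,0,0]],
], claw=0.5)

```text
time: 20.45
tcp_pos: [0.4804, 0.2599, 0.426]
eef_rot: [[-0.995, 0.105, 0.0], [0.105, 0.995, -0.0], [-0.0, -0.0, -1.0]]
contact_force: [0.9, 0.3, 1.4]
gripper_width: 0.0469
grip_force: 0.0
```

Run:
```python
from plan import *
import pickle
s,d=robot.camera("scene"),robot.camera("side")
pickle.dump((s,d),open("w5.pkl","wb"))
st=robot.get_state();print(st["time"],st["tcp_pos"])
c=np.array([.667,.0305]);a=np.radians(-6.1);ux=np.array([np.cos(a),np.sin(a)])
h=c-.15*ux
def g(t):
    q=h-ux*.07*np.cos(t);return [q[0],q[1],.040+.07*np.sin(t)-.008]
print(mk("stand",s),mk("stand",d),mk("stand_grip",s),mk("stand_grip",d))
R=down(173.9)
plan([(g(1.)[:2]+[.19],R),(g(1.),R)])
```

```text
20.55 [0.47854448 0.25825992 0.4274097 ]
[(array([409.472, 298.4  ]), 0.7)] [(array([245.696, 312.8  ]), 0.94), (array([281.088, 240.2  ]), 0.25)] [(array([387.776, 240.2  ]), 0.71), (array([425.984, 239.92 ]), 0.57)] [(array([229.888, 228.8  ]), 0.75)]
->  [0.4802 0.0505 0.19  ] rows 6
[[-0.027, -0.29, 0.328], [-0.0, 0.0, 0.0]]
[[-0.027, -0.29, 0.328], [-0.0, 0.0, 0.0]]
[[-0.028, -0.29, 0.328], [-0.0, 0.0, 0.0]]
[[-0.028, -0.29, 0.328], [-0.0, 0.0, 0.0]]
[[-0.028, -0.29, 0.328], [-0.0, 0.0, 0.0]]
[[-0.028, -0.29, 0.328], [-0.0, 0.0, 0.0]]
->  [0.4802 0.0505 0.0909] rows 2
[[0.0, 0.0, 0.413], [0.0, 0.0, 0.0]]
[[0.0, 0.0, 0.413], [0.0, 0.0, 0.0]]
```

apply_moves([
  [[-0.03,-0.4,0.1],[0,0,0]],
  [[-0.03,-0.4,0.2],[0,0,0]],
  [[-0.03,-0.4,0.4],[0,0,0]],
  [[-0.03,-0.3,0.4],[0,0,0]],
  [[-0.03,-0.24,0.4],[0,0,0]],
  [[-0.015,0,0.4],[0,0,0]],
  [[0,0,0.07],[0,0,0]],
  [[0,0,0],[0,0,0]],
], claw=0.43, grip_force=15)

```text
time: 21.75
tcp_pos: [0.4805, 0.0544, 0.1944]
eef_rot: [[-0.994, 0.105, -0.0], [0.105, 0.994, -0.001], [0.0, -0.001, -1.0]]
contact_force: [-0.5, -0.2, 0.5]
gripper_width: 0.0401
grip_force: 0.0
```

Run:
```python
from plan import *
p=robot.camera("wrist")
st=robot.get_state();print(st["time"],st["tcp_pos"])
h=np.array([.667,.0305,.04])-.15*np.array([np.cos(-.1065),np.sin(-.1065),0]);ux=np.array([np.cos(-.1065),np.sin(-.1065),0])
for t in (.9,1.,1.1,1.2,1.28): print(t,proj(p,h-ux*.092*np.cos(t)+[0,0,.092*np.sin(t)]),proj(p,h-ux*.048*np.cos(t)+[0,0,.048*np.sin(t)]))
cv2.imwrite("pics/j.png",p["frame"][100:300,170:490])
plan([([.4802,.0505,.091],down(173.9),2)])
```

```text
21.8 [0.48079733 0.05456415 0.19502318]
0.9 [313.35342046 177.9785871 ] [314.0819219  201.33024968]
1.0 [313.2627935  189.32990468] [314.04575885 206.55324135]
1.1 [313.18926553 201.375193  ] [314.01656832 211.99342352]
1.2 [313.13488941 213.88506362] [313.99487657 217.57329136]
1.28 [313.10622231 224.05734291] [313.9831885  222.08286827]
->  [0.4802 0.0505 0.091 ] rows 2
[[0.001, -0.017, 0.433], [0.0, 0.0, 0.0]]
[[0.001, -0.017, 0.433], [0.0, 0.0, 0.0]]
```

View pics/j.png

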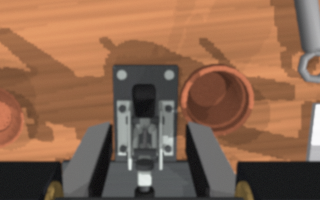

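apply_moves([
  [[0.001,-0.011,0.29],[0,0,0]],
  [[0.001,-0.011,0.29],[0,0,0]],
  [[0.001,-0.011,0.29],[0,0,0]],
  [[0,0,0],[0,0,0]],
])

```text
time: 22.3
tcp_pos: [0.479, 0.0505, 0.0893]
eef_rot: [[-0.994, 0.105, -0.001], [0.105, 0.994, -0.001], [0.001, -0.001, -1.0]]
contact_force: [-0.4, -0.4, 1.2]
gripper_width: 0.0403
grip_force: 0.0
```

apply_moves([
  [[0,0,0],[0,0,0]],
  [[0,0,0],[0,0,0]],
  [[0,0,0],[0,0,0]],
  [[-0.046,0,-0.033],[0,0,0]],
  [[-0.049,0,-0.028],[0,0,0]],
  [[-0.052,0,-0.022],[0,0,0]],
  [[-0.03,0,-0.01],[0,0,0]],
  [[0,0,0],[0,0,0]],
], claw=0, grip_force=20)

```text
time: 23.3
tcp_pos: [0.5006, 0.0482, 0.1007]
eef_rot: [[-0.994, 0.105, 0.001], [0.105, 0.994, 0.0], [-0.001, 0.0, -1.0]]
contact_force: [-0.1, 4.2, -4.7]
gripper_width: 0.0176
grip_force: 20.0
```

apply_moves([
  [[0,0,0],[0,0,0]],
  [[0,0,0],[0,0,0]],
  [[0,0,-0.2],[0,0,0]],
  [[0,0,-0.45],[0,0,0]],
  [[0.3,0,-0.45],[0,0,0]],
  [[0.2,0.2,-0.45],[0,0,0]],
  [[0,0.4,-0.45],[0,0,0]],
  [[0,0,0],[0,0,0]],
], claw=0.43)

```text
time: 24.3
tcp_pos: [0.4501, 0.1216, 0.3333]
eef_rot: [[-0.995, 0.102, 0.005], [0.102, 0.995, 0.003], [-0.005, 0.003, -1.0]]
contact_force: [-0.1, -0.5, -0.4]
gripper_width: 0.0404
grip_force: 0.0
```

Run:
```python
from plan import *
import pickle
p,s,d=robot.camera("wrist"),robot.camera("scene"),robot.camera("side")
pickle.dump((p,s,d),open("w6.pkl","wb"))
st=robot.get_state();print(st["time"],st["tcp_pos"])
ux=np.array([np.cos(-.1065),np.sin(-.1065),0]);h=np.array([.667,.0305,.04])-.15*ux
F=lambda im,u0,v0:(im[v0:v0+120,u0:u0+120])
a=cv2.resize(s["frame"][200:300,290:390],(400,400),interpolation=3);b=cv2.resize(d["frame"][190:290,250:350],(400,400),interpolation=3)
for t in (.9,1.1,1.3):
    X=h-ux*.092*np.cos(t)+[0,0,.092*np.sin(t)]; print(t,(proj(s,X)-[290,200])*4,(proj(d,X)-[250,190])*4+[400,0])
cv2.imwrite("pics/k.png",np.hstack([a,b]))
```

```text
24.45 [0.44894453 0.11805574 0.32951903]
0.9 [198.7254107   90.93878672] [623.01744248 135.78370951]
1.1 [192.83734561  97.0643947 ] [602.84018512 124.28355325]
1.3 [186.01609014 107.47721137] [580.66390526 115.84530165]
```

View pics/k.png

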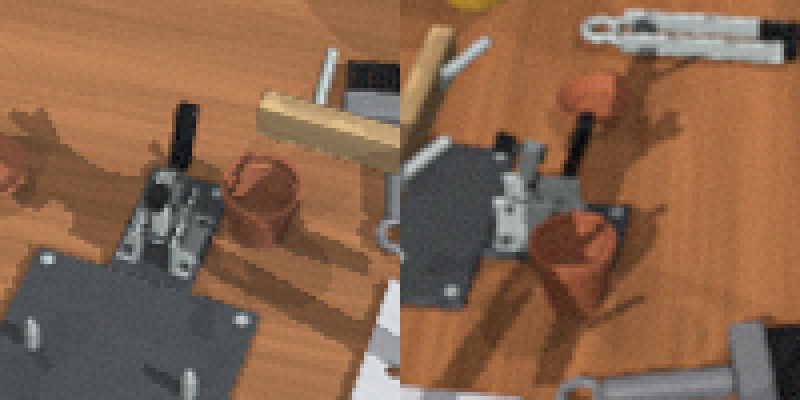

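Run:
```python
from plan import *
import pickle
np.set_printoptions(precision=4,suppress=True)
p,s,d=pickle.load(open("w6.pkl","rb"))
a=np.radians(-6.1);uy=np.array([-np.sin(a),np.cos(a),0]);c=np.array([.667,.0305,0]);ux=np.array([np.cos(a),np.sin(a),0])
for u in [(277,226),(283,226.5)]:
    o,r=ray(d,u);X=o+r*((c-o)@uy)/(r@uy);print(X,(X-c)@ux)
R=down(173.9)
plan([([.46,.26,.43],R,3),([.621,.311,.40],R,4),([.621,.311,.2925],R,3)])
```

```text
[0.5534 0.0426 0.094 ] -0.11429357009000751
[0.5341 0.0447 0.094 ] -0.13364992325611838
->  [0.46 0.26 0.43] rows 3
[[0.012, 0.395, -0.279], [-0.0, -0.0, -0.0]]
[[0.011, 0.395, -0.279], [-0.0, -0.0, -0.0]]
[[0.011, 0.395, -0.279], [-0.0, -0.0, -0.0]]
->  [0.621 0.311 0.4  ] rows 4
[[-0.322, 0.141, 0.062], [0.0, 0.0, 0.0]]
[[-0.322, 0.141, 0.062], [0.0, 0.0, 0.0]]
[[-0.322, 0.141, 0.062], [0.0, 0.0, 0.0]]
[[-0.322, 0.141, 0.062], [0.0, 0.0, 0.0]]
->  [0.621  0.311  0.2925] rows 3
[[0.0, 0.0, 0.299], [0.0, 0.0, 0.0]]
[[0.0, 0.0, 0.299], [0.0, 0.0, 0.0]]
[[0.0, 0.0, 0.299], [0.0, 0.0, 0.0]]
```

apply_moves([
  [[0.011,0.395,-0.28],[0,0,0]],
  [[0.011,0.395,-0.28],[0,0,0]],
  [[0.011,0.395,-0.28],[0,0,0]],
  [[-0.322,0.141,0.06],[0,0,0]],
  [[-0.322,0.141,0.06],[0,0,0]],
  [[-0.322,0.141,0.06],[0,0,0]],
  [[-0.322,0.141,0.06],[0,0,0]],
  [[0,0,0],[0,0,0]],
], claw=0.5)

```text
time: 25.45
tcp_pos: [0.6229, 0.3104, 0.3978]
eef_rot: [[-0.994, 0.108, -0.004], [0.108, 0.994, -0.004], [0.004, -0.005, -1.0]]
contact_force: [-0.8, -0.8, -0.2]
gripper_width: 0.0467
grip_force: 0.0
```

Run:
```python
from plan import *
R=down(173.9)
p=robot.camera("wrist");st=robot.get_state();print(st["time"],st["tcp_pos"])
for u,q in mk("stand_grip",p): print(u,q,onz(p,u,.3))
# dark block segmentation in the window
g=cv2.cvtColor(p["frame"],cv2.COLOR_BGR2GRAY)[150:225,280:360];m=(g<45).astype(np.uint8)
n,l,ss,c=cv2.connectedComponentsWithStats(m);print([(ss[i],c[i]) for i in range(1,n) if ss[i][4]>150])
print(proj(p,[.638,.311,.327]),proj(p,[.604,.311,.327]))
plan([([.621,.311,.2925],R,3)])
```

```text
25.5 [0.62192329 0.31029329 0.39939894]
[318.208 191.68 ] 0.78 [0.6175213  0.31020164 0.3       ]
[(array([  27,   14,   27,   60, 1487], dtype=int32), array([39.53934095, 44.41761937]))]
[322.05069135 226.72039569] [317.02916938 181.91076305]
->  [0.621  0.311  0.2925] rows 3
[[0.001, 0.002, 0.301], [-0.0, -0.0, -0.0]]
[[0.001, 0.002, 0.301], [-0.0, -0.0, -0.0]]
[[0.001, 0.002, 0.301], [-0.0, -0.0, -0.0]]
```

apply_moves([
  [[0.006,0.002,0.3],[0,0,0]],
  [[0.006,0.002,0.3],[0,0,0]],
  [[0.006,0.002,0.3],[0,0,0]],
  [[0,0,0],[0,0,0]],
])

```text
time: 26.05
tcp_pos: [0.6174, 0.3119, 0.2928]
eef_rot: [[-0.994, 0.106, -0.003], [0.106, 0.994, -0.001], [0.003, -0.002, -1.0]]
contact_force: [-0.3, 0.3, 0.4]
gripper_width: 0.0471
grip_force: 0.0
```

apply_moves([
  [[0,0,0],[0,0,0]],
  [[0,0,0],[0,0,0]],
  [[0,0,0],[0,0,0]],
  [[0,0,0],[0,0,0]],
], claw=0, grip_force=60)

```text
time: 26.55
tcp_pos: [0.6193, 0.3123, 0.295]
eef_rot: [[-0.994, 0.106, 0.001], [0.106, 0.994, 0.0], [-0.001, 0.0, -1.0]]
contact_force: [-1.5, -4.3, 7.4]
gripper_width: 0.0217
grip_force: 60.0
```

apply_moves([
  [[0,0,-0.1],[0,0,0]],
  [[0,0,-0.2],[0,0,0]],
  [[0,0,-0.3],[0,0,0]],
  [[0,0,-0.3],[0,0,0]],
  [[0,0,-0.3],[0,0,0]],
  [[0,0,-0.1],[0,0,0]],
  [[0,0,0],[0,0,0]],
])

```text
time: 27.42
tcp_pos: [0.6189, 0.3128, 0.4496]
eef_rot: [[-0.994, 0.105, -0.0], [0.105, 0.994, -0.0], [0.0, -0.0, -1.0]]
contact_force: [0.1, 0.5, -9.1]
gripper_width: 0.0217
grip_force: 60.0
```

Run:
```python
from plan import *
st=robot.get_state();print(st["time"],st["tcp_pos"],st["eef_rot"],st["gripper_width"])
plan([([.672,.030,.44],down(173.9),8)])
```

```text
27.425 [0.61893675 0.31275639 0.44961015] [[-9.94433081e-01  1.05369499e-01 -3.39395458e-04]
 [ 1.05369575e-01  9.94433108e-01 -2.13257229e-04]
 [ 3.15035273e-04 -2.47831999e-04 -9.99999920e-01]] 0.02165996112093618
->  [0.672 0.03  0.44 ] rows 8
[[-0.086, -0.287, 0.01], [-0.0, -0.0, 0.0]]
[[-0.086, -0.287, 0.01], [-0.0, -0.0, 0.0]]
[[-0.086, -0.287, 0.01], [-0.0, -0.0, 0.0]]
[[-0.086, -0.287, 0.01], [-0.0, -0.0, 0.0]]
[[-0.086, -0.287, 0.01], [-0.0, -0.0, 0.0]]
[[-0.086, -0.287, 0.01], [-0.0, -0.0, 0.0]]
[[-0.086, -0.287, 0.01], [-0.0, -0.0, 0.0]]
[[-0.086, -0.287, 0.01], [-0.0, -0.0, 0.0]]
```

apply_moves([
  [[-0.06,-0.1,0],[0,0,0]],
  [[-0.09,-0.25,0],[0,0,0]],
  [[-0.09,-0.36,0],[0,0,0]],
  [[-0.09,-0.36,0],[0,0,0]],
  [[-0.09,-0.36,0],[0,0,0]],
  [[-0.09,-0.36,0],[0,0,0]],
  [[-0.09,-0.3,0],[0,0,0]],
  [[-0.087,-0.206,0],[0,0,0]],
])

```text
time: 28.42
tcp_pos: [0.6716, 0.0267, 0.4491]
eef_rot: [[-0.994, 0.108, -0.002], [0.108, 0.994, -0.001], [0.001, -0.001, -1.0]]
contact_force: [-0.3, -0.4, -9.6]
gripper_width: 0.0215
grip_force: 60.0
```

apply_moves([
  [[0,0,0],[0,0,0]],
  [[0,0,0.1],[0,0,0]],
  [[0,0,0.2],[0,0,0]],
  [[0,0,0.2],[0,0,0]],
  [[0,0,0],[0,0,0]],
  [[0,0,0],[0,0,0]],
  [[0,0,0],[0,0,0]],
])

```text
time: 29.3
tcp_pos: [0.6721, 0.0301, 0.3911]
eef_rot: [[-0.994, 0.105, 0.001], [0.105, 0.994, 0.0], [-0.001, 0.0, -1.0]]
contact_force: [0.5, 0.4, -8.5]
gripper_width: 0.0218
grip_force: 60.0
```

Run:
```python
from plan import *
import pickle
s,d=robot.camera("scene"),robot.camera("side")
pickle.dump((s,d),open("w7.pkl","wb"))
st=robot.get_state();print(st["time"],st["tcp_pos"],st["eef_rot"],st["gripper_width"],st["contact_force"])
a=s["frame"][220:345,260:385];b=d["frame"][200:300,210:310]
cv2.imwrite("pics/l.png",np.hstack([cv2.resize(a,(500,500),interpolation=3),cv2.resize(b,(300,500),interpolation=3)]) if 0 else cv2.resize(a,(600,600),interpolation=3))
```

```text
29.4 [0.67198028 0.02999289 0.39082128] [[-9.94432225e-01  1.05374107e-01  9.20202449e-04]
 [ 1.05374146e-01  9.94432647e-01 -6.66928970e-06]
 [-9.15782127e-04  9.03333902e-05 -9.99999577e-01]] 0.022065017235008758 [-0.39067339 -0.03675619 -9.33776906]
```

View pics/l.png

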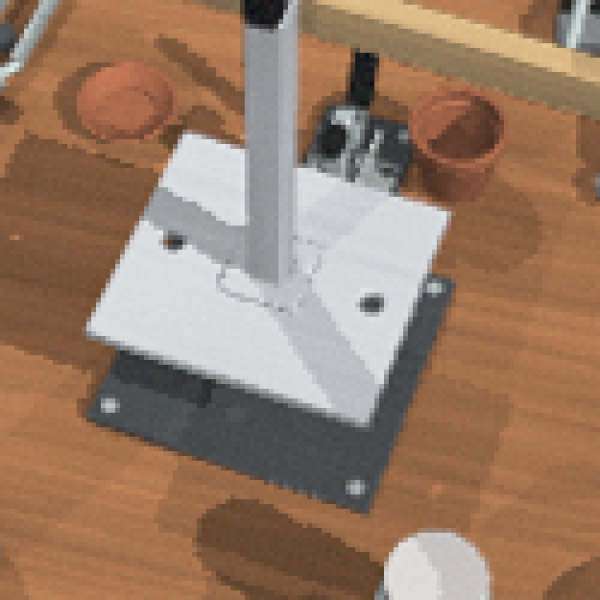

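Run:
```python
from plan import *
import pickle
np.set_printoptions(precision=4,suppress=True)
s,d=pickle.load(open("w7.pkl","rb"))
f=lambda l,z:np.array([onz(s,(260+x/4.8,220+y/4.8),z) for x,y in l])
def yaw(v,ax): return np.degrees(np.arctan2(-v[0],v[1]) if ax=='y' else np.arctan2(v[1],v[0]))
for zt in (.1018,.1038):
    H=f([(173,241),(372,303)],zt);C=f([(187,133),(450,210),(88,330),(365,418)],zt)
    print(H.mean(0),np.linalg.norm(H[1]-H[0]),yaw(H[1]-H[0],'y'),C.mean(0),yaw(C[1]-C[0]+C[3]-C[2],'y'),yaw(C[2]-C[0]+C[3]-C[1],'x'))
B=f([(433,287),(109,405),(355,488)],.008);print(B,(B[0]+B[1])/2,yaw(B[2]-B[1],'y'),yaw(B[2]-B[0],'x'))
```

```text
[0.6716 0.0303 0.1018] 0.13130530755681483 -5.907524175377923 [0.6694 0.0302 0.1018] -5.5189046604424075 -6.513780985519779
[0.6728 0.0306 0.1038] 0.1310957677589596 -5.907524175377901 [0.6707 0.0306 0.1038] -5.518904660442391 -6.513780985519772
[[ 0.5971  0.1211  0.008 ]
 [ 0.7346 -0.0604  0.008 ]
 [ 0.7529  0.1047  0.008 ]] [0.6659 0.0304 0.008 ] -6.317689766744742 -6.003301347845826
```

apply_moves([
  [[0.042,0,0.1],[0,0,0]],
  [[0,0,0.15],[0,0,0]],
  [[0,0,0.15],[0,0,0]],
  [[0,0,0.04],[0,0,0]],
  [[0,0,0],[0,0,0]],
  [[0,0,0],[0,0,0]],
])

```text
time: 30.15
tcp_pos: [0.6671, 0.0305, 0.338]
eef_rot: [[-0.994, 0.106, 0.001], [0.106, 0.994, -0.0], [-0.001, 0.0, -1.0]]
contact_force: [0.2, -0.5, -8.6]
gripper_width: 0.0216
grip_force: 60.0
```

apply_moves([
  [[0,0,0.03],[0,0,0]],
  [[0,0,0.03],[0,0,0]],
  [[0,0,0.03],[0,0,0]],
  [[0,0,0],[0,0,0]],
])

```text
time: 30.65
tcp_pos: [0.6667, 0.0306, 0.3262]
eef_rot: [[-0.994, 0.105, -0.001], [0.105, 0.994, -0.0], [0.001, -0.0, -1.0]]
contact_force: [0.7, -0.6, -9.1]
gripper_width: 0.0221
grip_force: 60.0
```

apply_moves([
  [[0,0,0.03],[0,0,0]],
  [[0,0,0.03],[0,0,0]],
  [[0,0,0.03],[0,0,0]],
  [[0,0,0],[0,0,0]],
])

```text
time: 31.15
tcp_pos: [0.6667, 0.0305, 0.3154]
eef_rot: [[-0.994, 0.105, -0.001], [0.105, 0.994, -0.0], [0.001, -0.0, -1.0]]
contact_force: [-0.3, -0.3, -8.5]
gripper_width: 0.0218
grip_force: 60.0
```

apply_moves([
  [[0,0,0.03],[0,0,0]],
  [[0,0,0.03],[0,0,0]],
  [[0,0,0.03],[0,0,0]],
  [[0,0,0.015],[0,0,0]],
  [[0,0,0],[0,0,0]],
])

```text
time: 31.78
tcp_pos: [0.6669, 0.0305, 0.3032]
eef_rot: [[-0.994, 0.106, 0.0], [0.106, 0.994, -0.0], [-0.0, -0.0, -1.0]]
contact_force: [-0.9, -0.7, -7.8]
gripper_width: 0.0218
grip_force: 60.0
```

Nearly seated; push the last few mm until contact.

apply_moves([
  [[0,0,0.01],[0,0,0]],
  [[0,0,0.01],[0,0,0]],
  [[0,0,0],[0,0,0]],
  [[0,0,0],[0,0,0]],
])

```text
time: 32.28
tcp_pos: [0.6671, 0.03, 0.3031]
eef_rot: [[-0.994, 0.106, 0.002], [0.106, 0.994, 0.0], [-0.002, 0.0, -1.0]]
contact_force: [-6.6, -1.9, 15.3]
gripper_width: 0.0219
grip_force: 60.0
```

apply_moves([
  [[0,0,0.01],[0,0,0]],
  [[0,0,0.01],[0,0,0]],
  [[0,0,0],[0,0,0]],
])

```text
time: 32.65
tcp_pos: [0.6676, 0.0299, 0.303]
eef_rot: [[-0.994, 0.106, 0.005], [0.106, 0.994, 0.001], [-0.005, 0.001, -1.0]]
contact_force: [-14.0, -1.2, 37.5]
gripper_width: 0.0216
grip_force: 60.0
```

apply_moves([
  [[0,0,-0.035],[0,0,0]],
  [[0,0,0],[0,0,0]],
])

```text
time: 32.9
tcp_pos: [0.667, 0.0306, 0.3031]
eef_rot: [[-0.994, 0.105, 0.001], [0.105, 0.994, 0.0], [-0.001, 0.0, -1.0]]
contact_force: [-3.1, 0.4, 6.3]
gripper_width: 0.022
grip_force: 60.0
```

apply_moves([
  [[0,0,0],[0,0,0]],
  [[0,0,0],[0,0,0]],
  [[0,0,-0.2],[0,0,0]],
  [[0,0,-0.4],[0,0,0]],
  [[0,0,-0.3],[0,0,0]],
  [[0.45,0,0],[0,0,0]],
  [[0.45,0,0],[0,0,0]],
  [[0.45,0,0],[0,0,0]],
], claw=0.43)

```text
time: 33.9
tcp_pos: [0.5042, 0.0478, 0.4103]
eef_rot: [[-0.994, 0.105, 0.0], [0.105, 0.994, -0.0], [-0.0, -0.0, -1.0]]
contact_force: [0.9, -0.0, 1.1]
gripper_width: 0.0404
grip_force: 0.0
```

Run:
```python
from plan import *
import pickle
p,s,d=robot.camera("wrist"),robot.camera("scene"),robot.camera("side")
pickle.dump((p,s,d),open("w8.pkl","wb"))
st=robot.get_state();print(st["time"],st["tcp_pos"],st["contact_force"])
c=np.array([.667,.0302]);a=np.radians(-6.1);ux=np.array([np.cos(a),np.sin(a)]);h=c-.15*ux
# sleeve blob in side view: dark pixels near predicted
for n,q,X in (("s",s,[.5,.049,.1]),("d",d,[.5,.049,.1])):
    u=proj(q,X).astype(int);g=cv2.cvtColor(q["frame"],cv2.COLOR_BGR2GRAY)[u[1]-20:u[1]+20,u[0]-15:u[0]+15]
    k,l,ss,cc=cv2.connectedComponentsWithStats((g<40).astype(np.uint8));print(n,[(ss[i]+[u[0]-15,u[1]-20,0,0,0]).tolist() for i in range(1,k) if ss[i][4]>15])
    for t in (1.,1.3): print(t,[proj(q,[*(h-ux*r*np.cos(t)),.04+r*np.sin(t)]).round(1) for r in (.048,.092)])
def g(t):
    q=h-ux*.07*np.cos(t);return [q[0],q[1],.040+.07*np.sin(t)-.008]
R=down(173.9)
plan([(g(1.3)[:2]+[.3],R),(g(1.3),R)])
```

```text
34.05 [0.50438672 0.04801076 0.41155663] [1.60739003 0.31306606 0.18549279]
s [[320, 222, 3, 18, 38], [334, 226, 5, 11, 42], [327, 247, 5, 5, 18]]
1.0 [array([336.1, 236. ]), array([338.9, 223.3])]
1.3 [array([334.8, 237.9]), array([336.4, 226.9])]
d [[291, 218, 7, 16, 50]]
1.0 [array([296.4, 230.8]), array([303.3, 222.4])]
1.3 [array([292.2, 229.1]), array([295.2, 218.9])]
->  [0.4992 0.0481 0.3   ] rows 2
[[0.022, -0.003, 0.465], [0.001, 0.0, 0.001]]
[[0.022, -0.002, 0.465], [0.001, 0.0, 0.001]]
->  [0.4992 0.0481 0.0994] rows 4
[[0.0, 0.0, 0.418], [0.0, 0.0, 0.0]]
[[0.0, 0.0, 0.418], [0.0, 0.0, 0.0]]
[[0.0, 0.0, 0.418], [0.0, 0.0, 0.0]]
[[0.0, 0.0, 0.418], [0.0, 0.0, 0.0]]
```

apply_moves([
  [[0.02,0,0.43],[0,0,0]],
  [[0.02,0,0.43],[0,0,0]],
  [[0.003,-0.005,0.43],[0,0,0]],
  [[0,0,0.43],[0,0,0]],
  [[0,0,0.43],[0,0,0]],
  [[0,0,0.43],[0,0,0]],
  [[0,0,0.02],[0,0,0]],
  [[0,0,0],[0,0,0]],
], grip_force=15)

```text
time: 35.05
tcp_pos: [0.5017, 0.0473, 0.0997]
eef_rot: [[-0.994, 0.106, 0.001], [0.106, 0.994, -0.0], [-0.001, -0.0, -1.0]]
contact_force: [0.6, 0.4, 0.1]
gripper_width: 0.04
grip_force: 0.0
```

apply_moves([
  [[0,0,0],[0,0,0]],
  [[0,0,0],[0,0,0]],
  [[0,0,0],[0,0,0]],
  [[0.055,0,0.018],[0,0,0]],
  [[0.053,0,0.023],[0,0,0]],
  [[0.051,0,0.028],[0,0,0]],
  [[0.048,0,0.033],[0,0,0]],
  [[0.045,0,0.037],[0,0,0]],
], claw=0, grip_force=15)

```text
time: 36.05
tcp_pos: [0.4713, 0.0514, 0.0827]
eef_rot: [[-0.994, 0.105, 0.002], [0.105, 0.994, 0.001], [-0.002, 0.001, -1.0]]
contact_force: [2.1, 3.0, 4.6]
gripper_width: 0.0177
grip_force: 15.0
```

Run:
```python
from plan import *
st=robot.get_state();print(st["time"],st["tcp_pos"],st["contact_force"],st["gripper_width"])
c=np.array([.667,.0302]);a=np.radians(-6.1);ux=np.array([np.cos(a),np.sin(a)]);h=c-.15*ux
x=np.array(st["tcp_pos"]);r=np.array([-(x[:2]-h)@ux,x[2]+.008-.04]);L=np.linalg.norm(r);t0=np.arctan2(r[1],r[0]);print("r,t",L,t0)
for t in np.arange(t0,-.2,-.1): print(round(t,2),[round(float((np.cos(t-.1)-np.cos(t))*L/.12),3),0,round(float((np.sin(t)-np.sin(t-.1))*L/.12),3)])
```

```text
36.05 [0.47129869 0.05136359 0.08271987] [2.05051388 2.98019301 4.62743521] 0.017715616391823435
r,t 0.06904124513391297 0.825123267520289
0.83 [0.04, 0, 0.041]
0.73 [0.036, 0, 0.045]
0.63 [0.031, 0, 0.048]
0.53 [0.026, 0, 0.051]
0.43 [0.021, 0, 0.054]
0.33 [0.016, 0, 0.055]
0.23 [0.01, 0, 0.057]
0.13 [0.004, 0, 0.057]
0.03 [-0.001, 0, 0.057]
-0.07 [-0.007, 0, 0.057]
-0.17 [-0.013, 0, 0.056]
```

apply_moves([
  [[0.04,0,0.041],[0,0,0]],
  [[0.036,0,0.045],[0,0,0]],
  [[0.031,0,0.048],[0,0,0]],
  [[0.026,0,0.051],[0,0,0]],
  [[0.021,0,0.054],[0,0,0]],
  [[0.016,0,0.055],[0,0,0]],
  [[0.01,0,0.057],[0,0,0]],
  [[0.004,0,0.057],[0,0,0]],
])

```text
time: 37.05
tcp_pos: [0.4483, 0.0538, 0.0329]
eef_rot: [[-0.994, 0.105, -0.0], [0.105, 0.994, 0.001], [0.0, 0.001, -1.0]]
contact_force: [-2.5, 6.3, 4.6]
gripper_width: 0.0183
grip_force: 15.0
```

apply_moves([
  [[0,0,0.03],[0,0,0]],
  [[0,0,0.02],[0,0,0]],
  [[0,0,0],[0,0,0]],
])

```text
time: 37.42
tcp_pos: [0.4483, 0.0538, 0.0269]
eef_rot: [[-0.995, 0.105, -0.0], [0.105, 0.995, 0.001], [0.0, 0.001, -1.0]]
contact_force: [-1.8, 6.3, -0.3]
gripper_width: 0.0176
grip_force: 15.0
```

apply_moves([
  [[0,0,0.015],[0,0,0]],
  [[0,0,0],[0,0,0]],
])

```text
time: 37.67
tcp_pos: [0.4484, 0.0538, 0.0252]
eef_rot: [[-0.994, 0.105, -0.0], [0.105, 0.994, 0.001], [0.0, 0.001, -1.0]]
contact_force: [-1.2, 5.6, -0.5]
gripper_width: 0.0177
grip_force: 15.0
```

apply_moves([
  [[0,0,0],[0,0,0]],
  [[0,0,0],[0,0,0]],
  [[0,0,-0.3],[0,0,0]],
  [[0,0,-0.45],[0,0,0]],
  [[0.1,0,-0.45],[0,0,0]],
  [[0.2,0,-0.45],[0,0,0]],
  [[0.3,0,-0.45],[0,0,0]],
  [[0,0,-0.3],[0,0,0]],
], claw=0.43)

```text
time: 38.67
tcp_pos: [0.3769, 0.0605, 0.3136]
eef_rot: [[-0.994, 0.105, 0.002], [0.105, 0.994, 0.002], [-0.002, 0.002, -1.0]]
contact_force: [0.8, 0.3, 0.5]
gripper_width: 0.0405
grip_force: 0.0
```

```bash
cat > hb.py <<'E'
from plan import *
def sleeve(q,n,h,ux):
    u=proj(q,[.449,.0535,.045]).astype(int);f=q["frame"];u0,v0=u-[18,15]
    g=cv2.cvtColor(f,cv2.COLOR_BGR2GRAY)[v0:v0+30,u0:u0+36]
    k,l,ss,cc=cv2.connectedComponentsWithStats((g<45).astype(np.uint8))
    for i in range(1,k):
        if ss[i][4]>15: print(n,(ss[i]+[u0,v0,0,0,0]).tolist(),cc[i]+[u0,v0])
    for t in (-.1,0,.1,.2): print(t,[proj(q,[*(h-ux*r*np.cos(t)),.04+r*np.sin(t)]).round(1).tolist() for r in (.048,.07,.092)])
E
python3 - <<'E'
from hb import *
import pickle
p,s,d=robot.camera("wrist"),robot.camera("scene"),robot.camera("side")
pickle.dump((p,s,d),open("w9.pkl","wb"))
st=robot.get_state();print(st["time"],st["tcp_pos"],st["contact_force"])
a=np.radians(-6.1);ux=np.array([np.cos(a),np.sin(a)]);h=np.array([.667,.0302])-.15*ux
for n,q in (("s",s),("d",d)): sleeve(q,n,h,ux)
sleeve(pickle.load(open("w1.pkl","rb"))[2],"d-initial",h,ux)
E
```

```text
38.825 [0.37880235 0.06061144 0.31244702] [-0.89581652  0.64213829 -0.37654805]
-0.1 [[337.9, 239.5], [340.0, 235.0], [342.1, 230.6]]
0 [[338.0, 238.6], [340.1, 233.7], [342.3, 228.8]]
0.1 [[338.0, 237.7], [340.2, 232.4], [342.3, 227.2]]
0.2 [[338.0, 237.0], [340.1, 231.4], [342.3, 225.8]]
d [300, 238, 18, 7, 76] [309.13157895 240.84210526]
-0.1 [[303.8, 242.1], [310.6, 243.2], [317.3, 244.3]]
0 [[303.8, 241.0], [310.6, 241.6], [317.4, 242.2]]
0.1 [[303.7, 239.9], [310.4, 240.0], [317.2, 240.0]]
0.2 [[303.4, 238.8], [310.0, 238.3], [316.7, 237.8]]
d-initial [299, 237, 19, 6, 80] [308.9125 239.1   ]
-0.1 [[303.8, 242.1], [310.6, 243.2], [317.3, 244.3]]
0 [[303.8, 241.0], [310.6, 241.6], [317.4, 242.2]]
0.1 [[303.7, 239.9], [310.4, 240.0], [317.2, 240.0]]
0.2 [[303.4, 238.8], [310.0, 238.3], [316.7, 237.8]]
```

Run:
```python
from plan import *
R=down(173.9)
plan([([.443,.0537,.08],R,5),([.443,.0537,.06],R,2)])
```

```text
->  [0.443  0.0537 0.08  ] rows 5
[[-0.106, -0.001, 0.388], [0.0, 0.0, 0.0]]
[[-0.107, -0.001, 0.388], [0.0, 0.0, 0.0]]
[[-0.107, -0.001, 0.388], [0.0, 0.0, 0.0]]
[[-0.107, -0.0, 0.388], [0.0, 0.0, 0.0]]
[[-0.107, -0.0, 0.387], [0.0, 0.0, 0.0]]
->  [0.443  0.0537 0.06  ] rows 2
[[0.0, 0.0, 0.083], [0.0, 0.0, 0.0]]
[[0.0, 0.0, 0.083], [0.0, 0.0, 0.0]]
```

apply_moves([
  [[-0.107,0,0.388],[0,0,0]],
  [[-0.107,0,0.388],[0,0,0]],
  [[-0.107,0,0.388],[0,0,0]],
  [[-0.107,0,0.388],[0,0,0]],
  [[-0.107,0,0.388],[0,0,0]],
  [[0,0,0.08],[0,0,0]],
  [[0,0,0.05],[0,0,0]],
  [[0,0,0],[0,0,0]],
], claw=0)

```text
time: 39.83
tcp_pos: [0.4422, 0.0538, 0.0636]
eef_rot: [[-0.994, 0.105, 0.001], [0.105, 0.994, 0.0], [-0.001, 0.001, -1.0]]
contact_force: [-0.1, -0.4, 0.1]
gripper_width: 0.0006
grip_force: 0.0
```

apply_moves([
  [[0,0,0.02],[0,0,0]],
  [[0,0,0.02],[0,0,0]],
  [[0,0,0],[0,0,0]],
])

```text
time: 40.2
tcp_pos: [0.4421, 0.0538, 0.0581]
eef_rot: [[-0.994, 0.105, 0.0], [0.105, 0.994, 0.0], [-0.0, 0.0, -1.0]]
contact_force: [0.6, -0.1, 0.6]
gripper_width: 0.0003
grip_force: 0.2
```

apply_moves([
  [[0,0,0.015],[0,0,0]],
  [[0,0,0.015],[0,0,0]],
  [[0,0,0],[0,0,0]],
])

```text
time: 40.58
tcp_pos: [0.4426, 0.0539, 0.0566]
eef_rot: [[-0.994, 0.106, 0.0], [0.106, 0.994, 0.002], [-0.0, 0.002, -1.0]]
contact_force: [-22.7, -3.4, 79.9]
gripper_width: 0.0008
grip_force: 40.4
```

apply_moves([
  [[0,0,-0.3],[0,0,0]],
  [[0,0,-0.45],[0,0,0]],
  [[0.02,0,-0.45],[0,0,0]],
  [[0.1,0.2,-0.45],[0,0,0]],
  [[0.1,0.4,-0.45],[0,0,0]],
  [[0.1,0.45,-0.3],[0,0,0]],
  [[0.1,0.45,0],[0,0,0]],
  [[0.1,0.45,0],[0,0,0]],
], claw=0.9)

```text
time: 41.58
tcp_pos: [0.4056, 0.2846, 0.333]
eef_rot: [[-0.994, 0.106, 0.001], [0.106, 0.994, 0.001], [-0.001, 0.001, -1.0]]
contact_force: [1.0, 1.1, 0.3]
gripper_width: 0.0767
grip_force: 0.0
```

apply_moves([
  [[-0.05,0.2,0],[0,0,0]],
  [[0,0,0],[0,0,0]],
  [[0,0,0],[0,0,0]],
])

```text
time: 41.95
tcp_pos: [0.4146, 0.3052, 0.3324]
eef_rot: [[-0.994, 0.106, -0.0], [0.106, 0.994, -0.0], [0.0, -0.0, -1.0]]
contact_force: [0.6, -1.1, -0.7]
gripper_width: 0.0848
grip_force: 0.0
```

Run:
```python
from hb import *
import pickle
np.set_printoptions(precision=4,suppress=True)
p,s,d=robot.camera("wrist"),robot.camera("scene"),robot.camera("side")
pickle.dump((p,s,d),open("w10.pkl","wb"))
st=robot.get_state();print(st["time"],st["tcp_pos"],st["joint_pos"])
a=np.radians(-6.1);ux=np.array([np.cos(a),np.sin(a)]);h=np.array([.667,.0302])-.15*ux
sleeve(d,"d",h,ux)
for t in ("broom","broom_eye","trowel","trowel_eye"):
    for u,q in mk(t,p,3): print(t,u.round(1),q,onz(p,u,.01 if "eye" in t else 0))
for t in ("broom_eye","trowel_eye"): print(t,"side",[(u.round(1),q,onz(d,u,.01)) for u,q in mk(t,d,2)])
cv2.imwrite("pics/m.png",p["frame"])
```

```text
42.1 [0.4146 0.3053 0.3328] [-0.9649  0.1244  0.3     1.7373 -0.0383  1.2852  0.8077]
d [299, 238, 19, 7, 80] [308.8125 240.925 ]
-0.1 [[303.8, 242.1], [310.6, 243.2], [317.3, 244.3]]
0 [[303.8, 241.0], [310.6, 241.6], [317.4, 242.2]]
0.1 [[303.7, 239.9], [310.4, 240.0], [317.2, 240.0]]
0.2 [[303.4, 238.8], [310.0, 238.3], [316.7, 237.8]]
broom [258.7 163.5] 0.84 [0.4133 0.216  0.    ]
broom_eye [274.5 210.3] 0.76 [0.4845 0.231  0.01  ]
trowel [360.7 164.8] 0.67 [0.4312 0.3659 0.    ]
trowel [368.  219.5] 0.28 [0.5171 0.3706 0.    ]
trowel_eye [369.3 215.4] 0.9 [0.5075 0.3718 0.01  ]
broom_eye side [(array([296.8, 286.1]), 0.96, array([0.4799, 0.2164, 0.01  ])), (array([319.9, 172.1]), 0.39, array([ 0.4403, -0.3998,  0.01  ]))]
trowel_eye side [(array([405.9, 338.2]), 0.7, array([0.1793, 0.3899, 0.01  ])), (array([284.6, 327.6]), 0.64, array([0.4995, 0.3651, 0.01  ]))]
```

View pics/m.png

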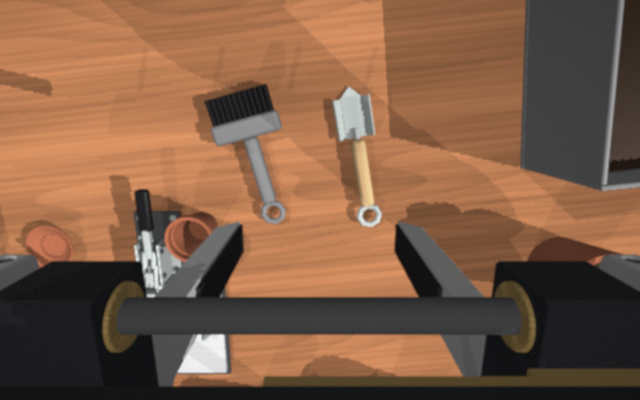

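```bash
cat > tool.py <<'E'
from plan import *
def grasp(p,eye,hpt,zh=.018):
    E=onz(p,eye,.010);Hh=onz(p,hpt,zh);v=(E-Hh)[:2];y=np.degrees(np.arctan2(v[1],v[0]));u=v/np.linalg.norm(v)
    G=E[:2]-.075*u;return E,G,y
E
python3 - <<'E'
from tool import *
import pickle
np.set_printoptions(precision=4,suppress=True)
p,s,d=pickle.load(open("w10.pkl","rb"))
for n,e,hh in (("trowel",(369.4,215),(360,150)),("broom",(273,211.5),(252,147))):
    E,G,y=grasp(p,e,hh);print(n,E,G,y)
    if n=="trowel":
        R=down(180+y);plan([([*G,.12],R),([*G,.015],R,3)])
E
```

```text
trowel [0.5069 0.372  0.01  ] [0.4321 0.3665] 4.213154764893734
->  [0.4321 0.3665 0.12  ] rows 4
[[-0.023, 0.129, 0.443], [0.0, 0.0, -0.029]]
[[-0.029, 0.128, 0.443], [0.0, 0.0, -0.029]]
[[-0.035, 0.127, 0.443], [0.0, 0.0, -0.029]]
[[-0.04, 0.125, 0.443], [0.0, 0.0, -0.029]]
->  [0.4321 0.3665 0.015 ] rows 3
[[0.0, 0.0, 0.292], [0.0, 0.0, 0.0]]
[[0.0, 0.0, 0.292], [0.0, 0.0, 0.0]]
[[0.0, 0.0, 0.292], [0.0, 0.0, 0.0]]
broom [0.486  0.2285 0.01  ] [0.4119 0.2174] 8.555805855218418
```

apply_moves([
  [[-0.023,0.129,0.443],[0,0,-0.029]],
  [[-0.029,0.128,0.443],[0,0,-0.029]],
  [[-0.035,0.127,0.443],[0,0,-0.029]],
  [[-0.04,0.125,0.443],[0,0,-0.029]],
  [[0,0,0.3],[0,0,0]],
  [[0,0,0.3],[0,0,0]],
  [[0,0,0.12],[0,0,0]],
  [[0,0,0],[0,0,0]],
], claw=0.6)

```text
time: 43.4
tcp_pos: [0.432, 0.3665, 0.0333]
eef_rot: [[-0.997, -0.076, -0.001], [-0.076, 0.997, -0.001], [0.001, -0.001, -1.0]]
contact_force: [0.6, -0.3, 0.3]
gripper_width: 0.0564
grip_force: 0.0
```

Run:
```python
from plan import *
p=robot.camera("wrist")
st=robot.get_state();print(st["time"],st["tcp_pos"],st["eef_rot"],st["contact_force"])
for t in("trowel_eye","trowel"):print([(u,q,onz(p,u,.01)) for u,q in mk(t,p)])
plan([([.4321,.3665,.015],down(184.2))])
```

```text
43.45 [0.43244077 0.36692961 0.03422348] [[-9.97077200e-01 -7.63989845e-02  5.02087107e-04]
 [-7.63988260e-02  9.97077285e-01  3.27560971e-04]
 [-5.25644975e-04  2.88244710e-04 -9.99999820e-01]] [-0.13432903  1.13890225 -0.18429652]
[(array([317.632, 337.88 ]), 0.84, array([0.50612497, 0.37148931, 0.01      ]))]
[(array([318.208, 222.8  ]), 0.76, array([0.42817792, 0.36591478, 0.01      ]))]
->  [0.4321 0.3665 0.015 ] rows 1
[[0.006, -0.006, 0.165], [0.001, 0.001, 0.002]]
```

apply_moves([
  [[0,0,0.1],[0,0,0]],
  [[0,0,0.06],[0,0,0]],
  [[0,0,0],[0,0,0]],
])

```text
time: 43.92
tcp_pos: [0.4317, 0.3664, 0.0136]
eef_rot: [[-0.997, -0.076, -0.001], [-0.076, 0.997, -0.001], [0.001, -0.001, -1.0]]
contact_force: [0.1, -0.0, 0.3]
gripper_width: 0.0564
grip_force: 0.0
```

apply_moves([
  [[0,0,0],[0,0,0]],
  [[0,0,0],[0,0,0]],
  [[0,0,0],[0,0,0]],
  [[0,0,0],[0,0,0]],
  [[0,0,0],[0,0,0]],
], claw=0, grip_force=50)

```text
time: 44.55
tcp_pos: [0.4321, 0.3667, 0.0143]
eef_rot: [[-0.997, -0.077, 0.0], [-0.077, 0.997, -0.0], [-0.0, -0.0, -1.0]]
contact_force: [1.1, -0.9, 2.6]
gripper_width: 0.0196
grip_force: 50.0
```

```bash
cat >> tool.py <<'E'
a=np.radians(-6.1);Rd=np.array([[np.cos(a),-np.sin(a),0],[np.sin(a),np.cos(a),0],[0,0,1]])
O=np.array([.667,.0302,.008])
PEG={1:.1575,2:.0525,3:-.0525,4:-.1575}
dpeg=Rd@np.array([-1,0,1])/np.sqrt(2)
def peg(i): return O+Rd@np.array([-.0375,PEG[i],.2585])
def Rhang(deg=45):  # gripper: x toward tail of tool
    t=np.radians(deg);x=Rd@np.array([-np.cos(t),0,-np.sin(t)]);y=Rd@np.array([0,1.,0]);return np.c_[x,y,np.cross(x,y)]
def tcp_for(eye_world,R,e_t): return eye_world-R@np.array(e_t)
E
python3 - <<'E'
from tool import *
np.set_printoptions(precision=4,suppress=True)
st=robot.get_state();print(st["time"],st["tcp_pos"],st["gripper_width"],st["contact_force"])
T=np.array(st["tcp_pos"]);R=np.array(st["eef_rot"]);e=R.T@(np.array([.5061,.3715,.010])-T);print("eye in tool",e)
H=Rhang();
for i in PEG: print(i,peg(i))
for out in (.055,.0):
    print(out,tcp_for(peg(1)+dpeg*out,H,e))
E
```

```text
44.55 [0.4321 0.3667 0.0143] 0.019560745735308537 [ 1.1043 -0.8584  2.591 ]
eye in tool [-0.0742 -0.0009  0.0043]
1 [0.6464 0.1908 0.2665]
2 [0.6353 0.0864 0.2665]
3 [ 0.6241 -0.018   0.2665]
4 [ 0.613  -0.1224  0.2665]
0.055 [0.5527 0.2017 0.256 ]
0.0 [0.5914 0.1976 0.2171]
```

Run:
```python
from tool import *
H=Rhang();e=[-.0742,-.0009,.0043]
plan([([.432,.3667,.20],down(184.4),4),([.46,.27,.30],H,6),(tcp_for(peg(1)+dpeg*.08,H,e),H,3)])
```

```text
->  [0.432  0.3667 0.2   ] rows 4
[[0.0, -0.0, -0.387], [-0.0, 0.0, -0.0]]
[[0.0, -0.0, -0.387], [-0.0, 0.0, -0.0]]
[[0.0, -0.0, -0.387], [-0.0, 0.0, -0.0]]
[[0.0, -0.0, -0.387], [-0.0, 0.0, -0.0]]
->  [0.46 0.27 0.3 ] rows 6
[[-0.028, -0.137, -0.139], [0.008, -0.083, 0.018]]
[[-0.05, -0.137, -0.132], [0.008, -0.083, 0.018]]
[[-0.071, -0.137, -0.123], [0.008, -0.083, 0.018]]
[[-0.09, -0.136, -0.11], [0.008, -0.083, 0.018]]
[[-0.107, -0.135, -0.096], [0.008, -0.083, 0.018]]
[[-0.123, -0.132, -0.079], [0.008, -0.083, 0.018]]
->  [0.5351 0.2036 0.2736] rows 3
[[-0.109, -0.161, 0.212], [0.0, 0.0, 0.0]]
[[-0.109, -0.161, 0.212], [0.0, 0.0, 0.0]]
[[-0.109, -0.161, 0.212], [0.0, 0.0, 0.0]]
```

apply_moves([
  [[0,0,-0.2],[0,0,0]],
  [[0,0,-0.45],[0,0,0]],
  [[0,0,-0.45],[0,0,0]],
  [[0,0,-0.45],[0,0,0]],
])

```text
time: 45.05
tcp_pos: [0.4318, 0.3665, 0.202]
eef_rot: [[-0.997, -0.076, -0.0], [-0.076, 0.997, -0.0], [0.0, -0.0, -1.0]]
contact_force: [1.1, -0.3, -0.5]
gripper_width: 0.0196
grip_force: 50.0
```

apply_moves([
  [[-0.028,-0.137,-0.139],[0.008,-0.083,0.018]],
  [[-0.05,-0.137,-0.132],[0.008,-0.083,0.018]],
  [[-0.071,-0.137,-0.123],[0.008,-0.083,0.018]],
  [[-0.09,-0.136,-0.11],[0.008,-0.083,0.018]],
  [[-0.107,-0.135,-0.096],[0.008,-0.083,0.018]],
  [[-0.123,-0.132,-0.079],[0.008,-0.083,0.018]],
  [[0,0,0],[0,0,0]],
  [[0,0,0],[0,0,0]],
])

```text
time: 46.05
tcp_pos: [0.4601, 0.2706, 0.3001]
eef_rot: [[-0.706, 0.104, 0.7], [0.07, 0.995, -0.077], [-0.705, -0.005, -0.71]]
contact_force: [-0.1, -0.3, -1.6]
gripper_width: 0.0195
grip_force: 50.0
```

Run:
```python
from tool import *
np.set_printoptions(precision=3,suppress=True)
H=Rhang();e=[-.0742,-.0009,.0043]
p,s,d=robot.camera("wrist"),robot.camera("scene"),robot.camera("side")
st=robot.get_state();T=np.array(st["tcp_pos"]);R=np.array(st["eef_rot"]);print(st["time"],T,R,st["joint_pos"],st["gripper_width"])
X=T+R@e;print("eye pred",X)
for n,q in (("w",p),("s",s),("d",d)): print(n,proj(q,X),mk("trowel_eye",q))
plan([(tcp_for(peg(1)+dpeg*.08,H,e),H,3)])
```

```text
46.2 [0.46 0.27 0.3 ] [[-0.705  0.105  0.701]
 [ 0.07   0.994 -0.078]
 [-0.706 -0.005 -0.709]] [-1.299 -0.04   0.311  2.2    1.007  0.854 -0.165] 0.019385834865418044
eye pred [0.516 0.264 0.35 ]
w [316.451 359.437] [(array([316.608, 357.12 ]), 0.76)]
s [413.579 197.269] [(array([445.696, 200.88 ]), 0.73), (array([413.888, 196.8  ]), 0.62)]
d [272.956 203.713] [(array([277.376, 203.2  ]), 0.77), (array([404.096, 337.2  ]), 0.75)]
->  [0.535 0.204 0.274] rows 3
[[-0.107, -0.162, 0.212], [-0.0, -0.0, 0.001]]
[[-0.107, -0.162, 0.212], [-0.0, -0.0, 0.001]]
[[-0.107, -0.162, 0.212], [-0.0, -0.0, 0.001]]
```

apply_moves([
  [[-0.107,-0.162,0.212],[0,0,0]],
  [[-0.107,-0.162,0.212],[0,0,0]],
  [[-0.107,-0.162,0.212],[0,0,0]],
  [[0,0,0],[0,0,0]],
  [[0,0,0],[0,0,0]],
])

```text
time: 46.98
tcp_pos: [0.5346, 0.2041, 0.2739]
eef_rot: [[-0.704, 0.104, 0.702], [0.07, 0.995, -0.077], [-0.707, -0.005, -0.708]]
contact_force: [0.8, 0.7, 0.2]
gripper_width: 0.0196
grip_force: 50.0
```

Run:
```python
from tool import *
np.set_printoptions(precision=3,suppress=True)
H=Rhang();e=[-.0742,-.0009,.0043]
s,d=robot.camera("scene"),robot.camera("side")
st=robot.get_state();T=np.array(st["tcp_pos"]);R=np.array(st["eef_rot"]);X=T+R@e;print(st["time"],T,"eye pred",X,peg(1)+dpeg*.08)
for n,q in (("s",s),("d",d)):
    print(n,proj(q,X),mk("trowel_eye",q)); print([proj(q,peg(i)).round(1) for i in PEG],[(u.round(1),k) for u,k in mk("peg",q,5)])
plan([(tcp_for(peg(1)+dpeg*.04,H,e),H,3),(tcp_for(peg(1)+dpeg*.002,H,e),H,3)])
```

```text
47.075 [0.534 0.205 0.274] eye pred [0.59  0.198 0.323] [0.59  0.197 0.323]
s [384.391 218.951] [(array([446.208, 203.8  ]), 0.59), (array([389.376, 218.52 ]), 0.56)]
[array([376.2, 247.6]), array([339.5, 236.8]), array([304. , 226.4]), array([269.6, 216.4])] [(array([272.1, 212.6]), 0.74), (array([376.2, 249.4]), 0.71), (array([303.1, 225. ]), 0.7), (array([338.6, 236. ]), 0.61)]
d [248.585 196.117] [(array([403.904, 337.8  ]), 0.89), (array([251.968, 198.08 ]), 0.84)]
[array([230.4, 211.5]), array([241.9, 189. ]), array([251.9, 169.3]), array([260.7, 151.8])] [(array([251.5, 167.4]), 0.8), (array([229.7, 210.4]), 0.76), (array([261.7, 147.8]), 0.65), (array([242.1, 189.7]), 0.63)]
->  [0.563 0.201 0.245] rows 3
[[-0.0, -0.001, 0.113], [-0.0, -0.0, 0.001]]
[[-0.0, -0.001, 0.113], [-0.0, -0.0, 0.001]]
[[-0.0, -0.001, 0.113], [-0.0, -0.0, 0.001]]
->  [0.59  0.198 0.218] rows 3
[[0.0, -0.0, 0.106], [0.0, 0.0, 0.0]]
[[0.0, -0.0, 0.106], [0.0, 0.0, 0.0]]
[[0.0, -0.0, 0.106], [0.0, 0.0, 0.0]]
```

apply_moves([
  [[0,-0.003,0.113],[0,0,0]],
  [[0,0,0.113],[0,0,0]],
  [[0,0,0.113],[0,0,0]],
  [[0,0,0],[0,0,0]],
])

```text
time: 47.78
tcp_pos: [0.5637, 0.1997, 0.2442]
eef_rot: [[-0.704, 0.105, 0.702], [0.07, 0.994, -0.079], [-0.706, -0.007, -0.708]]
contact_force: [-0.0, -0.5, -0.9]
gripper_width: 0.0195
grip_force: 50.0
```

apply_moves([
  [[0,0,0.1],[0,0,0]],
  [[0,0,0.1],[0,0,0]],
  [[0,0,0.08],[0,0,0]],
  [[0,0,0],[0,0,0]],
])

```text
time: 48.28
tcp_pos: [0.5872, 0.1972, 0.2207]
eef_rot: [[-0.704, 0.105, 0.702], [0.07, 0.994, -0.078], [-0.706, -0.006, -0.708]]
contact_force: [0.6, -0.4, -1.9]
gripper_width: 0.0195
grip_force: 50.0
```

Run:
```python
from tool import *
e=[-.0742,-.0009,.0043]
w=[]
st=robot.get_state();T=np.array(st["tcp_pos"]);R=np.array(st["eef_rot"]);X=T+R@e;print(X-peg(1),st["joint_pos"])
for k,t in enumerate((52,59,66,73)): 
    w.append((tcp_for(X+[0,0,-.0012*(k+1)],Rhang(t),e),Rhang(t)))
plan(w)
```

```text
[-4.06037163e-03 -3.36226490e-05  3.56275730e-03] [-1.09459206  0.20035733  0.52030201  2.19110902  1.22435618  0.41538961
 -0.21296547]
->  [0.5937 0.1969 0.213 ] rows 1
[[0.007, 0.003, 0.083], [-0.002, -0.078, 0.004]]
->  [0.6008 0.1961 0.2063] rows 1
[[0.008, 0.0, 0.082], [0.0, -0.078, -0.0]]
->  [0.6086 0.1953 0.2004] rows 1
[[0.008, -0.0, 0.081], [-0.0, -0.078, 0.0]]
->  [0.6168 0.1944 0.1956] rows 1
[[0.009, 0.0, 0.08], [-0.0, -0.078, 0.0]]
```

apply_moves([
  [[0.007,0,0.083],[0,-0.078,0]],
  [[0,0,0],[0,0,0]],
])

```text
time: 48.52
tcp_pos: [0.5904, 0.194, 0.2157]
eef_rot: [[-0.656, 0.112, 0.746], [0.064, 0.994, -0.094], [-0.752, -0.014, -0.659]]
contact_force: [-0.3, 0.1, -1.0]
gripper_width: 0.0194
grip_force: 50.0
```

Run:
```python
from tool import *
st=robot.get_state();print(st["joint_pos"],st["tcp_pos"],st["eef_rot"],st["contact_force"],peg(1)-np.array(st["tcp_pos"])-np.array(st["eef_rot"])@[-.0742,-.0009,.0043])
```

```text
[-1.15005217  0.23240289  0.56546363  2.22661755  1.46134455  0.42694936
 -0.47516711] [0.59042932 0.1939972  0.21573164] [[-0.65622373  0.1123307   0.74615831]
 [ 0.06368606  0.99357391 -0.09356802]
 [-0.75187399 -0.01388167 -0.65916068]] [-0.30520563  0.05004427 -0.96833972] [ 0.00422041  0.002818   -0.00219879]
```

apply_moves([
  [[0,0,0],[0,0,0]],
  [[0,0,0],[0,0,0]],
  [[0,0,0],[0,0,0]],
  [[0,0,0],[0,0,0]],
], claw=0.5)

```text
time: 49.02
tcp_pos: [0.5912, 0.1938, 0.2167]
eef_rot: [[-0.655, 0.114, 0.747], [0.066, 0.993, -0.093], [-0.753, -0.012, -0.658]]
contact_force: [0.8, 0.1, 0.7]
gripper_width: 0.0469
grip_force: 0.0
```

apply_moves([
  [[0,0,-0.2],[0,0,0]],
  [[0,0,-0.4],[0,0,0]],
  [[0,0,-0.45],[0,0,0]],
  [[0,0,-0.4],[0,0,0]],
  [[0,0,0],[0,0,0]],
])

```text
time: 49.65
tcp_pos: [0.46, 0.2115, 0.3331]
eef_rot: [[-0.655, 0.11, 0.748], [0.067, 0.994, -0.088], [-0.753, -0.008, -0.658]]
contact_force: [2.1, 0.2, -0.8]
gripper_width: 0.0471
grip_force: 0.0
```

```bash
cat > ck.py <<'E'
from tool import *
np.set_printoptions(precision=3,suppress=True)
def check(names,i,cams=("scene","side")):
    P={n:robot.camera(n) for n in cams}
    for n,q in P.items():
        print(n,"peg",proj(q,peg(i)).round(1),"straight-down origin",proj(q,peg(i)+[-.0,0,-.075]).round(1))
        for t in names: print("  ",t,[(u.round(1),k) for u,k in mk(t,q,3)])
    return P
E
python3 - <<'E'
from ck import *
check(["trowel_eye","trowel"],1)
st=robot.get_state();print(st["time"],st["tcp_pos"],st["joint_pos"],st["eef_rot"])
E
```

```text
scene peg [376.2 247.6] straight-down origin [373.9 263.5]
   trowel_eye [(array([447.1, 202. ]), 0.82), (array([380. , 249.4]), 0.8)]
   trowel [(array([426.9, 199.2]), 0.54), (array([373.8, 261.2]), 0.51)]
side peg [230.4 211.5] straight-down origin [234.2 232.9]
   trowel_eye [(array([232. , 213.8]), 0.8), (array([401.6, 335.1]), 0.57), (array([259.5, 149.6]), 0.33)]
   trowel [(array([407.6, 318.3]), 0.87), (array([236.3, 231.2]), 0.64), (array([229. , 208.5]), 0.34)]
49.95 [0.462 0.209 0.33 ] [-1.351 -0.188  0.384  2.279  1.114  0.922 -0.165] [[-0.656  0.115  0.746]
 [ 0.065  0.993 -0.095]
 [-0.752 -0.014 -0.659]]
```

Run:
```python
from tool import *
R=down(188.6)
plan([([.4119,.2174,.30],R,6),([.4119,.2174,.10],R,4)])
```

```text
->  [0.4119 0.2174 0.3   ] rows 6
[[0.078, 0.004, -0.025], [-0.013, 0.09, -0.026]]
[[0.08, 0.007, -0.014], [-0.013, 0.09, -0.026]]
[[0.081, 0.011, -0.002], [-0.013, 0.09, -0.026]]
[[0.08, 0.014, 0.009], [-0.013, 0.09, -0.026]]
[[0.077, 0.017, 0.021], [-0.013, 0.09, -0.026]]
[[0.073, 0.019, 0.032], [-0.013, 0.09, -0.026]]
->  [0.4119 0.2174 0.1   ] rows 4
[[0.0, 0.0, 0.417], [0.0, 0.0, 0.0]]
[[0.0, 0.0, 0.417], [0.0, 0.0, 0.0]]
[[0.0, 0.0, 0.417], [0.0, 0.0, 0.0]]
[[0.0, 0.0, 0.417], [0.0, 0.0, 0.0]]
```

apply_moves([
  [[0.078,0.004,-0.025],[-0.013,0.09,-0.026]],
  [[0.08,0.007,-0.014],[-0.013,0.09,-0.026]],
  [[0.081,0.011,-0.002],[-0.013,0.09,-0.026]],
  [[0.08,0.014,0.009],[-0.013,0.09,-0.026]],
  [[0.077,0.017,0.021],[-0.013,0.09,-0.026]],
  [[0.073,0.019,0.032],[-0.013,0.09,-0.026]],
  [[0,0,0],[0,0,0]],
], claw=0.6)

```text
time: 50.82
tcp_pos: [0.4126, 0.2172, 0.2999]
eef_rot: [[-0.989, -0.148, -0.002], [-0.148, 0.989, -0.007], [0.003, -0.007, -1.0]]
contact_force: [-0.3, 0.3, -0.2]
gripper_width: 0.0565
grip_force: 0.0
```

apply_moves([
  [[0,0,0.4],[0,0,0]],
  [[0,0,0.4],[0,0,0]],
  [[0,0,0.4],[0,0,0]],
  [[0,0,0.4],[0,0,0]],
  [[0,0,0.2],[0,0,0]],
  [[0,0,0],[0,0,0]],
  [[0,0,0],[0,0,0]],
])

```text
time: 51.7
tcp_pos: [0.411, 0.2177, 0.0859]
eef_rot: [[-0.989, -0.151, -0.001], [-0.151, 0.989, -0.002], [0.002, -0.002, -1.0]]
contact_force: [-0.2, 0.5, 0.4]
gripper_width: 0.0563
grip_force: 0.0
```

```bash
cat > fine.py <<'E'
from tool import *
import sys
np.set_printoptions(precision=4,suppress=True)
def fine(name,G,yaw,z=.0145):
    p=robot.camera("wrist");st=robot.get_state();T=np.array(st["tcp_pos"]);R=np.array(st["eef_rot"])
    print(st["time"],T,"yaw",np.degrees(np.arctan2(R[1,0],R[0,0]))%360,st["contact_force"])
    for t,h in((name+"_eye",.01),(name,0)):
        for u,q in mk(t,p,2): X=onz(p,u,h);print(t,u.round(1),q,X,"in tool",R.T@(X-T))
    plan([([*G,.045],down(180+yaw)),([*G,z],down(180+yaw))])
E
python3 -c "
from fine import *
fine('broom',[.4119,.2174],8.6)"
```

```text
51.75 [0.4111 0.2179 0.0861] yaw 188.69495888369292 [-0.1579 -0.5437  0.581 ]
broom_eye [318.  296.5] 0.63 [0.4856 0.2284 0.01  ] in tool [-0.0754 -0.0009  0.076 ]
broom [318.1 201.3] 0.86 [0.4107 0.217  0.    ] in tool [ 0.0004 -0.0008  0.0861]
->  [0.4119 0.2174 0.045 ] rows 1
[[-0.007, -0.006, 0.341], [-0.0, -0.001, 0.001]]
->  [0.4119 0.2174 0.0145] rows 1
[[0.0, 0.0, 0.254], [0.0, 0.0, 0.0]]
```

apply_moves([
  [[0,-0.007,0.25],[0,0,0]],
  [[0,0,0.25],[0,0,0]],
  [[0,0,0.1],[0,0,0]],
  [[0,0,0],[0,0,0]],
])

```text
time: 52.35
tcp_pos: [0.4107, 0.2165, 0.0131]
eef_rot: [[-0.989, -0.151, -0.003], [-0.151, 0.989, -0.003], [0.003, -0.002, -1.0]]
contact_force: [-0.2, -0.1, 0.3]
gripper_width: 0.0563
grip_force: 0.0
```

apply_moves([
  [[0,0,0],[0,0,0]],
  [[0,0,0],[0,0,0]],
  [[0,0,0],[0,0,0]],
  [[0,0,0],[0,0,0]],
  [[0,0,0],[0,0,0]],
], claw=0, grip_force=50)

```text
time: 52.98
tcp_pos: [0.4107, 0.2167, 0.013]
eef_rot: [[-0.988, -0.151, -0.003], [-0.151, 0.988, -0.002], [0.003, -0.001, -1.0]]
contact_force: [-1.4, 0.3, 6.3]
gripper_width: 0.0195
grip_force: 50.0
```

```bash
cat > carry.py <<'E'
from tool import *
np.set_printoptions(precision=4,suppress=True)
def carry(eye,i,mid,zup=.2):
    st=robot.get_state();T=np.array(st["tcp_pos"]);R=np.array(st["eef_rot"]);e=R.T@(np.array(eye)-T);print(T,st["gripper_width"],"e",e.round(4).tolist())
    H=Rhang();yaw=np.degrees(np.arctan2(R[1,0],R[0,0]))
    plan([([T[0],T[1],zup],down(yaw),4),(mid,H,6),(tcp_for(peg(i)+dpeg*.08,H,e),H,3)])
E
python3 -c "
from carry import *
carry([.4856,.2286,.010],2,[.45,.16,.30])"
```

```text
[0.4107 0.2167 0.013 ] 0.019504920103967056 e [-0.0759, 0.0004, 0.0028]
->  [0.4107 0.2167 0.2   ] rows 4
[[0.001, -0.001, -0.389], [-0.0, -0.0, 0.0]]
[[0.001, -0.0, -0.389], [-0.0, -0.0, 0.0]]
[[0.001, -0.0, -0.389], [-0.0, -0.0, 0.0]]
[[0.0, -0.0, -0.389], [-0.0, -0.0, 0.0]]
->  [0.45 0.16 0.3 ] rows 6
[[-0.042, -0.086, -0.139], [0.011, -0.083, 0.026]]
[[-0.063, -0.086, -0.131], [0.011, -0.083, 0.026]]
[[-0.083, -0.085, -0.12], [0.011, -0.083, 0.026]]
[[-0.101, -0.084, -0.106], [0.011, -0.083, 0.026]]
[[-0.117, -0.081, -0.091], [0.011, -0.083, 0.026]]
[[-0.131, -0.077, -0.073], [0.011, -0.083, 0.026]]
->  [0.5237 0.0979 0.2714] rows 3
[[-0.101, -0.15, 0.213], [0.0, 0.0, 0.0]]
[[-0.101, -0.15, 0.213], [0.0, 0.0, 0.0]]
[[-0.101, -0.15, 0.213], [0.0, 0.0, 0.0]]
```

apply_moves([
  [[0,0,-0.2],[0,0,0]],
  [[0,0,-0.45],[0,0,0]],
  [[0,0,-0.45],[0,0,0]],
  [[0,0,-0.45],[0,0,0]],
])

```text
time: 53.48
tcp_pos: [0.4109, 0.2166, 0.2003]
eef_rot: [[-0.989, -0.151, -0.003], [-0.151, 0.989, -0.003], [0.004, -0.002, -1.0]]
contact_force: [0.2, 1.0, -0.9]
gripper_width: 0.0193
grip_force: 50.0
```

apply_moves([
  [[-0.042,-0.086,-0.139],[0.011,-0.083,0.026]],
  [[-0.063,-0.086,-0.131],[0.011,-0.083,0.026]],
  [[-0.083,-0.085,-0.12],[0.011,-0.083,0.026]],
  [[-0.101,-0.084,-0.106],[0.011,-0.083,0.026]],
  [[-0.117,-0.081,-0.091],[0.011,-0.083,0.026]],
  [[-0.131,-0.077,-0.073],[0.011,-0.083,0.026]],
  [[0,0,0],[0,0,0]],
])

```text
time: 54.35
tcp_pos: [0.4493, 0.1619, 0.2909]
eef_rot: [[-0.742, 0.094, 0.664], [0.056, 0.995, -0.078], [-0.668, -0.021, -0.744]]
contact_force: [0.0, 0.6, -0.9]
gripper_width: 0.0195
grip_force: 50.0
```

```bash
cat > pre.py <<'E'
from tool import *
np.set_printoptions(precision=4,suppress=True)
def pre(name,i,e,looks=True):
    st=robot.get_state();T=np.array(st["tcp_pos"]);R=np.array(st["eef_rot"]);X=T+R@e;H=Rhang()
    print(st["time"],T,R.round(3).tolist(),st["gripper_width"],"eye pred",X,"off peg axis (out,y,perp)",(X-peg(i))@dpeg,(X-peg(i))@Rd[:,1],(X-peg(i))@(Rd@[.7071,0,.7071]))
    if looks:
        for n in("wrist","scene"):
            q=robot.camera(n);print(n,proj(q,X),mk(name+"_eye",q))
    plan([(tcp_for(peg(i)+dpeg*.08,H,e),H,3),(tcp_for(peg(i)+dpeg*.005,H,e),H,5)])
E
python3 -c "
from pre import *
pre('broom',2,[-0.0759, 0.0004, 0.0028])"
```

```text
54.35 [0.4493 0.1619 0.2909] [[-0.742, 0.094, 0.664], [0.056, 0.995, -0.078], [-0.668, -0.021, -0.744]] 0.019509977904719023 eye pred [0.5075 0.1578 0.3395] off peg axis (out,y,perp) 0.14684169060511 0.05747389246999432 -0.04358479220864628
wrist [319.1346 363.3319] [(array([320.128, 361.12 ]), 0.82), (array([165.504, 302.48 ]), 0.17)]
scene [375.4521 190.5786] [(array([374.016, 189.2  ]), 0.54)]
->  [0.5237 0.0979 0.2714] rows 3
[[-0.125, -0.158, 0.19], [-0.001, -0.012, 0.005]]
[[-0.123, -0.158, 0.192], [-0.001, -0.012, 0.005]]
[[-0.121, -0.157, 0.194], [-0.001, -0.012, 0.005]]
->  [0.5764 0.0923 0.2183] rows 5
[[-0.0, -0.0, 0.125], [0.0, 0.0, 0.0]]
[[-0.0, -0.0, 0.125], [0.0, 0.0, 0.0]]
[[-0.0, -0.0, 0.125], [0.0, 0.0, 0.0]]
[[-0.0, -0.0, 0.125], [0.0, 0.0, 0.0]]
[[-0.0, -0.0, 0.125], [0.0, 0.0, 0.0]]
```

apply_moves([
  [[-0.125,-0.158,0.19],[-0.001,-0.012,0.005]],
  [[-0.123,-0.158,0.192],[-0.001,-0.012,0.005]],
  [[-0.121,-0.157,0.194],[-0.001,-0.012,0.005]],
  [[0,0,0],[0,0,0]],
  [[0,0,0],[0,0,0]],
])

```text
time: 55.18
tcp_pos: [0.5235, 0.0981, 0.272]
eef_rot: [[-0.7, 0.108, 0.706], [0.075, 0.994, -0.077], [-0.71, -0.001, -0.704]]
contact_force: [0.4, -0.3, -1.2]
gripper_width: 0.0196
grip_force: 50.0
```

```bash
python3 -c "
from pre import *
pre('broom',2,[-0.0759, 0.0004, 0.0028])"
```

```text
55.175 [0.5235 0.0981 0.272 ] [[-0.7, 0.108, 0.706], [0.075, 0.994, -0.077], [-0.71, -0.001, -0.704]] 0.0196355774251703 eye pred [0.5786 0.0926 0.3239] off peg axis (out,y,perp) 0.08085902318998037 0.00017075786850599765 0.0002687853289590908
wrist [319.112  363.3623] [(array([320.768, 360.88 ]), 0.62)]
scene [346.9184 208.5147] [(array([348.992, 207.4  ]), 0.51)]
->  [0.5237 0.0979 0.2714] rows 3
[[0.001, -0.002, 0.002], [-0.0, 0.001, -0.0]]
[[0.001, -0.002, 0.002], [-0.0, 0.001, -0.0]]
[[0.001, -0.002, 0.002], [-0.0, 0.001, -0.0]]
->  [0.5764 0.0923 0.2183] rows 5
[[-0.0, -0.0, 0.125], [0.0, 0.0, 0.0]]
[[-0.0, -0.0, 0.125], [0.0, 0.0, 0.0]]
[[-0.0, -0.0, 0.125], [0.0, 0.0, 0.0]]
[[-0.0, -0.0, 0.125], [0.0, 0.0, 0.0]]
[[-0.0, -0.0, 0.125], [0.0, 0.0, 0.0]]
```

apply_moves([
  [[0,-0.003,0.125],[0,0,0]],
  [[0,0,0.125],[0,0,0]],
  [[0,0,0.125],[0,0,0]],
  [[0,0,0.125],[0,0,0]],
  [[0,0,0.125],[0,0,0]],
  [[0,0,0],[0,0,0]],
  [[0,0,0],[0,0,0]],
])

```text
time: 56.25
tcp_pos: [0.5762, 0.0918, 0.2194]
eef_rot: [[-0.7, 0.108, 0.706], [0.075, 0.994, -0.077], [-0.71, -0.001, -0.704]]
contact_force: [-0.5, 0.1, -1.7]
gripper_width: 0.0197
grip_force: 50.0
```

apply_moves([
  [[0.03,0,0.03],[0,0,0]],
  [[0,0,0],[0,0,0]],
])

```text
time: 56.5
tcp_pos: [0.5762, 0.0921, 0.2144]
eef_rot: [[-0.7, 0.107, 0.706], [0.075, 0.994, -0.076], [-0.71, 0.0, -0.704]]
contact_force: [-1.6, 1.6, -1.1]
gripper_width: 0.0196
grip_force: 50.0
```

Lowered onto the peg; release and retreat along the gripper's axis.

apply_moves([
  [[0,0,0],[0,0,0]],
  [[0,0,0],[0,0,0]],
  [[0,0,0],[0,0,0]],
  [[0,0,-0.2],[0,0,0]],
  [[0,0,-0.4],[0,0,0]],
  [[0,0,-0.45],[0,0,0]],
  [[0,0,-0.4],[0,0,0]],
  [[0,0,0],[0,0,0]],
], claw=0.5)

```text
time: 57.5
tcp_pos: [0.4709, 0.1069, 0.3228]
eef_rot: [[-0.695, 0.106, 0.711], [0.077, 0.994, -0.073], [-0.715, 0.004, -0.699]]
contact_force: [-0.1, 0.1, 0.5]
gripper_width: 0.047
grip_force: 0.0
```

Run:
```python
from ck import *
P=check(["broom_eye"],2)
for t in("grabber_eye","dustpan_eye","grabber","dustpan"):
    for n in P: print(t,n,[(u.round(1),k,onz(P[n],u,.01 if "eye" in t else 0)) for u,k in mk(t,P[n],2)])
st=robot.get_state();print(st["time"],st["tcp_pos"])
R=down(178)
plan([([.40,.06,.36],R,6),([.38,-.31,.36],R,8)])
```

```text
scene peg [339.5 236.8] straight-down origin [338.6 252.9]
   broom_eye [(array([342.1, 236.4]), 0.95), (array([270.1, 216.1]), 0.68), (array([353.4, 257.8]), 0.21)]
side peg [241.9 189. ] straight-down origin [245.  209.8]
   broom_eye [(array([240.9, 190.4]), 0.85), (array([266.3, 188.2]), 0.63)]
grabber_eye scene [(array([254.7, 237.3]), 0.83, array([ 0.512, -0.228,  0.01 ]))]
grabber_eye side [(array([302. , 196.1]), 0.66, array([ 0.5  , -0.234,  0.01 ]))]
dustpan_eye scene [(array([202.6, 222.5]), 0.83, array([ 0.496, -0.425,  0.01 ]))]
dustpan_eye side []
grabber scene [(array([265.2, 221.1]), 0.51, array([ 0.428, -0.22 ,  0.   ]))]
grabber side [(array([319.1, 203.4]), 0.94, array([ 0.434, -0.203,  0.   ])), (array([307.8, 241.1]), 0.29, array([0.462, 0.007, 0.   ]))]
dustpan scene [(array([218.3, 209. ]), 0.9, array([ 0.416, -0.4  ,  0.   ]))]
dustpan side [(array([322.1, 172.8]), 0.82, array([ 0.432, -0.41 ,  0.   ]))]
58.1 [0.472 0.105 0.321]
->  [0.4  0.06 0.36] rows 6
[[0.026, -0.073, -0.104], [-0.003, 0.084, -0.008]]
[[0.04, -0.073, -0.1], [-0.003, 0.084, -0.008]]
[[0.054, -0.072, -0.094], [-0.003, 0.084, -0.008]]
[[0.067, -0.07, -0.086], [-0.003, 0.084, -0.008]]
[[0.078, -0.069, -0.077], [-0.003, 0.084, -0.008]]
[[0.089, -0.068, -0.066], [-0.003, 0.084, -0.008]]
->  [ 0.38 -0.31  0.36] rows 8
[[0.007, -0.386, 0.0], [0.0, 0.0, 0.0]]
[[0.007, -0.386, 0.0], [0.0, 0.0, 0.0]]
[[0.007, -0.386, 0.0], [0.0, 0.0, 0.0]]
[[0.007, -0.386, 0.0], [0.0, 0.0, 0.0]]
[[0.007, -0.386, 0.0], [0.0, 0.0, 0.0]]
[[0.007, -0.386, 0.0], [0.0, 0.0, 0.0]]
[[0.007, -0.386, 0.0], [0.0, 0.0, 0.0]]
[[0.007, -0.386, 0.0], [0.0, 0.0, 0.0]]
```

Broom is on peg 2. Move over to look at the grabber and dustpan.

apply_moves([
  [[0.026,-0.073,-0.104],[-0.003,0.084,-0.008]],
  [[0.04,-0.073,-0.1],[-0.003,0.084,-0.008]],
  [[0.054,-0.072,-0.094],[-0.003,0.084,-0.008]],
  [[0.067,-0.07,-0.086],[-0.003,0.084,-0.008]],
  [[0.078,-0.069,-0.077],[-0.003,0.084,-0.008]],
  [[0.089,-0.068,-0.066],[-0.003,0.084,-0.008]],
], claw=0.9)

```text
time: 58.85
tcp_pos: [0.4005, 0.06, 0.3585]
eef_rot: [[-0.999, 0.035, 0.014], [0.035, 0.999, -0.004], [-0.014, -0.003, -1.0]]
contact_force: [0.4, 0.4, -0.9]
gripper_width: 0.0847
grip_force: 0.0
```

apply_moves([
  [[0.007,-0.4,0],[0,0,0]],
  [[0.007,-0.4,0],[0,0,0]],
  [[0.007,-0.4,0],[0,0,0]],
  [[0.007,-0.4,0],[0,0,0]],
  [[0.007,-0.4,0],[0,0,0]],
  [[0.007,-0.4,0],[0,0,0]],
  [[0.007,-0.4,0],[0,0,0]],
  [[0,-0.2,0],[0,0,0]],
])

```text
time: 59.85
tcp_pos: [0.3645, -0.2865, 0.3667]
eef_rot: [[-0.999, 0.035, 0.034], [0.034, 0.999, -0.018], [-0.034, -0.017, -0.999]]
contact_force: [0.6, -0.3, -0.3]
gripper_width: 0.0849
grip_force: 0.0
```

apply_moves([
  [[0,0,0],[0,0,0]],
  [[0,0,0],[0,0,0]],
])

```text
time: 60.1
tcp_pos: [0.3644, -0.2854, 0.3659]
eef_rot: [[-0.999, 0.036, 0.032], [0.035, 0.999, -0.017], [-0.033, -0.016, -0.999]]
contact_force: [0.7, 0.4, -0.3]
gripper_width: 0.0847
grip_force: 0.0
```

Run:
```python
from tool import *
np.set_printoptions(precision=4,suppress=True)
p=robot.camera("wrist");st=robot.get_state();print(st["time"],st["tcp_pos"],st["eef_rot"].round(3).tolist())
for t in("grabber","dustpan"):
    E=[];
    for u,k in mk(t+"_eye",p): print(t,"eye",u.round(1),k,onz(p,u,.01));E.append(u)
    M=[]
    for u,k in mk(t,p): print(t,u.round(1),k,onz(p,u,0));M.append(u)
    if E and M:
        a=onz(p,E[0],.01);b=onz(p,M[0],0);v=(a-b)[:2];print("len",np.linalg.norm(v),"yaw",np.degrees(np.arctan2(v[1],v[0])),"G",a[:2]-.075*v/np.linalg.norm(v))
```

```text
60.15 [ 0.3644 -0.2853  0.3659] [[-0.999, 0.035, 0.032], [0.035, 0.999, -0.017], [-0.033, -0.016, -0.999]]
grabber eye [365.3 234.4] 0.65 [ 0.5081 -0.2196  0.01  ]
grabber eye [430.1 225.8] 0.21 [ 0.4961 -0.1147  0.01  ]
grabber [362.1 194. ] 0.93 [ 0.4418 -0.2237  0.    ]
len 0.0663590533894831 yaw 3.538954642557141 G [ 0.4332 -0.2243]
dustpan eye [246.7 233.9] 0.68 [ 0.5015 -0.4149  0.01  ]
dustpan [253.7 188.5] 0.91 [ 0.4272 -0.3988  0.    ]
dustpan [551.6 197.6] 0.72 [0.4574 0.0801 0.    ]
len 0.07603670226116838 yaw -12.222881215812409 G [ 0.4282 -0.399 ]
```

Run:
```python
from tool import *
R=down(183.5)
plan([([.4332,-.2243,.09],R,5)])
```

```text
->  [ 0.4332 -0.2243  0.09  ] rows 5
[[-0.096, 0.113, 0.462], [-0.002, 0.004, -0.012]]
[[-0.101, 0.11, 0.462], [-0.002, 0.004, -0.012]]
[[-0.106, 0.106, 0.461], [-0.002, 0.004, -0.012]]
[[-0.111, 0.103, 0.461], [-0.002, 0.004, -0.012]]
[[-0.116, 0.099, 0.461], [-0.002, 0.004, -0.012]]
```

apply_moves([
  [[-0.096,0.113,0.462],[-0.002,0.004,-0.012]],
  [[-0.101,0.11,0.462],[-0.002,0.004,-0.012]],
  [[-0.106,0.106,0.461],[-0.002,0.004,-0.012]],
  [[-0.111,0.103,0.461],[-0.002,0.004,-0.012]],
  [[-0.116,0.099,0.461],[-0.002,0.004,-0.012]],
  [[0,0,0],[0,0,0]],
  [[0,0,0],[0,0,0]],
], claw=0.75)

```text
time: 61.22
tcp_pos: [0.3786, -0.2016, 0.2088]
eef_rot: [[-0.998, -0.058, 0.027], [-0.058, 0.998, 0.004], [-0.027, 0.003, -1.0]]
contact_force: [0.8, 0.4, 0.5]
gripper_width: 0.0705
grip_force: 0.0
```

```bash
python3 -c "
from fine import *
fine('grabber',[.4332,-.2243],3.5)"
```

```text
61.275 [ 0.379  -0.2013  0.2091] yaw 183.35710055799723 [-0.4321 -0.4196 -0.1825]
grabber_eye [293.8 275.7] 0.87 [ 0.5081 -0.2232  0.01  ] in tool [-0.1218 -0.0302  0.2025]
grabber_eye [553.2 249.6] 0.42 [0.4572 0.0772 0.01  ] in tool [-0.0886  0.2726  0.2029]
grabber [297.6 219.1] 0.65 [ 0.4402 -0.2221  0.    ] in tool [-0.0539 -0.0252  0.2106]
grabber [229.3 354.4] 0.47 [ 0.6328 -0.3035  0.    ] in tool [-0.2413 -0.1178  0.2156]
->  [ 0.4332 -0.2243  0.045 ] rows 3
[[-0.132, -0.076, 0.459], [0.001, 0.006, -0.0]]
[[-0.137, -0.076, 0.458], [0.001, 0.006, -0.0]]
[[-0.141, -0.075, 0.457], [0.001, 0.006, -0.0]]
->  [ 0.4332 -0.2243  0.0145] rows 1
[[0.0, 0.0, 0.254], [0.0, 0.0, 0.0]]
```

```bash
python3 -c "
from tool import *
plan([([.4331,-.2225,.075],down(181.5),4)])"
```

```text
->  [ 0.4331 -0.2225  0.075 ] rows 4
[[-0.101, -0.053, 0.282], [0.001, 0.005, 0.005]]
[[-0.103, -0.052, 0.281], [0.001, 0.005, 0.005]]
[[-0.106, -0.051, 0.281], [0.001, 0.005, 0.005]]
[[-0.109, -0.049, 0.28], [0.001, 0.005, 0.005]]
```

apply_moves([
  [[-0.101,-0.053,0.282],[0.001,0.005,0.005]],
  [[-0.103,-0.052,0.281],[0.001,0.005,0.005]],
  [[-0.106,-0.051,0.281],[0.001,0.005,0.005]],
  [[-0.109,-0.049,0.28],[0.001,0.005,0.005]],
  [[0,0,0],[0,0,0]],
  [[0,0,0],[0,0,0]],
])

```text
time: 62.12
tcp_pos: [0.4325, -0.2228, 0.0754]
eef_rot: [[-1.0, -0.028, -0.003], [-0.028, 1.0, -0.003], [0.003, -0.003, -1.0]]
contact_force: [1.2, -0.1, 0.3]
gripper_width: 0.0702
grip_force: 0.0
```

Run:
```python
from fine import *
fine('grabber',[.4331,-.2225],1.5)
# edge-based axis: bright metallic pixels between the fingers
p=robot.camera("wrist");f=p["frame"];hsv=cv2.cvtColor(f,cv2.COLOR_BGR2HSV)
m=((hsv[...,1]<60)).astype(np.uint8)
for r in range(120,330,15):
    c=np.where(m[r,200:440])[0]+200
    if len(c): print(r,c.min(),c.max(),len(c),round(c.mean(),1))
```

```text
62.175 [ 0.4326 -0.2227  0.0754] yaw 181.61389901270883 [ 1.0428  0.2124 -0.2272]
grabber_eye [313.5 305. ] 0.83 [ 0.5089 -0.2249  0.01  ] in tool [-0.0764 -0.0041  0.0653]
grabber [314.7 304.1] 0.56 [ 0.5143 -0.224   0.    ] in tool [-0.0818 -0.0033  0.0752]
->  [ 0.4331 -0.2225  0.045 ] rows 1
[[-0.004, 0.001, 0.25], [-0.002, -0.002, 0.001]]
->  [ 0.4331 -0.2225  0.0145] rows 1
[[0.0, 0.0, 0.254], [0.0, 0.0, 0.0]]
120 307 369 19 341.5
135 305 366 18 337.9
150 303 364 20 335.6
165 301 362 20 333.6
180 300 359 18 331.8
195 298 357 18 329.8
210 296 355 19 328.7
225 239 399 48 322.4
240 220 417 88 318.5
255 209 430 140 319.2
270 200 439 127 320.0
285 200 439 119 318.7
300 200 439 240 319.5
315 200 439 240 319.5
```

Run:
```python
from fine import *
p=robot.camera("wrist")
a,b=onz(p,(338,120),.015),onz(p,(325.5,210),.015);E=onz(p,(313.3,305),.01);print(a,b,E)
v=(E-a)[:2];y=np.degrees(np.arctan2(v[1],v[0]));w=(b-a)[:2];print(y,np.degrees(np.arctan2(w[1],w[0])));G=E[:2]-.075*v/np.linalg.norm(v);print(G)
plan([([*G,.05],down(180+y),2),([*G,.0145],down(180+y),2)])
```

```text
[ 0.3698 -0.2118  0.015 ] [ 0.4313 -0.2179  0.015 ] [ 0.5087 -0.2246  0.01  ]
-5.27616590647822 -5.699541900884754
[ 0.434  -0.2177]
->  [ 0.434  -0.2177  0.05  ] rows 2
[[-0.007, 0.02, 0.102], [-0.001, -0.001, 0.038]]
[[-0.006, 0.02, 0.102], [-0.001, -0.001, 0.038]]
->  [ 0.434  -0.2177  0.0145] rows 2
[[0.0, 0.0, 0.148], [0.0, 0.0, 0.0]]
[[0.0, 0.0, 0.148], [0.0, 0.0, 0.0]]
```

apply_moves([
  [[-0.007,0.02,0.102],[0,0,0.038]],
  [[-0.006,0.02,0.102],[0,0,0.038]],
  [[0,0,0.15],[0,0,0]],
  [[0,0,0.14],[0,0,0]],
  [[0,0,0],[0,0,0]],
  [[0,0,0],[0,0,0]],
])

```text
time: 63.12
tcp_pos: [0.4332, -0.2185, 0.0143]
eef_rot: [[-0.996, 0.092, -0.005], [0.092, 0.996, -0.003], [0.005, -0.003, -1.0]]
contact_force: [0.7, -0.4, 0.1]
gripper_width: 0.0705
grip_force: 0.0
```

apply_moves([
  [[0,0,0],[0,0,0]],
  [[0,0,0],[0,0,0]],
  [[0,0,0],[0,0,0]],
  [[0,0,0],[0,0,0]],
  [[0,0,0],[0,0,0]],
], claw=0, grip_force=50)

```text
time: 63.75
tcp_pos: [0.4335, -0.2181, 0.0143]
eef_rot: [[-0.996, 0.091, -0.005], [0.091, 0.996, -0.003], [0.005, -0.003, -1.0]]
contact_force: [-0.5, 1.4, 5.3]
gripper_width: 0.0393
grip_force: 50.0
```

```bash
python3 -c "
from carry import *
p=robot.camera('wrist')
E=[onz(p,u,.01) for u,k in mk('grabber_eye',p)];print(E)
carry(E[0] if E and np.linalg.norm(E[0]-np.array([.5087,-.2246,.01]))<.008 else [.5087,-.2246,.01],3,[.44,-.10,.30])"
```

```text
[array([ 0.509 , -0.2243,  0.01  ])]
[ 0.4335 -0.2181  0.0143] 0.03947865453929343 e [-0.0758, 0.0008, 0.0039]
->  [ 0.4335 -0.2181  0.2   ] rows 4
[[0.002, -0.001, -0.387], [-0.001, -0.001, 0.0]]
[[0.001, -0.001, -0.387], [-0.001, -0.001, 0.0]]
[[0.001, -0.001, -0.387], [-0.001, -0.001, 0.0]]
[[0.0, -0.0, -0.387], [-0.001, -0.001, 0.0]]
->  [ 0.44 -0.1   0.3 ] rows 6
[[0.006, 0.164, -0.139], [0.001, -0.083, 0.002]]
[[-0.012, 0.164, -0.139], [0.001, -0.083, 0.002]]
[[-0.029, 0.164, -0.136], [0.001, -0.083, 0.002]]
[[-0.047, 0.164, -0.131], [0.001, -0.083, 0.002]]
[[-0.063, 0.164, -0.124], [0.001, -0.083, 0.002]]
[[-0.078, 0.164, -0.115], [0.001, -0.083, 0.002]]
->  [ 0.5117 -0.0068  0.2723] rows 3
[[-0.066, 0.279, 0.175], [0.0, 0.0, 0.0]]
[[-0.066, 0.279, 0.175], [0.0, 0.0, 0.0]]
[[-0.066, 0.279, 0.175], [0.0, 0.0, 0.0]]
```

apply_moves([
  [[0,0,-0.2],[0,0,0]],
  [[0,0,-0.45],[0,0,0]],
  [[0,0,-0.45],[0,0,0]],
  [[0,0,-0.45],[0,0,0]],
])

```text
time: 64.35
tcp_pos: [0.4339, -0.2177, 0.2017]
eef_rot: [[-0.996, 0.092, -0.006], [0.092, 0.996, -0.003], [0.006, -0.003, -1.0]]
contact_force: [0.6, 1.0, -0.3]
gripper_width: 0.0397
grip_force: 50.0
```

apply_moves([
  [[0.006,0.164,-0.139],[0,-0.083,0.002]],
  [[-0.012,0.164,-0.139],[0,-0.083,0.002]],
  [[-0.029,0.164,-0.136],[0,-0.083,0.002]],
  [[-0.047,0.164,-0.131],[0,-0.083,0.002]],
  [[-0.063,0.164,-0.124],[0,-0.083,0.002]],
  [[-0.078,0.164,-0.115],[0,-0.083,0.002]],
  [[0,0,0],[0,0,0]],
])

```text
time: 65.22
tcp_pos: [0.4406, -0.1254, 0.2793]
eef_rot: [[-0.822, 0.112, 0.558], [0.085, 0.994, -0.075], [-0.562, -0.014, -0.827]]
contact_force: [0.8, -1.1, -1.3]
gripper_width: 0.0397
grip_force: 50.0
```

```bash
python3 -c "
from pre import *
pre('grabber',3,[-0.0758, 0.0008, 0.0039])"
```

```text
65.225 [ 0.4406 -0.1254  0.2793] [[-0.822, 0.112, 0.558], [0.085, 0.994, -0.075], [-0.562, -0.014, -0.827]] 0.03968857767034762 eye pred [ 0.5052 -0.1313  0.3187] off peg axis (out,y,perp) 0.11204363834213166 -0.12532034034273923 -0.03819311003146849
wrist [319.814  361.6919] [(array([320.768, 358.6  ]), 0.66)]
scene [276.9792 176.8077] [(array([318.4, 230. ]), 0.66), (array([273.088, 178.   ]), 0.62)]
->  [ 0.5118 -0.0068  0.2722] rows 3
[[-0.121, 0.35, 0.1], [-0.003, -0.04, 0.001]]
[[-0.114, 0.349, 0.109], [-0.003, -0.04, 0.001]]
[[-0.106, 0.349, 0.117], [-0.003, -0.04, 0.001]]
->  [ 0.5645 -0.0124  0.2192] rows 5
[[-0.0, 0.0, 0.125], [0.0, 0.0, 0.0]]
[[-0.0, 0.0, 0.125], [0.0, 0.0, 0.0]]
[[-0.0, 0.0, 0.125], [0.0, 0.0, 0.0]]
[[-0.0, 0.0, 0.125], [0.0, 0.0, 0.0]]
[[-0.0, 0.0, 0.125], [0.0, 0.0, 0.0]]
```

apply_moves([
  [[-0.07,0.21,0.06],[-0.002,-0.024,0]],
  [[-0.07,0.21,0.06],[-0.002,-0.024,0]],
  [[-0.07,0.21,0.065],[-0.002,-0.024,0]],
  [[-0.07,0.21,0.07],[-0.002,-0.024,0]],
  [[-0.06,0.21,0.07],[-0.002,-0.024,0]],
  [[0,0,0],[0,0,0]],
  [[0,0,0],[0,0,0]],
])

```text
time: 66.3
tcp_pos: [0.5113, -0.0066, 0.273]
eef_rot: [[-0.705, 0.102, 0.702], [0.07, 0.995, -0.074], [-0.706, -0.002, -0.708]]
contact_force: [-0.1, 0.7, -0.8]
gripper_width: 0.0393
grip_force: 50.0
```

```bash
python3 -c "
from pre import *
pre('grabber',3,[-0.0758, 0.0008, 0.0039])"
```

```text
66.3 [ 0.5113 -0.0066  0.273 ] [[-0.705, 0.102, 0.702], [0.07, 0.995, -0.074], [-0.706, -0.002, -0.708]] 0.0393425447118079 eye pred [ 0.5676 -0.0115  0.3238] off peg axis (out,y,perp) 0.08073186346947682 0.0005145291662746407 0.0002518251663612879
wrist [319.8376 361.9166] [(array([317.696, 360.68 ]), 0.91)]
scene [311.2275 198.6299] [(array([312.704, 200.4  ]), 0.62)]
->  [ 0.5118 -0.0068  0.2722] rows 3
[[0.001, -0.001, 0.003], [0.0, -0.0, 0.001]]
[[0.001, -0.001, 0.003], [0.0, -0.0, 0.001]]
[[0.001, -0.001, 0.003], [0.0, -0.0, 0.001]]
->  [ 0.5645 -0.0124  0.2192] rows 5
[[-0.0, 0.0, 0.125], [0.0, 0.0, 0.0]]
[[-0.0, 0.0, 0.125], [0.0, 0.0, 0.0]]
[[-0.0, 0.0, 0.125], [0.0, 0.0, 0.0]]
[[-0.0, 0.0, 0.125], [0.0, 0.0, 0.0]]
[[-0.0, 0.0, 0.125], [0.0, 0.0, 0.0]]
```

apply_moves([
  [[0,-0.003,0.13],[0,0,0]],
  [[0,0,0.125],[0,0,0]],
  [[0,0,0.125],[0,0,0]],
  [[0,0,0.125],[0,0,0]],
  [[0,0,0.125],[0,0,0]],
  [[0,0,0],[0,0,0]],
  [[0.03,0,0.03],[0,0,0]],
  [[0,0,0],[0,0,0]],
])

```text
time: 67.5
tcp_pos: [0.5488, -0.0103, 0.2306]
eef_rot: [[-0.705, 0.102, 0.702], [0.074, 0.995, -0.07], [-0.706, 0.003, -0.708]]
contact_force: [0.1, 0.2, -0.1]
gripper_width: 0.0395
grip_force: 50.0
```

```bash
python3 -c "
from pre import *
print(robot.get_state()['joint_pos'])
pre('grabber',3,[-0.0758, 0.0008, 0.0039],False)"
```

```text
[-0.731  -0.0504  0.5915  2.3946  1.4856  0.1892 -0.0686]
67.5 [ 0.5488 -0.0103  0.2306] [[-0.705, 0.102, 0.702], [0.074, 0.995, -0.07], [-0.706, 0.003, -0.708]] 0.03947679840596786 eye pred [ 0.605  -0.0154  0.2813] off peg axis (out,y,perp) 0.0241535218045121 0.0005848153324069162 -0.0031768779103920754
->  [ 0.5118 -0.0068  0.2722] rows 3
[[-0.009, -0.001, -0.155], [0.001, -0.0, 0.0]]
[[-0.009, -0.001, -0.155], [0.001, -0.0, 0.0]]
[[-0.009, -0.001, -0.155], [0.001, -0.0, 0.0]]
->  [ 0.5645 -0.0124  0.2192] rows 5
[[-0.0, 0.0, 0.125], [0.0, 0.0, 0.0]]
[[-0.0, 0.0, 0.125], [0.0, 0.0, 0.0]]
[[-0.0, 0.0, 0.125], [0.0, 0.0, 0.0]]
[[-0.0, 0.0, 0.125], [0.0, 0.0, 0.0]]
[[-0.0, 0.0, 0.125], [0.0, 0.0, 0.0]]
```

Run:
```python
from tool import *
e=[-0.0758, 0.0008, 0.0039]
P=peg(3)
plan([(tcp_for(P+dpeg*.024,Rhang(37),e),Rhang(37),2),(tcp_for(P+dpeg*.022,Rhang(30),e),Rhang(30),2),(tcp_for(P+dpeg*.004,Rhang(30),e),Rhang(30),3)])
```

```text
->  [ 0.5446 -0.0103  0.241 ] rows 2
[[-0.018, -0.002, -0.043], [0.002, 0.044, 0.0]]
[[-0.015, -0.002, -0.044], [0.002, 0.044, 0.0]]
->  [ 0.5414 -0.01    0.2475] rows 2
[[-0.005, 0.0, -0.03], [0.0, 0.039, -0.0]]
[[-0.004, 0.0, -0.03], [0.0, 0.039, -0.0]]
->  [ 0.554  -0.0113  0.2348] rows 3
[[-0.013, -0.0, 0.048], [0.0, 0.0, 0.0]]
[[-0.013, -0.0, 0.048], [0.0, 0.0, 0.0]]
[[-0.013, -0.0, 0.048], [0.0, 0.0, 0.0]]
```

apply_moves([
  [[-0.018,-0.002,-0.043],[0.002,0.044,0]],
  [[-0.015,-0.002,-0.044],[0.002,0.044,0]],
  [[-0.005,0,-0.03],[0,0.039,0]],
  [[-0.004,0,-0.03],[0,0.039,0]],
  [[0,0,0],[0,0,0]],
  [[0,0,0],[0,0,0]],
])

```text
time: 68.25
tcp_pos: [0.5456, -0.016, 0.2439]
eef_rot: [[-0.816, 0.118, 0.565], [0.09, 0.993, -0.078], [-0.571, -0.013, -0.821]]
contact_force: [0.8, 5.3, -1.1]
gripper_width: 0.0396
grip_force: 50.0
```

```bash
cat > rest.py <<'E'
from tool import *
np.set_printoptions(precision=4,suppress=True)
def rest(i,e,out,deg,drop=0,n=3):
    st=robot.get_state();T=np.array(st["tcp_pos"]);R=np.array(st["eef_rot"]);X=T+R@e
    print(st["time"],st["joint_pos"],T,"pitch",np.degrees(np.arcsin(-R[2,0])),st["contact_force"],"out,y,perp",(X-peg(i))@dpeg,(X-peg(i))@Rd[:,1],(X-peg(i))@(Rd@[.7071,0,.7071]))
    plan([(tcp_for(peg(i)+dpeg*out+[0,0,-drop],Rhang(deg),e),Rhang(deg),n)])
E
python3 -c "
from rest import *
rest(3,[-0.0758, 0.0008, 0.0039],.003,30)"
```

```text
68.25 [-0.8381 -0.0655  0.713   2.2607  0.5159  0.3812  0.915 ] [ 0.5456 -0.016   0.2439] pitch 34.785498484048716 [ 0.8332  5.3457 -1.0754] out,y,perp 0.022091147603928284 -0.005822139989853283 0.0025289630518581046
->  [ 0.5547 -0.0114  0.2341] rows 3
[[-0.004, 0.016, 0.036], [-0.004, 0.018, -0.001]]
[[-0.005, 0.016, 0.036], [-0.004, 0.018, -0.001]]
[[-0.006, 0.016, 0.036], [-0.004, 0.018, -0.001]]
```

apply_moves([
  [[0,0.045,0],[-0.004,0.02,0]],
  [[0,0,0],[-0.004,0.02,0]],
  [[0,0,0],[0,0,0]],
])

```text
time: 68.62
tcp_pos: [0.5461, -0.012, 0.2435]
eef_rot: [[-0.851, 0.115, 0.513], [0.096, 0.993, -0.062], [-0.517, -0.003, -0.856]]
contact_force: [-0.4, 0.7, -1.7]
gripper_width: 0.0396
grip_force: 50.0
```

```bash
python3 -c "
from rest import *
rest(3,[-0.0758, 0.0008, 0.0039],.003,31)"
```

```text
68.625 [-0.8712 -0.0417  0.7631  2.2144  0.3348  0.4455  1.0908] [ 0.5461 -0.012   0.2435] pitch 31.12549136467025 [-0.44    0.7307 -1.6826] out,y,perp 0.017104005954534242 -0.001996650226205179 0.0010797073232615378
->  [ 0.5553 -0.0115  0.2329] rows 3
[[-0.006, 0.005, 0.038], [-0.001, 0.0, -0.001]]
[[-0.007, 0.005, 0.038], [-0.001, 0.0, -0.001]]
[[-0.007, 0.004, 0.038], [-0.001, 0.0, -0.001]]
```

apply_moves([
  [[-0.006,0.005,0.038],[0,0,0]],
  [[-0.007,0.005,0.038],[0,0,0]],
  [[-0.007,0.004,0.038],[0,0,0]],
  [[0.015,0,0.03],[0,0,0]],
  [[0,0,0],[0,0,0]],
])

```text
time: 69.25
tcp_pos: [0.5555, -0.0108, 0.2286]
eef_rot: [[-0.851, 0.113, 0.512], [0.095, 0.994, -0.061], [-0.516, -0.003, -0.857]]
contact_force: [-1.1, 1.1, 2.6]
gripper_width: 0.0398
grip_force: 50.0
```

```bash
python3 -c "
from rest import *
rest(3,[-0.0758, 0.0008, 0.0039],.003,31)"
```

```text
69.25 [-0.8716  0.0186  0.7882  2.2123  0.2421  0.3945  1.1724] [ 0.5555 -0.0108  0.2286] pitch 31.044418313480143 [-1.1259  1.1105  2.5723] out,y,perp -1.4958284579848918e-05 0.0003765656231763825 -0.002966302512114453
->  [ 0.5553 -0.0115  0.2329] rows 3
[[-0.006, -0.002, -0.01], [-0.001, 0.0, -0.001]]
[[-0.006, -0.002, -0.01], [-0.001, 0.0, -0.001]]
[[-0.006, -0.002, -0.01], [-0.001, 0.0, -0.001]]
```

apply_moves([
  [[0,0,0],[0,0,0]],
  [[0,0,0],[0,0,0]],
  [[0,0,0],[0,0,0]],
  [[0,0,0],[0,0,0]],
  [[0,0,-0.2],[0,0,0]],
  [[0.1,0,-0.35],[0,0,0]],
  [[0.1,0,-0.35],[0,0,0]],
  [[0.1,0,-0.1],[0,0,0]],
], claw=0.65)

```text
time: 70.25
tcp_pos: [0.4627, 0.0004, 0.3152]
eef_rot: [[-0.85, 0.112, 0.515], [0.096, 0.994, -0.058], [-0.518, -0.0, -0.855]]
contact_force: [0.1, 0.4, -0.7]
gripper_width: 0.0611
grip_force: 0.0
```

Run:
```python
from ck import *
P=check(["grabber_eye"],3)
for t in("dustpan_eye","dustpan"):
    for n in P: print(t,n,[(u.round(1),k,onz(P[n],u,.01 if "eye" in t else 0)) for u,k in mk(t,P[n],2)])
st=robot.get_state();print(st["time"],st["tcp_pos"],st["joint_pos"])
R=down(168.5)
plan([([.40,-.14,.34],R,7),([.428,-.399,.30],R,8),([.428,-.399,.085],R,6)])
```

```text
scene peg [304.  226.4] straight-down origin [304.5 242.7]
   grabber_eye [(array([304.4, 230.7]), 0.8)]
side peg [251.9 169.3] straight-down origin [254.5 189.4]
   grabber_eye [(array([253.6, 172. ]), 0.95)]
dustpan_eye scene [(array([204.1, 222.4]), 0.97, array([ 0.494, -0.42 ,  0.01 ]))]
dustpan_eye side [(array([304.7, 168.6]), 0.56, array([ 0.504, -0.425,  0.01 ]))]
dustpan scene [(array([215.8, 209.9]), 0.66, array([ 0.422, -0.407,  0.   ])), (array([337.7, 253.6]), 0.61, array([0.502, 0.059, 0.   ]))]
dustpan side [(array([322.5, 173.2]), 0.93, array([ 0.43 , -0.407,  0.   ]))]
70.65 [ 0.464 -0.     0.313] [-0.849 -0.368  0.527  2.258  0.583  0.774  0.817]
->  [ 0.4  -0.14  0.34] rows 7
[[0.032, -0.174, -0.056], [0.002, 0.049, 0.008]]
[[0.034, -0.175, -0.053], [0.002, 0.049, 0.008]]
[[0.036, -0.175, -0.05], [0.002, 0.049, 0.008]]
[[0.037, -0.176, -0.047], [0.002, 0.049, 0.008]]
[[0.039, -0.176, -0.043], [0.002, 0.049, 0.008]]
[[0.04, -0.177, -0.04], [0.002, 0.049, 0.008]]
[[0.04, -0.178, -0.036], [0.002, 0.049, 0.008]]
->  [ 0.428 -0.399  0.3  ] rows 8
[[-0.082, -0.259, 0.042], [0.0, 0.0, 0.0]]
[[-0.082, -0.259, 0.042], [0.0, 0.0, 0.0]]
[[-0.082, -0.259, 0.042], [0.0, 0.0, 0.0]]
[[-0.082, -0.259, 0.042], [0.0, 0.0, 0.0]]
[[-0.082, -0.259, 0.042], [0.0, 0.0, 0.0]]
[[-0.082, -0.259, 0.042], [0.0, 0.0, 0.0]]
[[-0.082, -0.259, 0.042], [0.0, 0.0, 0.0]]
[[-0.082, -0.259, 0.042], [0.0, 0.0, 0.0]]
->  [ 0.428 -0.399  0.085] rows 6
[[0.0, 0.0, 0.299], [0.0, 0.0, 0.0]]
[[0.0, 0.0, 0.299], [0.0, 0.0, 0.0]]
[[0.0, 0.0, 0.299], [0.0, 0.0, 0.0]]
[[0.0, 0.0, 0.299], [0.0, 0.0, 0.0]]
[[0.0, 0.0, 0.299], [0.0, 0.0, 0.0]]
[[0.0, 0.0, 0.299], [0.0, 0.0, 0.0]]
```

apply_moves([
  [[0.02,-0.174,-0.02],[0.002,0.049,0.008]],
  [[0.02,-0.175,-0.02],[0.002,0.049,0.008]],
  [[0.02,-0.175,-0.02],[0.002,0.049,0.008]],
  [[0.03,-0.176,-0.03],[0.002,0.049,0.008]],
  [[0.03,-0.176,-0.03],[0.002,0.049,0.008]],
  [[0.03,-0.177,-0.03],[0.002,0.049,0.008]],
  [[0.03,-0.178,-0.02],[0.002,0.049,0.008]],
], claw=0.7)

```text
time: 71.53
tcp_pos: [0.4148, -0.1428, 0.3263]
eef_rot: [[-0.979, 0.202, 0.001], [0.202, 0.979, -0.001], [-0.001, -0.001, -1.0]]
contact_force: [-0.6, 1.3, -0.7]
gripper_width: 0.066
grip_force: 0.0
```

apply_moves([
  [[-0.05,-0.26,0.03],[0,0,0]],
  [[-0.05,-0.26,0.03],[0,0,0]],
  [[-0.05,-0.26,0.03],[0,0,0]],
  [[-0.05,-0.26,0.03],[0,0,0]],
  [[-0.05,-0.26,0.03],[0,0,0]],
  [[-0.05,-0.26,0.03],[0,0,0]],
  [[-0.05,-0.26,0.03],[0,0,0]],
  [[0,-0.2,0],[0,0,0]],
])

```text
time: 72.53
tcp_pos: [0.407, -0.3894, 0.3001]
eef_rot: [[-0.979, 0.202, 0.0], [0.202, 0.979, -0.002], [-0.001, -0.002, -1.0]]
contact_force: [-0.3, -0.3, 0.8]
gripper_width: 0.0657
grip_force: 0.0
```

Run:
```python
from tool import *
np.set_printoptions(precision=4,suppress=True)
p=robot.camera("wrist");st=robot.get_state();print(st["time"],st["tcp_pos"],st["joint_pos"])
for t in("dustpan_eye","dustpan"): print(t,[(u.round(1),k,onz(p,u,.01 if "eye" in t else 0)) for u,k in mk(t,p,2)])
plan([([.428,-.399,.085],down(168.3),6)])
```

```text
72.575 [ 0.4057 -0.3916  0.3005] [-0.1355  0.4088  1.1224  1.691  -0.381   1.283   2.4298]
dustpan_eye [(array([313.7, 233.9]), 0.57, array([ 0.5063, -0.4176,  0.01  ]))]
dustpan [(array([312.2, 174.4]), 0.67, array([ 0.4234, -0.4025,  0.    ]))]
->  [ 0.428 -0.399  0.085] rows 6
[[-0.032, -0.007, 0.299], [-0.0, 0.0, -0.0]]
[[-0.032, -0.007, 0.299], [-0.0, 0.0, -0.0]]
[[-0.032, -0.007, 0.299], [-0.0, 0.0, -0.0]]
[[-0.032, -0.007, 0.299], [-0.0, 0.0, -0.0]]
[[-0.032, -0.007, 0.299], [-0.0, 0.0, -0.0]]
[[-0.032, -0.007, 0.299], [-0.0, 0.0, -0.0]]
```

apply_moves([
  [[-0.032,-0.007,0.299],[0,0,0]],
  [[-0.032,-0.007,0.299],[0,0,0]],
  [[-0.032,-0.007,0.299],[0,0,0]],
  [[-0.032,-0.007,0.299],[0,0,0]],
  [[-0.032,-0.007,0.299],[0,0,0]],
  [[-0.032,-0.007,0.299],[0,0,0]],
  [[0,0,0],[0,0,0]],
])

```text
time: 73.55
tcp_pos: [0.429, -0.3962, 0.0841]
eef_rot: [[-0.98, 0.2, -0.001], [0.2, 0.98, 0.001], [0.001, 0.0, -1.0]]
contact_force: [-0.6, -0.4, 0.9]
gripper_width: 0.0662
grip_force: 0.0
```

Run:
```python
from fine import *
print(robot.get_state()["joint_pos"])
fine('dustpan',[.428,-.400],-11.7)
p=robot.camera("wrist");hsv=cv2.cvtColor(p["frame"],cv2.COLOR_BGR2HSV);m=hsv[...,1]<60
for r in range(170,225,10):
    c=np.where(m[r,255:385])[0]+255
    if len(c): print(r,c.min(),c.max(),len(c),c.mean().round(1))
```

```text
[ 0.0512  0.6811  0.8824  1.8457 -0.6495  0.9334  2.6021]
73.6 [ 0.4293 -0.3971  0.0858] yaw 168.4123641816049 [ 1.0816 -0.2035  1.0515]
dustpan_eye [309.9 297. ] 0.56 [ 0.5009 -0.4178  0.01  ] in tool [-0.0743 -0.0058  0.0759]
dustpan [307.6 199.7] 0.81 [ 0.4253 -0.4039  0.    ] in tool [ 0.0026 -0.0074  0.0858]
->  [ 0.428 -0.4    0.045] rows 1
[[0.012, -0.019, 0.352], [-0.001, 0.002, 0.001]]
->  [ 0.428  -0.4     0.0145] rows 1
[[0.0, 0.0, 0.254], [0.0, 0.0, 0.0]]
170 295 319 25 307.0
180 296 320 25 308.0
190 296 320 25 308.0
200 297 320 24 308.5
210 297 321 25 309.0
220 297 321 25 309.0
```

apply_moves([
  [[0.005,-0.053,0.2],[0,0,0]],
  [[0,0,0.2],[0,0,0]],
  [[0,0,0.19],[0,0,0]],
  [[0,0,0],[0,0,0]],
  [[0,0,0],[0,0,0]],
])

```text
time: 74.38
tcp_pos: [0.4272, -0.4039, 0.0143]
eef_rot: [[-0.979, 0.202, 0.002], [0.202, 0.979, -0.001], [-0.002, -0.0, -1.0]]
contact_force: [0.4, -0.2, 1.0]
gripper_width: 0.0657
grip_force: 0.0
```

apply_moves([
  [[0,0,0],[0,0,0]],
  [[0,0,0],[0,0,0]],
  [[0,0,0],[0,0,0]],
  [[0,0,0],[0,0,0]],
  [[0,0,0],[0,0,0]],
], claw=0, grip_force=55)

```text
time: 75.0
tcp_pos: [0.4276, -0.404, 0.0151]
eef_rot: [[-0.979, 0.202, 0.003], [0.202, 0.979, -0.001], [-0.003, -0.001, -1.0]]
contact_force: [-0.5, 0.2, 0.6]
gripper_width: 0.0191
grip_force: 0.4
```

```bash
python3 -c "
from carry import *
p=robot.camera('wrist')
E=[onz(p,u,.01) for u,k in mk('dustpan_eye',p)];print(E,robot.get_state()['joint_pos'])
carry(E[0] if E and np.linalg.norm(E[0]-np.array([.5009,-.4178,.01]))<.008 else [.5009,-.4178,.01],4,[.44,-.20,.26])"
```

```text
[array([ 0.4993, -0.4168,  0.01  ])] [ 0.1288  0.7748  0.7897  1.8611 -0.7435  0.8262  2.6769]
[ 0.4276 -0.404   0.0151] 0.017357218455901092 e [-0.0728, 0.0019, 0.0053]
->  [ 0.4276 -0.404   0.2   ] rows 4
[[-0.001, -0.0, -0.385], [-0.0, 0.0, -0.0]]
[[-0.001, -0.0, -0.385], [-0.0, 0.0, -0.0]]
[[-0.001, -0.0, -0.385], [-0.0, 0.0, -0.0]]
[[-0.0, -0.0, -0.385], [-0.0, 0.0, -0.0]]
->  [ 0.44 -0.2   0.26] rows 6
[[0.04, 0.281, -0.083], [-0.004, -0.083, -0.01]]
[[0.025, 0.282, -0.086], [-0.004, -0.083, -0.01]]
[[0.009, 0.283, -0.086], [-0.004, -0.083, -0.01]]
[[-0.006, 0.283, -0.085], [-0.004, -0.083, -0.01]]
[[-0.021, 0.284, -0.081], [-0.004, -0.083, -0.01]]
[[-0.036, 0.284, -0.075], [-0.004, -0.083, -0.01]]
->  [ 0.5016 -0.1124  0.2753] rows 3
[[-0.132, 0.26, 0.072], [0.0, 0.0, 0.0]]
[[-0.132, 0.26, 0.072], [0.0, 0.0, 0.0]]
[[-0.132, 0.26, 0.072], [0.0, 0.0, 0.0]]
```

apply_moves([
  [[0,0,0],[0,0,0]],
  [[0,0,-0.15],[0,0,0]],
  [[0,0,-0.35],[0,0,0]],
  [[0,0,-0.35],[0,0,0]],
  [[0,0,-0.35],[0,0,0]],
  [[0,0,-0.35],[0,0,0]],
  [[0,0,0],[0,0,0]],
])

```text
time: 75.97
tcp_pos: [0.4276, -0.4048, 0.2045]
eef_rot: [[-0.979, 0.202, 0.006], [0.202, 0.979, -0.003], [-0.007, -0.002, -1.0]]
contact_force: [-0.9, 0.2, -2.6]
gripper_width: 0.0173
grip_force: 54.8
```

Run:
```python
from pre import *
e=[-.0735,.0013,.0053]
st=robot.get_state();T=np.array(st["tcp_pos"]);R=np.array(st["eef_rot"]);X=T+R@e
print(st["time"],T,st["joint_pos"],st["gripper_width"],st["grip_force"],st["contact_force"])
p=robot.camera("wrist");print(proj(p,X),mk("dustpan_eye",p))
H=Rhang(32)
plan([([.43,-.21,.29],H,8),(tcp_for(peg(4)+dpeg*.08,H,e),H,5)])
```

```text
75.975 [ 0.4276 -0.4048  0.2045] [-0.0275  0.5444  1.0128  1.7493 -0.5108  1.1297  2.512 ] 0.017314788415540662 54.791452288627625 [-0.8888  0.1606 -2.6143]
[320.5751 356.3036] [(array([321.792, 358.4  ]), 0.66)]
->  [ 0.43 -0.21  0.29] rows 8
[[0.037, 0.198, -0.093], [-0.002, -0.044, -0.007]]
[[0.028, 0.199, -0.094], [-0.002, -0.044, -0.007]]
[[0.02, 0.199, -0.095], [-0.002, -0.044, -0.007]]
[[0.011, 0.2, -0.096], [-0.002, -0.044, -0.007]]
[[0.002, 0.2, -0.095], [-0.002, -0.044, -0.007]]
[[-0.007, 0.2, -0.094], [-0.002, -0.044, -0.007]]
[[-0.016, 0.201, -0.093], [-0.002, -0.044, -0.007]]
[[-0.025, 0.201, -0.091], [-0.002, -0.044, -0.007]]
->  [ 0.4918 -0.1108  0.2886] rows 5
[[-0.071, 0.175, 0.047], [0.0, 0.0, 0.0]]
[[-0.071, 0.175, 0.047], [0.0, 0.0, 0.0]]
[[-0.071, 0.175, 0.047], [0.0, 0.0, 0.0]]
[[-0.071, 0.175, 0.047], [0.0, 0.0, 0.0]]
[[-0.071, 0.175, 0.047], [0.0, 0.0, 0.0]]
```

apply_moves([
  [[0.037,0.198,-0.093],[-0.002,-0.044,-0.007]],
  [[0.028,0.199,-0.094],[-0.002,-0.044,-0.007]],
  [[0.02,0.199,-0.095],[-0.002,-0.044,-0.007]],
  [[0.011,0.2,-0.096],[-0.002,-0.044,-0.007]],
  [[0.002,0.2,-0.095],[-0.002,-0.044,-0.007]],
  [[-0.007,0.2,-0.094],[-0.002,-0.044,-0.007]],
  [[-0.016,0.201,-0.093],[-0.002,-0.044,-0.007]],
  [[-0.025,0.201,-0.091],[-0.002,-0.044,-0.007]],
])

```text
time: 77.08
tcp_pos: [0.4301, -0.2114, 0.2884]
eef_rot: [[-0.848, 0.113, 0.518], [0.096, 0.994, -0.059], [-0.521, -0.0, -0.854]]
contact_force: [1.0, -0.3, -2.7]
gripper_width: 0.0176
grip_force: 54.8
```

apply_moves([
  [[-0.06,0.175,0.04],[0,0,0]],
  [[-0.06,0.175,0.04],[0,0,0]],
  [[-0.06,0.175,0.04],[0,0,0]],
  [[-0.06,0.175,0.04],[0,0,0]],
  [[0,0.1,0],[0,0,0]],
  [[0,0,0],[0,0,0]],
  [[0,0,0],[0,0,0]],
])

```text
time: 77.95
tcp_pos: [0.4754, -0.1222, 0.2863]
eef_rot: [[-0.85, 0.115, 0.515], [0.098, 0.993, -0.06], [-0.518, -0.001, -0.855]]
contact_force: [-0.4, -0.2, -2.3]
gripper_width: 0.0177
grip_force: 54.8
```

Run:
```python
from pre import *
from rest import rest
e=[-.0745,.0013,.0053]
rest(4,e,.08,32,n=4)
st=robot.get_state();X=np.array(st["tcp_pos"])+np.array(st["eef_rot"])@e
for n in("wrist","scene"):
    q=robot.camera(n);print(n,proj(q,X),mk("dustpan_eye",q))
```

```text
77.95 [-0.397  -0.2468  0.5359  2.255   0.1933  0.5602  1.4808] [ 0.4754 -0.1222  0.2863] pitch 31.222368542803466 [-0.3881 -0.2086 -2.2801] out,y,perp 0.08785434705838756 -0.013678779186012086 -0.011650668128165715
->  [ 0.491  -0.1107  0.2881] rows 4
[[-0.027, 0.028, 0.012], [-0.001, -0.002, -0.001]]
[[-0.027, 0.028, 0.012], [-0.001, -0.002, -0.001]]
[[-0.027, 0.027, 0.012], [-0.001, -0.002, -0.001]]
[[-0.027, 0.027, 0.012], [-0.001, -0.002, -0.001]]
wrist [320.6305 358.0713] [(array([320.  , 358.32]), 0.92)]
scene [274.0268 185.3348] [(array([273.984, 183.8  ]), 0.97)]
```

apply_moves([
  [[-0.027,0.028,0.012],[0,-0.002,0]],
  [[-0.027,0.028,0.012],[0,-0.002,0]],
  [[-0.027,0.028,0.012],[0,-0.002,0]],
  [[-0.027,0.028,0.012],[0,-0.002,0]],
  [[0,0,0],[0,0,0]],
  [[-0.023,0,0.101],[0,0,0]],
  [[-0.023,0,0.101],[0,0,0]],
  [[0,0,0],[0,0,0]],
])

```text
time: 79.15
tcp_pos: [0.5089, -0.112, 0.2698]
eef_rot: [[-0.844, 0.114, 0.525], [0.096, 0.993, -0.062], [-0.528, -0.002, -0.849]]
contact_force: [0.2, -0.4, -1.8]
gripper_width: 0.0175
grip_force: 54.8
```

```bash
python3 -c "
from rest import *
rest(4,[-.0745,.0013,.0053],.004,32,n=5)"
```

```text
79.15 [-0.4343 -0.1474  0.5651  2.2346  0.1359  0.4779  1.502 ] [ 0.5089 -0.112   0.2698] pitch 31.883325763687445 [ 0.1939 -0.4326 -1.7702] out,y,perp 0.05425134114277245 0.00011882972137600546 -0.00026381822832090583
->  [ 0.5444 -0.1164  0.2343] rows 5
[[-0.019, -0.0, 0.082], [-0.001, -0.0, -0.001]]
[[-0.019, -0.001, 0.082], [-0.001, -0.0, -0.001]]
[[-0.019, -0.001, 0.082], [-0.001, -0.0, -0.001]]
[[-0.019, -0.001, 0.082], [-0.001, -0.0, -0.001]]
[[-0.019, -0.001, 0.082], [-0.001, -0.0, -0.001]]
```

apply_moves([
  [[-0.019,0,0.082],[0,0,0]],
  [[-0.019,0,0.082],[0,0,0]],
  [[-0.019,0,0.082],[0,0,0]],
  [[-0.019,0,0.082],[0,0,0]],
  [[-0.019,0,0.082],[0,0,0]],
  [[0,0,0],[0,0,0]],
  [[0.015,0,0.03],[0,0,0]],
  [[0,0,0],[0,0,0]],
])

```text
time: 80.15
tcp_pos: [0.5441, -0.1163, 0.231]
eef_rot: [[-0.843, 0.115, 0.526], [0.097, 0.993, -0.061], [-0.529, -0.0, -0.848]]
contact_force: [-3.4, -1.5, 0.1]
gripper_width: 0.0178
grip_force: 55.0
```

```bash
python3 -c "
from rest import *
rest(4,[-.0745,.0013,.0053],.0,32,n=3)"
```

```text
80.15 [-0.4794  0.011   0.6639  2.2171 -0.1191  0.3614  1.7379] [ 0.5441 -0.1163  0.231 ] pitch 31.958827173379806 [-3.4229 -1.536   0.056 ] out,y,perp 0.0018005037730965303 -0.00045585362104697967 -0.002537394025122486
->  [ 0.5472 -0.1167  0.2315] rows 3
[[-0.008, -0.0, 0.003], [-0.001, -0.0, -0.001]]
[[-0.008, -0.0, 0.003], [-0.001, -0.0, -0.001]]
[[-0.008, -0.0, 0.003], [-0.001, -0.0, -0.001]]
```

Ring at rest point; release and retreat.

apply_moves([
  [[0,0,0],[0,0,0]],
  [[0,0,0],[0,0,0]],
  [[0,0,0],[0,0,0]],
  [[0,0,0],[0,0,0]],
  [[0,0,-0.15],[0,0,0]],
  [[0.05,0,-0.3],[0,0,0]],
  [[0.05,0,-0.3],[0,0,0]],
  [[0.05,0,0],[0,0,0]],
], claw=0.5)

```text
time: 81.15
tcp_pos: [0.4821, -0.1089, 0.3003]
eef_rot: [[-0.84, 0.114, 0.53], [0.097, 0.993, -0.06], [-0.533, 0.001, -0.846]]
contact_force: [1.0, -0.1, -0.1]
gripper_width: 0.0471
grip_force: 0.0
```

apply_moves([
  [[0,0,0],[0,0,0]],
  [[0,0,0],[0,0,0]],
  [[0,0,0],[0,0,0]],
  [[0,0,0],[0,0,0]],
  [[0,0,0],[0,0,0]],
  [[0,0,0],[0,0,0]],
  [[0,0,0],[0,0,0]],
  [[0,0,0],[0,0,0]],
])

```text
time: 82.15
tcp_pos: [0.4821, -0.1089, 0.2981]
eef_rot: [[-0.843, 0.114, 0.526], [0.097, 0.993, -0.061], [-0.53, -0.001, -0.848]]
contact_force: [-0.5, 0.6, -0.5]
gripper_width: 0.0468
grip_force: 0.0
```

Run:
```python
from ck import *
from hb import sleeve
P={n:robot.camera(n) for n in("scene","side")}
for i,t in ((1,"trowel"),(2,"broom"),(3,"grabber"),(4,"dustpan")):
    for n,q in P.items(): print(t,n,"peg",proj(q,peg(i)).round(1),[(u.round(1),k) for u,k in mk(t+"_eye",q,2)])
for t in("yellow_pot","saucer","clay_pot"): print(t,[(u.round(0),k) for u,k in mk(t,P["scene"],1)],[(u.round(0),k) for u,k in mk(t,P["side"],1)])
a_=np.radians(-6.1);ux=np.array([np.cos(a_),np.sin(a_)]);h=np.array([.667,.0302])-.15*ux
sleeve(P["side"],"d",h,ux)
for i in PEG:print(i,[proj(q,peg(i)).round(0) for q in P.values()])
print([[(u.round(0),k) for u,k in mk("stand_grip",q,1)] for q in P.values()],[proj(q,O+[0,0,.3]).round(0) for q in P.values()])
st=robot.get_state();print(st["time"],st["tcp_pos"],st["contact_force"])
```

```text
trowel scene peg [376.2 247.6] [(array([444.6, 201.4]), 0.6), (array([375.9, 247.5]), 0.58)]
trowel side peg [230.4 211.5] [(array([235.1, 213.4]), 0.81), (array([404.4, 335.5]), 0.65)]
broom scene peg [339.5 236.8] [(array([340.9, 235. ]), 0.75), (array([271.1, 216.4]), 0.68)]
broom side peg [241.9 189. ] [(array([244. , 190.6]), 0.62), (array([259.2, 152.3]), 0.16)]
grabber scene peg [304.  226.4] [(array([302.7, 229.8]), 0.74)]
grabber side peg [251.9 169.3] [(array([253.3, 170.8]), 0.9)]
dustpan scene peg [269.6 216.4] [(array([268.7, 215.8]), 0.93), (array([221.1, 262.4]), 0.44)]
dustpan side peg [260.7 151.8] [(array([251.5, 193.8]), 0.73), (array([258.7, 153.1]), 0.6)]
yellow_pot [(array([219., 264.]), 0.74)] [(array([267., 188.]), 0.53)]
saucer [] [(array([300., 215.]), 0.61)]
clay_pot [(array([354., 257.]), 0.67)] [(array([294., 263.]), 0.94)]
d [299, 238, 19, 7, 80] [308.887 240.95 ]
-0.1 [[303.8, 242.1], [310.6, 243.2], [317.3, 244.3]]
0 [[303.8, 241.0], [310.6, 241.6], [317.4, 242.2]]
0.1 [[303.7, 239.9], [310.4, 240.0], [317.2, 240.0]]
0.2 [[303.4, 238.8], [310.0, 238.3], [316.7, 237.8]]
1 [array([376., 248.]), array([230., 212.])]
2 [array([339., 237.]), array([242., 189.])]
3 [array([304., 226.]), array([252., 169.])]
4 [array([270., 216.]), array([261., 152.])]
[[(array([317., 229.]), 0.66)], [(array([231., 164.]), 0.97)]] [array([317., 232.]), array([233., 166.])]
83.05 [ 0.482 -0.109  0.298] [-0.343  0.057  0.053]
```

Run:
```python
from ck import *
P={n:robot.camera(n) for n in("scene","side")}
ok=True
for i,t in ((1,"trowel"),(2,"broom"),(3,"grabber"),(4,"dustpan")):
    o=[]
    for n,q in P.items():
        c=[u for u,k in mk(t+"_eye",q,3)]
        if c: o.append((q,min(c,key=lambda u:np.linalg.norm(u-proj(q,peg(i))))))
    X=tri(o)[0] if len(o)==2 else None
    dd=np.linalg.norm(X-peg(i)) if X is not None else 9;print(t,X,dd);ok&=dd<.0145
if ok: print(robot.sign_off())
```

```text
trowel [0.641 0.192 0.266] 0.005530616102235784
broom [0.633 0.088 0.272] 0.006732256168049113
grabber [ 0.62  -0.024  0.26 ] 0.009564628687590853
dustpan [ 0.623 -0.127  0.267] 0.010674839611682382
the job is handed in; nothing more can be done
None
```

The job is handed in, but no verdict came back: the stand is seated on its dock and the clamp is shut against its stop; trowel, broom, grabber and dustpan hang on pegs 1–4 (eyes measured 6–11 mm from their points, limit 17), and I saw no sign that the two pots or the saucer had moved.

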